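Stand the soil cores in the core rack and clamp them

TASK

Tip every thick soil-core tube that is lying on the bench up onto its foot, head up, move it upright into a free bay of the core rack so that it stands fully home in its cradle, and turn its clamp clockwise to the end stop; at the end all three clamps are closed, that of an empty bay too. Raise each tube by its head while the foot pivots on the bench, and keep the foot on the bench or within a finger's breadth (2 cm) of it all the way. Leave the thin tubes lying and the lidded tub beside them where it is.

Things in the scene. Friction and masses are not known exactly. Their poses are not given: they have to be found in the camera images.
- core_a_mid (a point): thick core tube A (may be absent: None): a sealed, rigid, opaque white tube 40 mm in diameter with a blue square cap at each end (50 x 50 mm, foot cap 14 mm thick, head cap 16 mm thick) and a blue ball grip on the head; 220 mm long over all, about 0.4 kg. The point is on the tube's axis, 110 mm from the foot face. Its x axis runs along the tube from foot to head; lying, the axis is 25 mm above the bench (the square caps keep it from rolling)
- core_a_ball (a point): centre of the ball grip (30 mm diameter, on a 14 mm neck) of thick tube A, on the tube's axis, 205 mm from the foot face; the ball turns easily between gripper pads. The head cap ends 186 mm from the foot face
- core_a_foot (a point): centre of the foot face of thick tube A; at bench height when the tube stands. Pivoting on its lower edge, the tube comes to stand 25 mm beyond the place of this face, on the side away from the head; the foot cap needs 50 mm of bare bench there
- core_b_mid (a point): thick core tube B (may be absent: None): a sealed, rigid, opaque white tube 40 mm in diameter with a blue square cap at each end (50 x 50 mm, foot cap 14 mm thick, head cap 16 mm thick) and a blue ball grip on the head; 220 mm long over all, about 0.4 kg. The point is on the tube's axis, 110 mm from the foot face. Its x axis runs along the tube from foot to head; lying, the axis is 25 mm above the bench (the square caps keep it from rolling)
- core_b_ball (a point): centre of the ball grip (30 mm diameter, on a 14 mm neck) of thick tube B, on the tube's axis, 205 mm from the foot face; the ball turns easily between gripper pads. The head cap ends 186 mm from the foot face
- core_b_foot (a point): centre of the foot face of thick tube B; at bench height when the tube stands. Pivoting on its lower edge, the tube comes to stand 25 mm beyond the place of this face, on the side away from the head; the foot cap needs 50 mm of bare bench there
- core_c_mid (a point): thick core tube C (may be absent: None): a sealed, rigid, opaque white tube 40 mm in diameter with a blue square cap at each end (50 x 50 mm, foot cap 14 mm thick, head cap 16 mm thick) and a blue ball grip on the head; 220 mm long over all, about 0.4 kg. The point is on the tube's axis, 110 mm from the foot face. Its x axis runs along the tube from foot to head; lying, the axis is 25 mm above the bench (the square caps keep it from rolling)
- core_c_ball (a point): centre of the ball grip (30 mm diameter, on a 14 mm neck) of thick tube C, on the tube's axis, 205 mm from the foot face; the ball turns easily between gripper pads. The head cap ends 186 mm from the foot face
- core_c_foot (a point): centre of the foot face of thick tube C; at bench height when the tube stands. Pivoting on its lower edge, the tube comes to stand 25 mm beyond the place of this face, on the side away from the head; the foot cap needs 50 mm of bare bench there
- thin_a_mid (a point): thin tube of the same make that is not for this rack: 26 mm in diameter, square caps 36 mm, ball 22 mm, 216 mm long; the point is on its axis about half-way along, 18 mm above the bench when lying; x axis from foot to head
- thin_b_mid (a point): thin tube of the same make that is not for this rack: 26 mm in diameter, square caps 36 mm, ball 22 mm, 216 mm long; the point is on its axis about half-way along, 18 mm above the bench when lying; x axis from foot to head
- bay_1 (a point): bay 1 of the core rack (1 left, 3 right, 150 mm apart): the point on the bare bench under the axis of a racked tube. x axis points from the bay's open front into it (away from the robot), y to the left. Its white V-cradle, 70 to 120 mm up, backs the tube with 2 mm to spare (mouth 54 mm wide); an upright rail begins 50 mm behind. The clamp's spindle is 31 mm before and 75 mm right of the axis
- clamp_1 (a joint): clamp of bay 1, rad: 0 = open, the arm pointing out of the rack's front, 1.5 = closed against its end stop, the arm lying across the front of the tube (5 mm clear of a tube that is fully home). Grows clockwise seen from above. Stays where it is left (0.05 N m friction). The arm is 84 mm long, 12 mm wide, 94 to 110 mm above the bench
- clamp_1_grip (a point): centre of the red wing grip on top of the spindle of clamp 1, on its vertical axis 160 mm above the bench; the wing is 46 mm long, 14 mm wide and 26 mm high; its long side, like the arm, runs along the point's x axis (the arm points to +x)
- bay_2 (a point): bay 2 of the core rack (1 left, 3 right, 150 mm apart): the point on the bare bench under the axis of a racked tube. x axis points from the bay's open front into it (away from the robot), y to the left. Its white V-cradle, 70 to 120 mm up, backs the tube with 2 mm to spare (mouth 54 mm wide); an upright rail begins 50 mm behind. The clamp's spindle is 31 mm before and 75 mm right of the axis
- clamp_2 (a joint): clamp of bay 2, rad: 0 = open, the arm pointing out of the rack's front, 1.5 = closed against its end stop, the arm lying across the front of the tube (5 mm clear of a tube that is fully home). Grows clockwise seen from above. Stays where it is left (0.05 N m friction). The arm is 84 mm long, 12 mm wide, 94 to 110 mm above the bench
- clamp_2_grip (a point): centre of the red wing grip on top of the spindle of clamp 2, on its vertical axis 160 mm above the bench; the wing is 46 mm long, 14 mm wide and 26 mm high; its long side, like the arm, runs along the point's x axis (the arm points to +x)
- bay_3 (a point): bay 3 of the core rack (1 left, 3 right, 150 mm apart): the point on the bare bench under the axis of a racked tube. x axis points from the bay's open front into it (away from the robot), y to the left. Its white V-cradle, 70 to 120 mm up, backs the tube with 2 mm to spare (mouth 54 mm wide); an upright rail begins 50 mm behind. The clamp's spindle is 31 mm before and 75 mm right of the axis
- clamp_3 (a joint): clamp of bay 3, rad: 0 = open, the arm pointing out of the rack's front, 1.5 = closed against its end stop, the arm lying across the front of the tube (5 mm clear of a tube that is fully home). Grows clockwise seen from above. Stays where it is left (0.05 N m friction). The arm is 84 mm long, 12 mm wide, 94 to 110 mm above the bench
- clamp_3_grip (a point): centre of the red wing grip on top of the spindle of clamp 3, on its vertical axis 160 mm above the bench; the wing is 46 mm long, 14 mm wide and 26 mm high; its long side, like the arm, runs along the point's x axis (the arm points to +x)
- tub_side: clear tub with a blue lid standing at the right, 150 x 150 x 97 mm; a bystander, origin under its centre

How it is judged:
By the outcome, as a careful person would: the job done as asked, in the order asked, and still so for the second after the job is handed in, with the robot touching nothing.
Of core_a, core_b, core_c only 2 to 3 are there at a start; the rules pass over those that are not, and their reading is None.
At some moment in a run one of core_a, core_b, core_c may be knocked a few centimetres aside while the robot is not near it.
Once in a run the grip may slacken for a moment while it holds something.
It also fails if it takes over 210 s, if anything falls off the work surface, if the arm or the gripper's body presses on something with over 40 N, if the wrist force passes 120 N, or if a joint passes its speed limit or range.

ROBOT

A 6-joint arm with a two-finger parallel gripper is mounted at the origin on the work surface. World frame = base frame: x ahead of the robot, y to its left, z up, the work surface at z = 0. Lengths are in m, angles in rad, forces in N, time in s.
With the tool pointing down it reaches from about 0.425 to 0.95 m from the base axis. Payload 3.5 kg.
Tool frame: the origin (TCP) lies midway between the tips of the shut fingers; the grasp point (between the pads) lies 19 mm behind it; z points along the fingers, y is the line along which they close (so a half turn about z gives the same grasp; the last joint's range is limited). The gripper opens to 85 mm and grips with 20 to 120 N. Pads are 22 mm wide; open, the fingers measure 114 mm over their backs; the gripper's body (76 mm by 85 mm) begins 54 mm behind the grasp point. The pads swing forward as they close: fully open they stand 13 mm farther back than shut.
Start: joints at [-1.486, 0.286, 1.577, -0, 1.279, -0.15], TCP at [0.157, -0.656, 0.231] pointing down, gripper open.
Joint ranges: [-2.77, 2.77], [-0.9, 2.22], [0.21, 2.48], [-1.53, 4.67], [0.24, 2.81], [-2.84, 2.84]. Speed limits (rad/s): [2.79, 2.79, 3.14, 3.14, 3.14, 3.14].

INTERFACE

Orientations are given as a unit quaternion [x, y, z, w].
In Python, from plant import ctrl gives the robot as it stands.
- The arm moves only by the tool arm_command, never from a script. Its argument "steps" is one flat list of numbers, 5 for each row, row after row: the opening in per cent of the stroke, from 0 (shut) to 100 (fully open), then the shift along the tool's x, y, z each as a share of 25 mm, from -1 to 1, then the turn about the tool's z as a share of 0.1 rad, from -1 to 1. In form: [grip, tx, ty, tz, spin, grip, tx, ty, tz, spin, ...]. A call has 1 to 8 rows; each row shifts and turns the commanded pose from where the row before left it, along the tool's axes as they then stand; what a row does not reach is not made up. A row lasts 1/12 s, in which the tool goes at most 41.7 mm and 7.16 degrees, less where a joint would pass 70% of its speed; a pose out of reach is approached as far as the arm can. A call with a number of a shift or a turn outside -1 to 1 is refused whole. A call with a gripper value outside its range is refused whole. The fingers move at their own pace and stop on an object; "squeeze" is the grip in N (left out, the last holds). Time passes only in rows, so rows that do not move let the fingers close. It gives the time, the measured TCP pose, the force, the opening and the grip force at its end, in the units of the state.
- ctrl.get_state(): the state, without advancing time (a new reading comes with each control period).
- ctrl.read_camera(name): name is "side" or "top"; returns the picture (420x560x3 uint8, red, green, blue); there is no depth.
- ctrl.camera_model(name): a dict with "intrinsics" (3x3 intrinsics, pixels), "D" ([k1, k2, p1, p2, k3] as OpenCV has them; the pictures are not rectified), "rvec" (rotation vector, rad) and "tvec" (3), from world to camera coordinates, as OpenCV has them. Camera axes: x right, y down, z forward; pixel columns grow to the right and rows downward; lengths in m; the calibration is good to about 2 mm. A picture is of the moment at which its call begins. camera_model takes no time and is no camera call.
- ctrl.sign_off(): hands the job in; it is judged then, once.
The state is a dict: "time": time; "qpos": joint angles; "dq": joint speeds; "joint_efforts": joint torques, N m; "eef_pos": TCP position; "tcp_rot": TCP orientation; "contact_force": force on the tool from outside, world axes, zero at the start; "wrist_torque": the same for the moment, N m; "opening": opening from 0.0 (shut) to 1.0 (fully open); "finger_force": force on a finger pad.
Only numpy, scipy, OpenCV 4.12 (cv2) and the standard library are available. Lean on these libraries where they do the work, as an engineer would, in place of code of your own. Each camera call takes 0.05 s, during which the arm holds its last target. There are 200 camera calls.

## Working session

There is one attempt and no reset: what is moved stays moved. The work goes in short steps, Python scripts to look and compute and a tool call to move; the robot and the scene stay as the last step left them, time stands still between calls to the robot, and variables do not carry over. Pictures are saved under pics/ and viewed, at most 14 in all, crops included, and the job is handed in when it is done.

Besides the shell and the picture viewer there is one more tool, called after ">>>" in YAML: its name, and indented under it one key for each argument. arm_command: Moves the arm, as the interface text tells. Its arguments: {"type":"object","properties":{"steps":{"type":"array","items":{"type":"number"}},"squeeze":{"type":"number"}},"required":["steps"]}

```bash
ls; mkdir -p pics
cat > h.py <<'E'
from plant import ctrl
import numpy as np, cv2
from scipy.spatial.transform import Rotation as R
def cam(n):
    m=ctrl.camera_model(n); return np.array(m["intrinsics"],float),np.array(m["D"],float),np.array(m["rvec"],float),np.array(m["tvec"],float)
def shot(n,f=None):
    im=np.asarray(ctrl.read_camera(n))
    if f: cv2.imwrite("pics/"+f,im[:,:,::-1])
    return im
def plane(n,px,z):
    K,D,r,t=cam(n); px=np.array(px,float).reshape(-1,1,2)
    u=cv2.undistortPoints(px,K,D).reshape(-1,2); M=cv2.Rodrigues(r)[0]
    d=np.c_[u,np.ones(len(u))]@M; c=-M.T@t.ravel()
    return c+d*((np.broadcast_to(z,len(d))-c[2])/d[:,2])[:,None]
def proj(n,P):
    K,D,r,t=cam(n); return cv2.projectPoints(np.array(P,float).reshape(-1,1,3),r,t,K,D)[0].reshape(-1,2)
E
python3 - <<'E'
from h import *
for n in("top","side"):
    shot(n,n+"0.png"); K,D,r,t=cam(n); M=cv2.Rodrigues(r)[0]; print(n,K[0,0],-M.T@t.ravel(),M[2])
s=ctrl.get_state(); print({k:np.round(v,3) for k,v in s.items()}); print(R.from_quat(s["tcp_rot"]).as_matrix().round(3))
E
```

```text
pics
top 390.6711410673771 [ 0.45259941 -0.10964707  1.27162742] [ 0.09089743  0.02499369 -0.99554657]
side 532.3339390400254 [-0.03316533 -1.49057264  1.2750744 ] [ 0.30004111  0.73741323 -0.60514218]
{'time': np.float64(0.1), 'qpos': array([-1.486,  0.287,  1.578, -0.   ,  1.279, -0.15 ]), 'dq': array([ 0.001, -0.001, -0.002, -0.   ,  0.001,  0.001]), 'joint_efforts': array([ 0.000e+00, -4.073e+01, -2.937e+01, -0.000e+00,  3.000e-03,
        0.000e+00]), 'eef_pos': array([ 0.157, -0.656,  0.23 ]), 'tcp_rot': array([ 0.993,  0.117,  0.   , -0.001]), 'contact_force': array([-0.52 , -0.311,  0.493]), 'wrist_torque': array([ 0.035, -0.002, -0.004]), 'finger_force': np.float64(0.0), 'opening': np.float64(1.004)}
[[ 0.973  0.233 -0.   ]
 [ 0.233 -0.973  0.002]
 [ 0.    -0.002 -1.   ]]
```

View pics/top0.png

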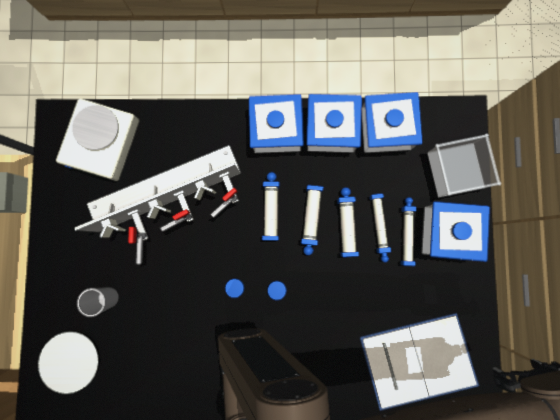

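View pics/side0.png

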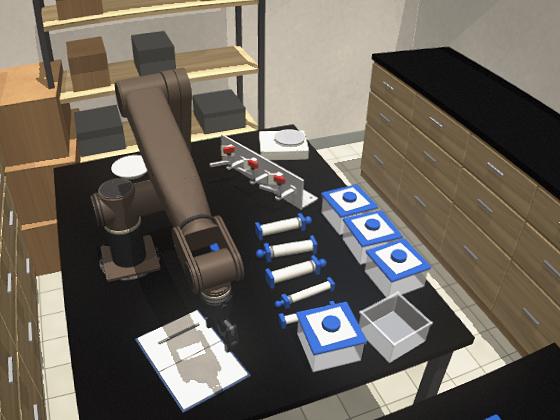

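The top view shows three thick tubes at (271,207), (313,218) and (347,225), with heads up, down and up in the image. The thin ones are at (380,228) and (408,232). The rack is at the left, with red wings at about (131,235), (180,215) and (230,195). Next I'll measure positions from the masks.

```bash
cat >> h.py <<'E'
def blobs(mask,amin=20):
    c,_=cv2.findContours(mask.astype(np.uint8),cv2.RETR_EXTERNAL,cv2.CHAIN_APPROX_NONE)
    return [k for k in c if cv2.contourArea(k)>=amin]
def masks(im):
    h=cv2.cvtColor(im,cv2.COLOR_RGB2HSV).astype(int); H,S,V=h[...,0],h[...,1],h[...,2]
    return dict(blue=(H>100)&(H<125)&(S>150)&(V>60), red=((H<8)|(H>172))&(S>150)&(V>70), white=(S<75)&(V>120))
def centroid(k):
    m=cv2.moments(k); return np.array([m["m10"],m["m01"]])/m["m00"]
def tubes(im,roi=(255,430,165,275)):
    a,b,c,d=roi; M=masks(im); out=[]
    def cut(m):
        z=np.zeros_like(m); z[c:d,a:b]=m[c:d,a:b]; return z
    bl=[centroid(k) for k in blobs(cut(M["blue"]),8)]
    for k in blobs(cut(M["white"]),150):
        (cx,cy),(w,h),an=cv2.minAreaRect(k); 
        if max(w,h)>60 or max(w,h)<35: continue
        box=cv2.boxPoints(((cx,cy),(w,h),an)); P=plane("top",np.r_[box,[[cx,cy]]],.025)
        e=[P[1]-P[0],P[2]-P[1]]; n=[np.linalg.norm(v) for v in e]; u=e[int(n[1]>n[0])]/max(n); ctr=P[4]
        out.append((ctr[:2],u[:2],min(n),max(n),(cx,cy)))
    return sorted(out,key=lambda t:t[4][0]),bl
E
python3 - <<'E'
from h import *
im=shot("top"); t,bl=tubes(im)
for c,u,w,l,p in t: print("tube",c.round(3),u.round(3),"w %.3f l %.3f"%(w,l),np.round(p))
B=plane("top",bl,.025)
for p,b in zip(bl,B): print("blue",p.round(1),b[:2].round(3))
M=masks(im)
for k in blobs(M["red"],8):
    r=cv2.minAreaRect(k); P=plane("top",cv2.boxPoints(r),.17)[:,:2]; print("red",centroid(k).round(1),plane("top",[centroid(k)],.167)[0].round(3),"edges",(P[1]-P[0]).round(3),(P[2]-P[1]).round(3))
im2=shot("side");
for k in blobs(masks(im2)["red"],8): print("sidered",centroid(k).round(1),plane("side",[centroid(k)],.162)[0].round(3))
c=np.hstack([cv2.resize(im[140:275,70:250],(720,540),interpolation=cv2.INTER_CUBIC)]); cv2.imwrite("pics/rack0.png",c[:,:,::-1])
E
```

```text
tube [ 0.566 -0.044] [-1.    -0.001] w 0.039 l 0.158 [271. 210.]
tube [ 0.554 -0.174] [ 0.995 -0.105] w 0.041 l 0.159 [312. 214.]
tube [ 0.515 -0.288] [-0.999 -0.035] w 0.041 l 0.157 [348. 227.]
tube [ 0.527 -0.39 ] [-0.993 -0.116] w 0.028 l 0.158 [380. 223.]
tube [ 0.486 -0.476] [-0.999  0.032] w 0.025 l 0.154 [408. 236.]
tube [ 0.502 -0.532] [-0.999  0.035] w 0.019 l 0.141 [426. 230.]
blue [408.7 263.4] [ 0.399 -0.476]
blue [349.6 254.4] [ 0.427 -0.292]
blue [384.3 253.6] [ 0.429 -0.401]
blue [308.7 245.7] [ 0.454 -0.164]
blue [269.6 238.1] [ 0.478 -0.04 ]
blue [409.  204.7] [ 0.584 -0.482]
blue [376.8 195.4] [ 0.614 -0.382]
blue [346.  195.3] [ 0.615 -0.284]
blue [314.9 187.1] [ 0.642 -0.185]
blue [271. 180.] [ 0.665 -0.044]
red [131.4 234.6] [0.486 0.344 0.167] edges [-0.   -0.02] [-0.048 -0.002]
red [179.8 214.5] [0.543 0.208 0.167] edges [ 0.022 -0.043] [-0.015 -0.008]
red [229.1 194.2] [0.601 0.069 0.167] edges [ 0.031 -0.037] [-0.013 -0.011]
sidered [279.  178.8] [0.597 0.066 0.162]
sidered [252.6 163.7] [0.538 0.202 0.162]
sidered [228.4 149.5] [0.481 0.34  0.162]
```

View pics/rack0.png

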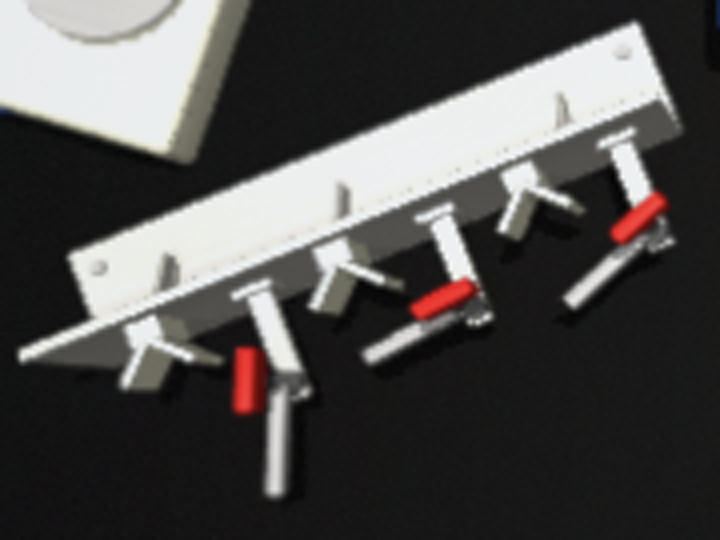

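The clamp wings are at px (131,235), (180,215) and (229,194). Clamp 1 is at about 0.4 rad, clamp 2 is closed, and clamp 3 is at about 1.3, so 2 and 3 have to be opened before their tubes go in. I'll plan leftmost tube to bay 1 first, then 2, then 3.

```bash
cat >> h.py <<'E'
def pose():
    s=ctrl.get_state(); m=R.from_quat(s["tcp_rot"]).as_matrix(); return np.array(s["eef_pos"]),np.arctan2(m[1,0],m[0,0]),s
def plan(wps,grip,step=.024,spin=.095,start=None):
    """wps: (x,y,z,heading or None); prints rows in tool units, 8 per line"""
    p,h,s=pose() if start is None else (*start,None); rows=[]
    for x,y,z,hh in wps:
        q=np.array([x,y,z]); hh=h if hh is None else h+(hh-h+np.pi)%(2*np.pi)-np.pi
        n=max(1,int(np.ceil(max(np.linalg.norm(q-p)/step,abs(hh-h)/spin)))); d=(q-p)/n; dh=(hh-h)/n
        for i in range(n):
            c,si=np.cos(h),np.sin(h)
            rows.append([grip,*np.round(np.array([c*d[0]+si*d[1],si*d[0]-c*d[1],-d[2]])/.025,2)+0.,round(-dh/.1,2)]); h+=dh
        p=q
    for i in range(0,len(rows),8): print(str([float(v) if v%1 else int(v) for r in rows[i:i+8] for v in r]).replace(" ",""))
    return p,h
E
python3 - <<'E'
from h import *
plan([(.679,-.044,.20,3.14)],60)
E
```

```text
[60,0.76,-0.56,0.04,-0.85,60,0.81,-0.49,0.04,-0.85,60,0.85,-0.42,0.04,-0.85,60,0.88,-0.35,0.04,-0.85,60,0.91,-0.27,0.04,-0.85,60,0.93,-0.19,0.04,-0.85,60,0.94,-0.11,0.04,-0.85,60,0.95,-0.03,0.04,-0.85]
[60,0.94,0.05,0.04,-0.85,60,0.94,0.13,0.04,-0.85,60,0.92,0.21,0.04,-0.85,60,0.9,0.29,0.04,-0.85,60,0.87,0.36,0.04,-0.85,60,0.84,0.44,0.04,-0.85,60,0.8,0.51,0.04,-0.85,60,0.75,0.57,0.04,-0.85]
[60,0.7,0.64,0.04,-0.85,60,0.64,0.69,0.04,-0.85,60,0.58,0.75,0.04,-0.85,60,0.52,0.79,0.04,-0.85,60,0.45,0.83,0.04,-0.85,60,0.37,0.87,0.04,-0.85,60,0.3,0.9,0.04,-0.85,60,0.22,0.92,0.04,-0.85]
[60,0.14,0.94,0.04,-0.85,60,0.06,0.94,0.04,-0.85,60,-0.02,0.95,0.04,-0.85,60,-0.1,0.94,0.04,-0.85,60,-0.18,0.93,0.04,-0.85,60,-0.26,0.91,0.04,-0.85,60,-0.34,0.88,0.04,-0.85,60,-0.41,0.85,0.04,-0.85]
[60,-0.48,0.81,0.04,-0.85,60,-0.55,0.77,0.04,-0.85]
```

>>> arm_command:
  steps: [60, 0.76, -0.56, 0, -0.85, 60, 0.81, -0.49, 0, -0.85, 60, 0.85, -0.42, 0, -0.85, 60, 0.88, -0.35, 0, -0.85, 60, 0.91, -0.27, 0, -0.85, 60, 0.93, -0.19, 0, -0.85, 60, 0.94, -0.11, 0, -0.85, 60, 0.95, -0.03, 0, -0.85]

```text
time: 0.87
eef_pos: [0.2807, -0.5112, 0.2311]
tcp_rot: [0.896, 0.443, 0.0, -0.0]
contact_force: [0.7, 0.6, 0.0]
opening: 0.6
finger_force: 0.0
```

>>> arm_command:
  steps: [60, 0.94, 0.05, 0, -0.85, 60, 0.94, 0.13, 0, -0.85, 60, 0.92, 0.21, 0, -0.85, 60, 0.9, 0.29, 0, -0.85, 60, 0.87, 0.36, 0, -0.85, 60, 0.84, 0.44, 0, -0.85, 60, 0.8, 0.51, 0, -0.85, 60, 0.75, 0.57, 0, -0.85]

```text
time: 1.53
eef_pos: [0.404, -0.368, 0.2312]
tcp_rot: [0.697, 0.717, 0.0, -0.0]
contact_force: [0.2, -0.6, 0.6]
opening: 0.6
finger_force: 0.0
```

>>> arm_command:
  steps: [60, 0.7, 0.64, 0, -0.85, 60, 0.64, 0.69, 0, -0.85, 60, 0.58, 0.75, 0, -0.85, 60, 0.52, 0.79, 0, -0.85, 60, 0.45, 0.83, 0, -0.85, 60, 0.37, 0.87, 0, -0.85, 60, 0.3, 0.9, 0, -0.85, 60, 0.22, 0.92, 0, -0.85]

```text
time: 2.2
eef_pos: [0.528, -0.2251, 0.2311]
tcp_rot: [0.418, 0.908, 0.0, -0.0]
contact_force: [0.2, -0.1, 0.5]
opening: 0.6
finger_force: 0.0
```

>>> arm_command:
  steps: [60, 0.14, 0.94, 0, -0.85, 60, 0.06, 0.94, 0, -0.85, 60, -0.02, 0.95, 0, -0.85, 60, -0.1, 0.94, 0, -0.85, 60, -0.18, 0.93, 0, -0.85, 60, -0.26, 0.91, 0, -0.85, 60, -0.34, 0.88, 0, -0.85, 60, -0.41, 0.85, 0, -0.85]

```text
time: 2.87
eef_pos: [0.6527, -0.0829, 0.231]
tcp_rot: [0.091, 0.996, 0.0, -0.0]
contact_force: [1.0, 0.1, -0.8]
opening: 0.602
finger_force: 0.0
```

Run:
```python
from h import *
s=plan([(.679,-.044,.16,3.14)],60)
plan([(.679,-.044,.012,3.14)],60,start=s)
```

```text
[60,-0.19,0.43,0.71,-0.45,60,-0.21,0.42,0.71,-0.45,60,-0.23,0.41,0.71,-0.45,60,-0.24,0.4,0.71,-0.45]
[60,0,0,0.85,0,60,0,0,0.85,0,60,0,0,0.85,0,60,0,0,0.85,0,60,0,0,0.85,0,60,0,0,0.85,0,60,0,0,0.85,0]
```

>>> arm_command:
  steps: [60, -0.19, 0.43, 0.71, -0.45, 60, -0.21, 0.42, 0.71, -0.45, 60, -0.23, 0.41, 0.71, -0.45, 60, -0.24, 0.4, 0.71, -0.45, 60, 0, 0, 0.8, 0, 60, 0, 0, 0.8, 0, 60, 0, 0, 0.6, 0, 60, 0, 0, 0, 0]

```text
time: 3.53
eef_pos: [0.6759, -0.0447, 0.1003]
tcp_rot: [0.003, 1.0, 0.001, -0.004]
contact_force: [0.0, -0.6, 0.7]
opening: 0.595
finger_force: 0.0
```

Run:
```python
from h import *
p,h,s=pose(); print(p.round(4),round(h,3))
im=shot("side"); q=proj("side",[(.679,-.044,.025)])[0]; print(q)
x,y=q.astype(int); cv2.circle(im,(x,y),1,(255,0,0),-1)
c=cv2.resize(im[y-70:y+50,x-80:x+80],(800,600),interpolation=cv2.INTER_CUBIC); cv2.imwrite("pics/a1.png",c[:,:,::-1])
```

```text
[ 0.6759 -0.0447  0.1003] 3.135
[308.6924863  219.56551778]
```

View pics/a1.png

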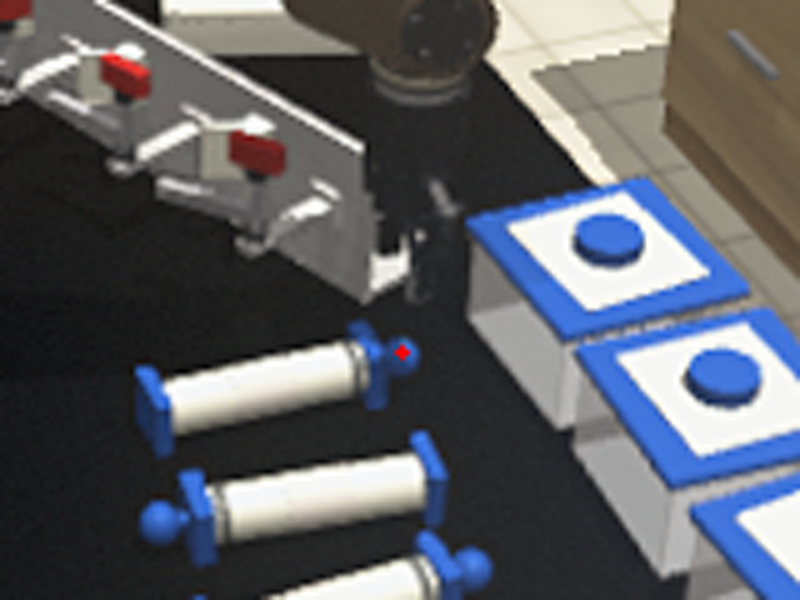

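The red mark sits on tube A's ball in the side view (crop (402,352) against ball centre (404,355)), so I'm descending and grasping.

>>> arm_command:
  steps: [60, -0.12, 0, 0.9, 0, 60, 0, 0, 0.9, 0, 60, 0, 0, 0.9, 0, 60, 0, 0, 0.8, 0, 60, 0, 0, 0, 0, 25, 0, 0, 0, 0, 25, 0, 0, 0, 0, 25, 0, 0, 0, 0]
  squeeze: 45

```text
time: 4.25
eef_pos: [0.6833, -0.0457, 0.0205]
tcp_rot: [0.003, 1.0, -0.0, 0.002]
contact_force: [0.8, -0.2, -1.1]
opening: 0.32
finger_force: 44.3
```

>>> arm_command:
  steps: [20, 0, 0, 0, 0, 20, 0, 0, 0, 0, 20, 0, 0, 0, 0]

```text
time: 4.5
eef_pos: [0.6834, -0.0457, 0.0204]
tcp_rot: [0.003, 1.0, -0.0, 0.002]
contact_force: [-1.1, -0.3, 7.2]
opening: 0.314
finger_force: 44.8
```

```bash
cat >> h.py <<'E'
def arc(dirxy,grip,step=.016,lift=.004,pivot=None):
    """rows to tip a gripped tube; dirxy = unit vector foot->head. ball goes on the arc about the lower foot edge"""
    p,h,s=pose(); d=np.array(dirxy)/np.linalg.norm(dirxy); r=np.hypot(.205,.025); a0=np.arctan2(.025,.205); a1=a0+np.pi/2
    n=int(np.ceil(r*(a1-a0)/step)); wp=[]
    for a in np.linspace(a0,a1,n+1)[1:]:
        dx=r*(np.cos(a)-np.cos(a0)); dz=r*(np.sin(a)-np.sin(a0)); wp.append((p[0]+d[0]*dx,p[1]+d[1]*dx,p[2]+dz,None))
    wp.append((wp[-1][0],wp[-1][1],wp[-1][2]+lift,None)); return plan(wp,grip,step=.024)
E
python3 - <<'E'
from h import *
arc((1,0),20)
E
```

```text
[20,0.1,0,-0.61,0,20,0.14,0,-0.6,0,20,0.19,0,-0.59,0,20,0.23,0,-0.57,0,20,0.27,0,-0.55,0,20,0.31,0,-0.53,0,20,0.35,0,-0.51,0,20,0.39,0,-0.48,0]
[20,0.42,0,-0.45,0,20,0.46,0,-0.42,0,20,0.49,0,-0.38,0,20,0.51,0,-0.34,0,20,0.54,0,-0.3,0,20,0.56,0,-0.26,0,20,0.58,0,-0.22,0,20,0.59,0,-0.18,0]
[20,0.6,0,-0.13,0,20,0.61,0,-0.09,0,20,0.62,0,-0.04,0,20,0.62,0,0.01,0,20,0.62,0,0.05,0,20,0,0,-0.16,0]
```

The pads sit about 8 mm too high on the ball: opening is 0.31, below the ball's 0.35. I'm reopening, going lower and gripping again.

>>> arm_command:
  steps: [55, 0, 0, 0, 0, 55, 0.15, 0, 0, 0, 55, 0, 0, 0.4, 0, 55, 0, 0, 0, 0, 55, 0, 0, 0, 0, 25, 0, 0, 0, 0, 25, 0, 0, 0, 0, 25, 0, 0, 0, 0]

```text
time: 5.17
eef_pos: [0.6779, -0.0453, 0.0076]
tcp_rot: [0.003, 1.0, 0.0, -0.0]
contact_force: [0.1, -0.0, -1.4]
opening: 0.323
finger_force: 44.3
```

>>> arm_command:
  steps: [20, 0, 0, 0, 0, 20, 0, 0, 0, 0, 20, 0, 0, 0, 0]

```text
time: 5.42
eef_pos: [0.6779, -0.0453, 0.0076]
tcp_rot: [0.003, 1.0, 0.0, -0.0]
contact_force: [-1.1, -0.8, -0.7]
opening: 0.323
finger_force: 44.4
```

>>> arm_command:
  steps: [20, 0.1, 0, -0.61, 0, 20, 0.14, 0, -0.6, 0, 20, 0.19, 0, -0.59, 0, 20, 0.23, 0, -0.57, 0, 20, 0.27, 0, -0.55, 0, 20, 0.31, 0, -0.53, 0, 20, 0.35, 0, -0.51, 0, 20, 0.39, 0, -0.48, 0]

```text
time: 6.08
eef_pos: [0.628, -0.0449, 0.1191]
tcp_rot: [0.003, 1.0, 0.0, -0.0]
contact_force: [-1.1, -0.5, -3.3]
opening: 0.322
finger_force: 44.4
```

>>> arm_command:
  steps: [20, 0.42, 0, -0.45, 0, 20, 0.46, 0, -0.42, 0, 20, 0.49, 0, -0.38, 0, 20, 0.51, 0, -0.34, 0, 20, 0.54, 0, -0.3, 0, 20, 0.56, 0, -0.26, 0, 20, 0.58, 0, -0.22, 0, 20, 0.59, 0, -0.18, 0]

```text
time: 6.75
eef_pos: [0.5248, -0.0442, 0.1834]
tcp_rot: [0.003, 1.0, -0.0, 0.001]
contact_force: [1.1, 0.9, -1.5]
opening: 0.324
finger_force: 44.3
```

Run:
```python
from h import *
p,h,s=pose(); print(p.round(4),round(h,3),s["contact_force"],s["opening"])
im=shot("side"); x,y=proj("side",[(.5,-.044,.1)])[0].astype(int); print(x,y)
c=cv2.resize(im[y-60:y+60,x-80:x+80],(800,600),interpolation=cv2.INTER_CUBIC); cv2.imwrite("pics/a2.png",c[:,:,::-1])
```

```text
[ 0.5248 -0.0442  0.1834] 3.135 [ 1.09518495  0.90104844 -1.47252243] 0.32360198662146034
264 213
```

View pics/a2.png

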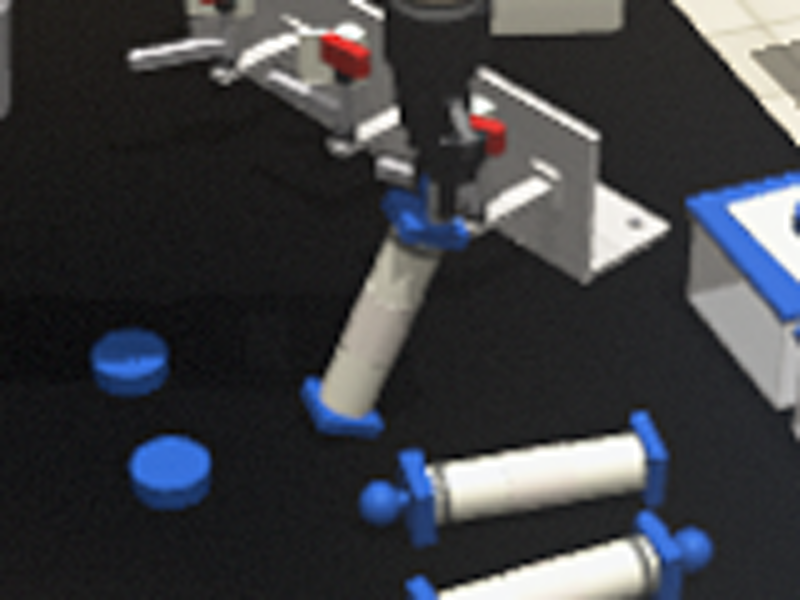

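The tube is tilted about 65° with its foot on the bench (foot cap at crop (340,410)), and the tipping works. I'm finishing the tip and planning the carry.

>>> arm_command:
  steps: [20, 0.6, 0, -0.1, 0, 20, 0.61, 0, -0.06, 0, 20, 0.62, 0, -0.02, 0, 20, 0.62, 0, 0, 0, 20, 0.5, 0, 0, 0, 20, 0, 0, 0, 0, 20, 0, 0, -0.2, 0, 20, 0, 0, 0, 0]

```text
time: 7.47
eef_pos: [0.4513, -0.0438, 0.1922]
tcp_rot: [0.003, 1.0, -0.0, -0.0]
contact_force: [0.1, 0.3, -3.3]
opening: 0.323
finger_force: 45.9
```

Run:
```python
from h import *
p,h,s=pose(); print(p.round(4),round(h,3),s["contact_force"].round(1),s["opening"])
z=.193
plan([(.44,.15,z,3.3),(.355,.369,z,3.535)],20,step=.02)
```

```text
[ 0.4513 -0.0438  0.1922] 3.135 [ 0.1  0.3 -3.3] 0.32333754757450234
[20,0.05,0.77,0,-0.17,20,0.04,0.78,0,-0.17,20,0.02,0.78,0,-0.17,20,0.01,0.78,0,-0.17,20,0,0.78,0,-0.17,20,-0.01,0.78,0,-0.17,20,-0.03,0.78,0,-0.17,20,-0.04,0.78,0,-0.17]
[20,-0.05,0.77,0,-0.17,20,-0.06,0.77,0,-0.17,20,0.16,0.77,0,-0.2,20,0.15,0.77,0,-0.2,20,0.13,0.77,0,-0.2,20,0.12,0.77,0,-0.2,20,0.1,0.78,0,-0.2,20,0.09,0.78,0,-0.2]
[20,0.07,0.78,0,-0.2,20,0.06,0.78,0,-0.2,20,0.04,0.78,0,-0.2,20,0.03,0.78,0,-0.2,20,0.01,0.78,0,-0.2,20,0,0.78,0,-0.2]
```

>>> arm_command:
  steps: [20, 0.05, 0.77, 0, -0.17, 20, 0.04, 0.78, 0, -0.17, 20, 0.02, 0.78, 0, -0.17, 20, 0.01, 0.78, 0, -0.17, 20, 0, 0.78, 0, -0.17, 20, -0.01, 0.78, 0, -0.17, 20, -0.03, 0.78, 0, -0.17, 20, -0.04, 0.78, 0, -0.17]

```text
time: 8.13
eef_pos: [0.4415, 0.1129, 0.1908]
tcp_rot: [-0.065, 0.998, 0.0, -0.001]
contact_force: [0.4, 0.6, -4.1]
opening: 0.325
finger_force: 35.0
```

>>> arm_command:
  steps: [20, -0.05, 0.77, 0, -0.17, 20, -0.06, 0.77, 0, -0.17, 20, 0.16, 0.77, 0, -0.2, 20, 0.15, 0.77, 0, -0.2, 20, 0.13, 0.77, 0, -0.2, 20, 0.12, 0.77, 0, -0.2, 20, 0.1, 0.78, 0, -0.2, 20, 0.09, 0.78, 0, -0.2]

```text
time: 8.8
eef_pos: [0.3958, 0.2607, 0.1907]
tcp_rot: [-0.142, 0.99, -0.0, -0.001]
contact_force: [0.1, 0.3, -4.5]
opening: 0.321
finger_force: 44.6
```

>>> arm_command:
  steps: [20, 0.07, 0.78, 0, -0.2, 20, 0.06, 0.78, 0, -0.2, 20, 0.04, 0.78, 0, -0.2, 20, 0.03, 0.78, 0, -0.2, 20, 0.01, 0.78, 0, -0.2, 20, 0, 0.78, 0, -0.2, 20, 0, 0, 0, 0]

```text
time: 9.38
eef_pos: [0.3516, 0.3714, 0.1907]
tcp_rot: [-0.202, 0.979, 0.001, -0.001]
contact_force: [0.1, -0.4, -3.3]
opening: 0.324
finger_force: 44.8
```

Run:
```python
from h import *
p,h,s=pose(); print(p.round(4),round(h,3),s["contact_force"].round(1),s["opening"])
im=shot("side"); print("bay1",proj("side",[(.484,.423,0),(.484,.423,.12)]))
x,y=proj("side",[(.45,.38,.1)])[0].astype(int)
a=cv2.resize(im[y-60:y+60,x-80:x+80],(800,600),interpolation=cv2.INTER_CUBIC); cv2.imwrite("pics/a3.png",a[:,:,::-1])
xb=np.array([.923,.386]); q=np.array([.484,.423])
plan([(*(q-.045*xb),.193,None),(*(q-.003*xb),.193,None)],20,step=.02)
```

```text
[0.3516 0.3714 0.1907] -2.735 [ 0.1 -0.4 -3.3] 0.32373188472681735
bay1 [[224.88752753 172.1169024 ]
 [223.76439075 148.55370989]]
[20,-0.78,-0.02,-0.02,0,20,-0.78,-0.02,-0.02,0,20,-0.78,-0.02,-0.02,0,20,-0.78,-0.02,-0.02,0,20,-0.78,-0.02,-0.02,0,20,-0.56,-0.01,0,0,20,-0.56,-0.01,0,0,20,-0.56,-0.01,0,0]
```

View pics/a3.png

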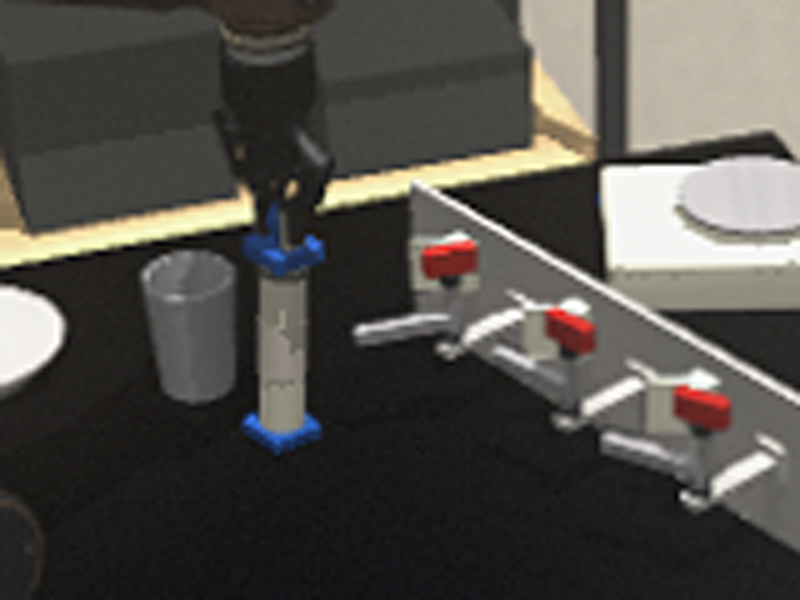

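The tube hangs upright in front of bay 1, with its foot at crop (282,430). I'm moving it straight in, slowly at the end.

>>> arm_command:
  steps: [20, -0.78, -0.02, -0.04, 0, 20, -0.78, -0.02, -0.04, 0, 20, -0.78, -0.02, 0, 0, 20, -0.78, -0.02, 0, 0, 20, -0.78, -0.02, 0, 0, 20, -0.5, 0, 0, 0, 20, -0.4, 0, 0, 0, 20, 0, 0, 0, 0]

```text
time: 10.1
eef_pos: [0.4664, 0.4132, 0.193]
tcp_rot: [-0.2, 0.98, -0.0, -0.0]
contact_force: [0.8, 0.1, -3.8]
opening: 0.322
finger_force: 44.8
```

>>> arm_command:
  steps: [20, -0.2, 0, 0, 0, 20, -0.2, 0, 0, 0, 20, -0.15, 0, 0, 0, 20, 0, 0, 0, 0]

```text
time: 10.43
eef_pos: [0.4776, 0.4191, 0.1942]
tcp_rot: [-0.2, 0.98, 0.0, 0.001]
contact_force: [0.8, -0.1, -3.6]
opening: 0.319
finger_force: 44.8
```

```bash
cat >> h.py <<'E'
xb=np.array([.923,.386]); yb=np.array([-.386,.923]); bays={1:np.array([.484,.423]),2:np.array([.541,.286]),3:np.array([.599,.149])}
def rel(n):
    p,h,s=pose(); d=p[:2]-bays[n]; print("bay-frame x %.1f y %.1f mm z %.4f h %.3f"%(d@xb*1e3,d@yb*1e3,p[2],h),"F bay",[round(float(s["contact_force"][:2]@v),1) for v in(xb,yb)],round(float(s["contact_force"][2]),1),"open %.3f ff %.0f t %.1f"%(s["opening"],s["finger_force"],s["time"]))
E
python3 -c "
from h import *
rel(1)"
```

```text
bay-frame x -7.4 y -1.1 mm z 0.1942 h -2.738 F bay [0.7, -0.4] -3.6 open 0.319 ff 45 t 10.4
```

Not in contact yet, so I continue in small steps.

>>> arm_command:
  steps: [20, -0.15, 0.04, 0, 0, 20, -0.1, 0, 0, 0, 20, 0, 0, 0, 0]

```text
time: 10.68
eef_pos: [0.4826, 0.4224, 0.1942]
tcp_rot: [-0.2, 0.98, 0.0, 0.0]
contact_force: [0.4, 0.3, -4.6]
opening: 0.325
finger_force: 44.8
```

>>> arm_command:
  steps: [20, -0.12, 0, 0, 0, 20, 0, 0, 0, 0]

```text
time: 10.85
eef_pos: [0.4856, 0.4236, 0.1942]
tcp_rot: [-0.2, 0.98, 0.0, 0.0]
contact_force: [-0.0, -0.2, -4.5]
opening: 0.324
finger_force: 44.8
```

>>> arm_command:
  steps: [20, -0.12, 0, 0, 0, 20, 0, 0, 0, 0]

```text
time: 11.02
eef_pos: [0.4883, 0.4247, 0.1941]
tcp_rot: [-0.2, 0.98, 0.0, 0.0]
contact_force: [-0.8, -0.0, -3.8]
opening: 0.324
finger_force: 44.8
```

Run:
```python
from h import *
rel(1)
im=shot("top"); im2=shot("side")
a=cv2.resize(im[170:290,60:170],(400,436),interpolation=cv2.INTER_CUBIC); x,y=224,150
b=cv2.resize(im2[y-50:y+50,x-46:x+46],(400,436),interpolation=cv2.INTER_CUBIC); cv2.imwrite("pics/a4.png",np.hstack([a,b])[:,:,::-1])
```

```text
bay-frame x 4.6 y -0.1 mm z 0.1941 h -2.738 F bay [-0.7, 0.3] -3.8 open 0.324 ff 45 t 11.0
```

View pics/a4.png

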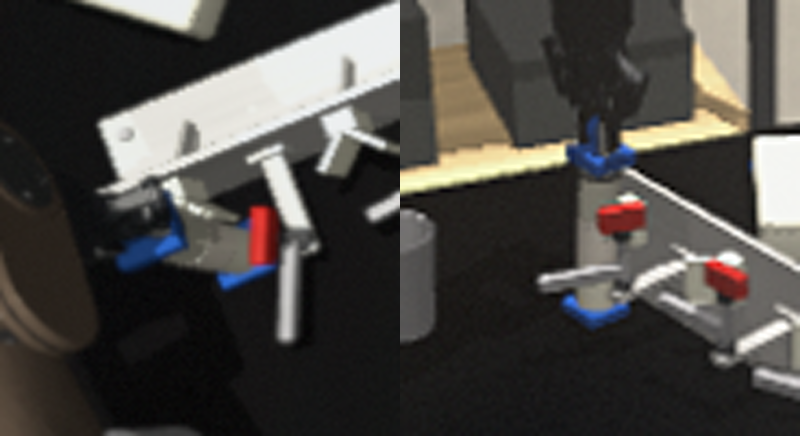

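Tube A is inside bay 1. Contact forces are too small to feel the cradle, so I set it down here. Gripping clamp 2's wing at two angles will fix the rack position, and I can correct the tube afterwards.

>>> arm_command:
  steps: [20, 0.06, 0, 0.1, 0, 20, 0, 0, 0.1, 0, 20, 0, 0, 0.08, 0, 20, 0, 0, 0, 0]

```text
time: 11.45
eef_pos: [0.4874, 0.4247, 0.1889]
tcp_rot: [-0.2, 0.98, 0.001, 0.002]
contact_force: [-0.3, -0.3, 2.6]
opening: 0.327
finger_force: 45.4
```

```bash
python3 -c "
from h import *
rel(1)"
```

```text
bay-frame x 3.8 y 0.2 mm z 0.1889 h -2.738 F bay [-0.4, -0.2] 2.6 open 0.327 ff 45 t 11.4
```

>>> arm_command:
  steps: [40, 0, 0, 0, 0, 50, 0, 0, 0, 0, 55, 0, 0, 0, 0, 55, 0, 0, -0.5, 0, 55, 0, 0, -0.8, 0, 55, 0, 0, -0.9, 0, 55, 0, 0, -0.9, 0, 55, 0, 0, 0, 0]

```text
time: 12.12
eef_pos: [0.4888, 0.4254, 0.2721]
tcp_rot: [-0.2, 0.98, 0.002, 0.005]
contact_force: [0.2, -0.4, 1.4]
opening: 0.55
finger_force: 0.0
```

Run:
```python
from h import *
im=shot("side"); cv2.imwrite("pics/x.png",im[:,:,::-1])
rel(1); plan([(.541,.205,.25,2.038),(.541,.205,.148,2.038)],40)
```

```text
bay-frame x 4.6 y 0.2 mm z 0.2694 h -2.738 F bay [-1.2, -0.3] -0.0 open 0.548 ff 0 t 12.2
[40,0.09,-0.56,0.05,0.94,40,0.04,-0.56,0.05,0.94,40,-0.01,-0.57,0.05,0.94,40,-0.06,-0.56,0.05,0.94,40,-0.12,-0.55,0.05,0.94,40,-0.17,-0.54,0.05,0.94,40,-0.22,-0.52,0.05,0.94,40,-0.27,-0.5,0.05,0.94]
[40,-0.31,-0.47,0.05,0.94,40,-0.36,-0.44,0.05,0.94,40,-0.4,-0.4,0.05,0.94,40,-0.43,-0.37,0.05,0.94,40,-0.46,-0.32,0.05,0.94,40,-0.49,-0.28,0.05,0.94,40,-0.52,-0.23,0.05,0.94,40,-0.54,-0.18,0.05,0.94]
[40,0,0,0.82,0,40,0,0,0.82,0,40,0,0,0.82,0,40,0,0,0.82,0,40,0,0,0.82,0]
```

>>> arm_command:
  steps: [40, 0.09, -0.56, 0.05, 0.94, 40, 0.04, -0.56, 0.05, 0.94, 40, -0.01, -0.57, 0.05, 0.94, 40, -0.06, -0.56, 0.05, 0.94, 40, -0.12, -0.55, 0.05, 0.94, 40, -0.17, -0.54, 0.05, 0.94, 40, -0.22, -0.52, 0.05, 0.94, 40, -0.27, -0.5, 0.05, 0.94]

```text
time: 12.83
eef_pos: [0.5128, 0.3132, 0.2532]
tcp_rot: [0.176, 0.984, -0.001, -0.001]
contact_force: [0.3, 0.4, -0.8]
opening: 0.402
finger_force: 0.0
```

>>> arm_command:
  steps: [40, -0.31, -0.47, 0.05, 0.94, 40, -0.36, -0.44, 0.05, 0.94, 40, -0.4, -0.4, 0.05, 0.94, 40, -0.43, -0.37, 0.05, 0.94, 40, -0.46, -0.32, 0.05, 0.94, 40, -0.49, -0.28, 0.05, 0.94, 40, -0.52, -0.23, 0.05, 0.94, 40, -0.54, -0.18, 0.05, 0.94]

```text
time: 13.5
eef_pos: [0.5395, 0.2033, 0.2433]
tcp_rot: [0.525, 0.851, -0.001, -0.001]
contact_force: [0.4, 0.9, 0.1]
opening: 0.398
finger_force: 0.0
```

Run:
```python
from h import *
p,h,s=pose(); print(p.round(4),round(h,3)); plan([(.541,.205,.148,2.038)],40)
im=shot("top"); im2=shot("side")
t,_=tubes(im)
for c,u,w,l,px in t: print(c.round(3),u.round(3),"w %.3f l %.3f"%(w,l))
a=cv2.resize(im[150:270,70:180],(400,436),interpolation=cv2.INTER_CUBIC); x,y=240,150
b=cv2.resize(im2[y-50:y+50,x-46:x+46],(400,436),interpolation=cv2.INTER_CUBIC); cv2.imwrite("pics/a5.png",np.hstack([a,b])[:,:,::-1])
```

```text
[0.5395 0.2033 0.2433] 2.036
[40,0.01,0.02,0.95,0,40,0.01,0.02,0.95,0,40,0.01,0.02,0.95,0,40,0.01,0.02,0.95,0]
[ 0.554 -0.174] [ 0.995 -0.105] w 0.041 l 0.159
[ 0.515 -0.288] [-0.999 -0.035] w 0.041 l 0.157
[ 0.527 -0.39 ] [-0.993 -0.116] w 0.028 l 0.158
[ 0.486 -0.476] [-0.999  0.032] w 0.025 l 0.154
[ 0.502 -0.532] [-0.999  0.035] w 0.019 l 0.141
```

View pics/a5.png

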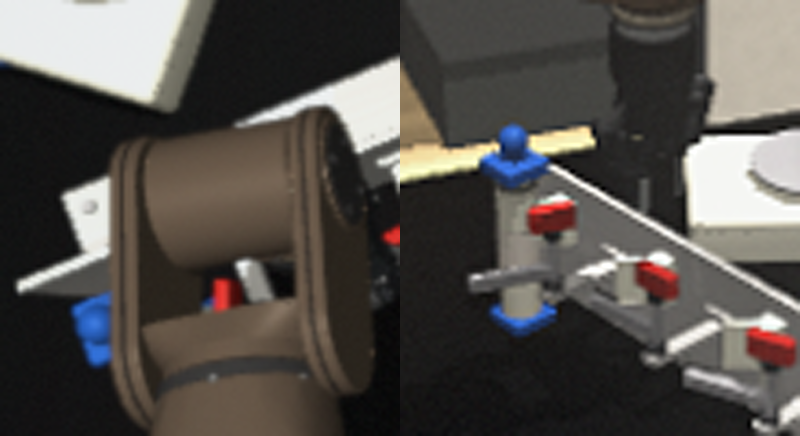

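Tube A stands upright in bay 1 (side crop, ball at (513,140)). I'm now descending on clamp 2's wing.

>>> arm_command:
  steps: [40, 0.01, 0.02, 0.9, 0, 40, 0.01, 0.02, 0.9, 0, 40, 0.01, 0.02, 0.9, 0, 40, 0, 0, 0.9, 0, 40, 0, 0, 0, 0, 40, 0, 0, 0, 0]

```text
time: 14.1
eef_pos: [0.5396, 0.2059, 0.1529]
tcp_rot: [0.522, 0.853, -0.001, -0.002]
contact_force: [0.3, -0.5, 0.6]
opening: 0.399
finger_force: 0.0
```

>>> arm_command:
  steps: [0, 0, 0, 0, 0, 0, 0, 0, 0, 0, 0, 0, 0, 0, 0, 0, 0, 0, 0, 0, 0, 0, 0, 0, 0, 0, 0, 0, 0, 0]
  squeeze: 25

```text
time: 14.6
eef_pos: [0.544, 0.207, 0.1567]
tcp_rot: [0.523, 0.852, 0.004, 0.003]
contact_force: [6.8, 4.7, -6.1]
opening: 0.154
finger_force: 30.7
```

```bash
python3 -c "
from h import *
rel(2); print(pose()[0],pose()[2]['wrist_torque'])"
```

```text
bay-frame x -27.8 y -74.1 mm z 0.1567 h 2.041 F bay [8.1, 1.7] -6.1 open 0.154 ff 31 t 14.6
[0.54396811 0.20700339 0.15665518] [ 0.57376541 -0.873762    0.08134151]
```

>>> arm_command:
  steps: [0, 0, 0.2, 0, 0, 0, 0, 0, 0, 0, 0, 0, 0, 0, 0]

```text
time: 14.85
eef_pos: [0.5442, 0.2071, 0.1566]
tcp_rot: [0.523, 0.853, -0.002, -0.001]
contact_force: [-8.5, -3.4, 5.3]
opening: 0.157
finger_force: 32.0
```

```bash
python3 -c "
from h import *
rel(2)"
```

```text
bay-frame x -27.5 y -74.0 mm z 0.1566 h 2.042 F bay [-9.1, 0.1] 5.3 open 0.157 ff 32 t 14.8
```

>>> arm_command:
  steps: [0, 0, -0.1, 0, -0.7, 0, 0, 0, 0, -0.9, 0, 0, 0, 0, -0.9, 0, 0, 0, 0, -0.9, 0, 0, 0, 0, -0.9, 0, 0, 0, 0, -0.9, 0, 0, 0, 0, -0.9, 0, 0, 0, 0, -0.9]

```text
time: 15.52
eef_pos: [0.5444, 0.2074, 0.1566]
tcp_rot: [0.197, 0.98, 0.001, 0.002]
contact_force: [1.7, 1.2, -1.0]
opening: 0.158
finger_force: 31.3
```

>>> arm_command:
  steps: [0, 0, 0, 0, -0.9, 0, 0, 0, 0, -0.9, 0, 0, 0, 0, -0.9, 0, 0, 0, 0, -0.9, 0, 0, 0, 0, -0.9, 0, 0, 0, 0, -0.9, 0, 0, 0, 0, -0.9, 0, 0, 0, 0, -0.9]

```text
time: 16.18
eef_pos: [0.5445, 0.208, 0.1566]
tcp_rot: [-0.161, 0.987, 0.001, 0.002]
contact_force: [1.0, 3.2, -0.8]
opening: 0.156
finger_force: 31.2
```

>>> arm_command:
  steps: [0, 0, 0, 0, -0.5, 0, 0, 0, 0, 0, 0, 0, 0, 0, 0]

```text
time: 16.43
eef_pos: [0.5445, 0.208, 0.1566]
tcp_rot: [-0.181, 0.983, 0.002, 0.002]
contact_force: [1.3, 4.5, 1.1]
opening: 0.152
finger_force: 39.9
```

```bash
python3 -c "
from h import *
rel(2); print(pose()[2]['wrist_torque'],pose()[2]['qpos'])"
```

```text
bay-frame x -26.9 y -73.4 mm z 0.1566 h -2.777 F bay [3.0, 3.6] 1.1 open 0.152 ff 40 t 16.4
[ 0.73147693 -0.22196348 -0.93114204] [ 0.18952612  0.15571548  1.87395452  0.0033861   1.10760405 -1.74748686]
```

Gripping gives the rack offset: +3.4 mm in bay x and +2.3 mm in bay y against the camera estimate. Tube A is therefore within about 1 mm of depth. I'm releasing clamp 2, now open, and going to close clamp 1.

>>> arm_command:
  steps: [40, 0, 0, 0, 0, 40, 0, 0, 0, 0, 40, 0, 0, -0.4, 0, 40, 0, 0, -0.9, 0, 40, 0, 0, -0.9, 0, 40, 0, 0, -0.9, 0, 40, 0, 0, -0.7, 0, 40, 0, 0, 0, 0]

```text
time: 17.1
eef_pos: [0.5455, 0.2067, 0.2556]
tcp_rot: [-0.184, 0.983, -0.001, 0.005]
contact_force: [0.3, 0.1, 1.1]
opening: 0.398
finger_force: 0.0
```

```bash
sed -i 's/^xb=np.*/&\nfor k in bays: bays[k]=bays[k]+.0034*xb+.0023*yb/' h.py
python3 - <<'E'
from h import *
print(bays)
for k in bays: print(k,(bays[k]-.031*xb-.075*yb).round(4))
s=plan([(.4863,.3454,.25,3.18)],40); plan([(.4863,.3454,.152,3.18)],40,start=s)
E
```

```text
{1: array([0.4862504, 0.4264353]), 2: array([0.5432504, 0.2894353]), 3: array([0.6012504, 0.1524353])}
1 [0.4866 0.3452]
2 [0.5436 0.2082]
3 [0.6016 0.0712]
[40,0.03,0.86,0.03,0.47,40,0.07,0.86,0.03,0.47,40,0.11,0.85,0.03,0.47,40,0.15,0.85,0.03,0.47,40,0.19,0.84,0.03,0.47,40,0.23,0.83,0.03,0.47,40,0.27,0.82,0.03,0.47]
[40,0,0,0.78,0,40,0,0,0.78,0,40,0,0,0.78,0,40,0,0,0.78,0,40,0,0,0.78,0]
```

>>> arm_command:
  steps: [40, 0.03, 0.86, 0.03, 0.47, 40, 0.07, 0.86, 0.03, 0.47, 40, 0.11, 0.85, 0.03, 0.47, 40, 0.15, 0.85, 0.03, 0.47, 40, 0.19, 0.84, 0.03, 0.47, 40, 0.23, 0.83, 0.03, 0.47, 40, 0.27, 0.82, 0.03, 0.47, 40, 0, 0, 0, 0]

```text
time: 17.77
eef_pos: [0.4819, 0.3474, 0.2429]
tcp_rot: [-0.021, 1.0, -0.0, -0.001]
contact_force: [-0.2, -0.2, -0.4]
opening: 0.401
finger_force: 0.0
```

>>> arm_command:
  steps: [40, 0, 0, 0.78, 0, 40, 0, 0, 0.78, 0, 40, 0, 0, 0.78, 0, 40, 0, 0, 0.78, 0, 40, 0, 0, 0.7, 0, 40, 0, 0, 0, 0]

```text
time: 18.27
eef_pos: [0.4813, 0.3429, 0.1434]
tcp_rot: [-0.02, 1.0, -0.002, -0.004]
contact_force: [-1.1, 0.1, 0.3]
opening: 0.399
finger_force: 0.0
```

>>> arm_command:
  steps: [0, 0, 0, 0, 0, 0, 0, 0, 0, 0, 0, 0, 0, 0, 0, 0, 0, 0, 0, 0, 0, 0, 0, 0, 0, 0, 0, 0, 0, 0]

```text
time: 18.77
eef_pos: [0.4839, 0.3461, 0.1491]
tcp_rot: [-0.02, 1.0, 0.001, 0.0]
contact_force: [0.3, 5.1, -6.1]
opening: 0.157
finger_force: 28.7
```

```bash
python3 -c "
from h import *
rel(1); print(pose()[0])"
```

```text
bay-frame x -33.2 y -73.3 mm z 0.1491 h -3.101 F bay [2.2, 4.6] -6.1 open 0.157 ff 29 t 18.8
[0.48391812 0.34607358 0.14909327]
```

>>> arm_command:
  steps: [0, -0.1, 0.05, 0, 0.5, 0, 0, 0, 0, 0.9, 0, 0, 0, 0, 0.9, 0, 0, 0, 0, 0.9, 0, 0, 0, 0, 0.9, 0, 0, 0, 0, 0.9, 0, 0, 0, 0, 0.9, 0, 0, 0, 0, 0.9]

```text
time: 19.43
eef_pos: [0.4844, 0.3475, 0.149]
tcp_rot: [0.316, 0.949, -0.0, -0.002]
contact_force: [-5.5, 5.6, -3.6]
opening: 0.159
finger_force: 29.1
```

>>> arm_command:
  steps: [0, 0, 0, 0, 0.9, 0, 0, 0, 0, 0.9, 0, 0, 0, 0, 0.9, 0, 0, 0, 0, 0.9, 0, 0, 0, 0, 0.8, 0, 0, 0, 0, 0, 0, 0, 0, 0, 0]

```text
time: 20.02
eef_pos: [0.4851, 0.3481, 0.149]
tcp_rot: [0.514, 0.858, 0.001, -0.002]
contact_force: [-3.8, 6.6, -4.0]
opening: 0.157
finger_force: 28.9
```

```bash
python3 -c "
from h import *
rel(1); print(pose()[0],pose()[2]['wrist_torque'])"
```

```text
bay-frame x -31.3 y -71.9 mm z 0.1490 h 2.062 F bay [-0.9, 7.6] -4.0 open 0.157 ff 29 t 20.0
[0.48505711 0.3480826  0.14904525] [0.92859908 0.51836264 0.05652242]
```

>>> arm_command:
  steps: [0, 0, 0, 0, 0.5, 0, 0, 0, 0, 0.5, 0, 0, 0, 0, 0, 0, 0, 0, 0, 0]

```text
time: 20.35
eef_pos: [0.4852, 0.3481, 0.149]
tcp_rot: [0.556, 0.831, 0.001, -0.002]
contact_force: [-2.9, 7.0, -4.9]
opening: 0.158
finger_force: 28.9
```

```bash
python3 -c "
from h import *
rel(1); print(pose()[0],pose()[2]['wrist_torque'])"
```

```text
bay-frame x -31.2 y -71.9 mm z 0.1490 h 1.962 F bay [0.0, 7.6] -4.9 open 0.158 ff 29 t 20.4
[0.48523767 0.34813932 0.14902658] [1.0611875  0.48788581 0.11419095]
```

>>> arm_command:
  steps: [0, 0, -0.1, 0, 0.5, 0, 0, 0, 0, 0.5, 0, 0, 0, 0, 0, 0, 0, 0, 0, 0]

```text
time: 20.68
eef_pos: [0.4853, 0.3479, 0.1493]
tcp_rot: [0.593, 0.805, 0.003, 0.001]
contact_force: [4.8, 9.7, -8.9]
opening: 0.155
finger_force: 70.0
```

Run:
```python
from h import *
rel(1); print(pose()[0],pose()[2]['wrist_torque'])
im=shot("side"); x,y=228,155
b=cv2.resize(im[y-40:y+40,x-53:x+53],(795,600),interpolation=cv2.INTER_CUBIC); cv2.imwrite("pics/a6.png",b[:,:,::-1])
```

```text
bay-frame x -31.2 y -72.1 mm z 0.1493 h 1.871 F bay [8.2, 7.1] -8.9 open 0.155 ff 70 t 20.7
[0.4852975  0.34788658 0.14928811] [ 1.53530814 -0.53192986  1.87211812]
```

View pics/a6.png

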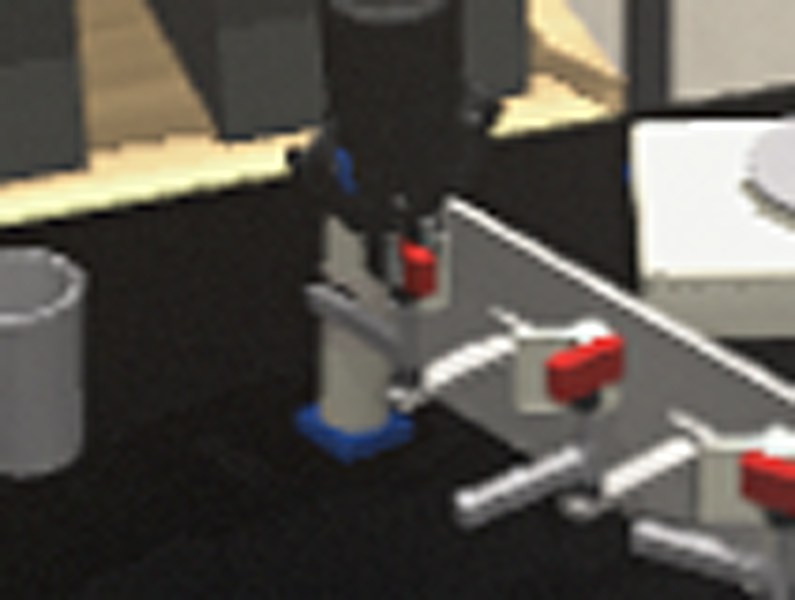

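Clamp 1 is against its stop: torque rose to 1.9 N m, and the arm lies across the tube front at crop (355,320). Releasing.

>>> arm_command:
  steps: [40, 0, 0, 0, 0, 40, 0, 0, 0, 0, 40, 0, 0, -0.4, 0, 40, 0, 0, -0.9, 0, 40, 0, 0, -0.9, 0, 40, 0, 0, -0.9, 0, 40, 0, 0, -0.7, 0, 40, 0, 0, 0, 0]

```text
time: 21.4
eef_pos: [0.4868, 0.3464, 0.2512]
tcp_rot: [0.597, 0.802, 0.005, 0.003]
contact_force: [0.3, -0.2, 0.5]
opening: 0.4
finger_force: 0.0
```

Run:
```python
from h import *
rel(1); print(plan([(.51,-.02,.26,2.4),(.442,-.162,.20,3.04)],60))
```

```text
bay-frame x -30.4 y -74.1 mm z 0.2512 h 1.861 F bay [0.2, -0.3] 0.5 open 0.400 ff 0 t 21.4
[60,-0.89,-0.21,-0.02,-0.34,60,-0.89,-0.24,-0.02,-0.34,60,-0.88,-0.27,-0.02,-0.34,60,-0.87,-0.3,-0.02,-0.34,60,-0.86,-0.32,-0.02,-0.34,60,-0.85,-0.35,-0.02,-0.34,60,-0.83,-0.38,-0.02,-0.34,60,-0.82,-0.41,-0.02,-0.34]
[60,-0.81,-0.44,-0.02,-0.34,60,-0.79,-0.46,-0.02,-0.34,60,-0.78,-0.49,-0.02,-0.34,60,-0.76,-0.52,-0.02,-0.34,60,-0.74,-0.54,-0.02,-0.34,60,-0.72,-0.57,-0.02,-0.34,60,-0.7,-0.59,-0.02,-0.34,60,-0.68,-0.61,-0.02,-0.34]
[60,-0.23,-0.75,0.3,-0.8,60,-0.17,-0.77,0.3,-0.8,60,-0.11,-0.78,0.3,-0.8,60,-0.04,-0.79,0.3,-0.8,60,0.02,-0.79,0.3,-0.8,60,0.08,-0.78,0.3,-0.8,60,0.14,-0.77,0.3,-0.8,60,0.21,-0.76,0.3,-0.8]
(array([ 0.442, -0.162,  0.2  ]), np.float64(3.0399999999999987))
```

>>> arm_command:
  steps: [60, -0.89, -0.21, -0.02, -0.34, 60, -0.89, -0.24, -0.02, -0.34, 60, -0.88, -0.27, -0.02, -0.34, 60, -0.87, -0.3, -0.02, -0.34, 60, -0.86, -0.32, -0.02, -0.34, 60, -0.85, -0.35, -0.02, -0.34, 60, -0.83, -0.38, -0.02, -0.34, 60, -0.82, -0.41, -0.02, -0.34]

```text
time: 22.07
eef_pos: [0.4956, 0.1609, 0.2476]
tcp_rot: [0.482, 0.876, -0.0, -0.0]
contact_force: [0.8, 0.0, -0.5]
opening: 0.603
finger_force: 0.0
```

>>> arm_command:
  steps: [60, -0.81, -0.44, -0.02, -0.34, 60, -0.79, -0.46, -0.02, -0.34, 60, -0.78, -0.49, -0.02, -0.34, 60, -0.76, -0.52, -0.02, -0.34, 60, -0.74, -0.54, -0.02, -0.34, 60, -0.72, -0.57, -0.02, -0.34, 60, -0.7, -0.59, -0.02, -0.34, 60, -0.68, -0.61, -0.02, -0.34]

```text
time: 22.73
eef_pos: [0.5078, -0.0221, 0.2516]
tcp_rot: [0.359, 0.933, -0.0, -0.0]
contact_force: [0.5, -0.4, -0.1]
opening: 0.593
finger_force: 0.0
```

Run:
```python
from h import *
im=shot("top"); im2=shot("side")
t,_=tubes(im)
for c,u,w,l,px in t: print(c.round(3),u.round(3),"w %.3f l %.3f"%(w,l))
# ball of racked tube: blue blobs near bay 1
for n,I in(("top",im),("side",im2)):
    q=proj(n,[(*bays[1],.205)])[0]; print(n,"pred ball",q.round(1))
    for k in blobs(masks(I)["blue"],6):
        c=centroid(k)
        if np.linalg.norm(c-q)<25: print("  blob",c.round(1),cv2.boundingRect(k))
a=cv2.resize(im[150:270,65:175],(400,436),interpolation=cv2.INTER_CUBIC); x,y=235,155
b=cv2.resize(im2[y-50:y+50,x-46:x+46],(400,436),interpolation=cv2.INTER_CUBIC); cv2.imwrite("pics/b0.png",np.hstack([a,b])[:,:,::-1])
```

```text
[ 0.554 -0.174] [ 0.995 -0.105] w 0.041 l 0.159
[ 0.515 -0.288] [-0.999 -0.035] w 0.041 l 0.157
[ 0.527 -0.39 ] [-0.993 -0.116] w 0.028 l 0.158
[ 0.486 -0.476] [-0.999  0.032] w 0.025 l 0.154
[ 0.502 -0.532] [-0.999  0.035] w 0.019 l 0.141
top pred ball [ 95.7 234.1]
  blob [ 98.8 234.6] (88, 224, 23, 22)
side pred ball [223.2 130.6]
  blob [222.9 134.5] (216, 127, 15, 14)
```

View pics/b0.png

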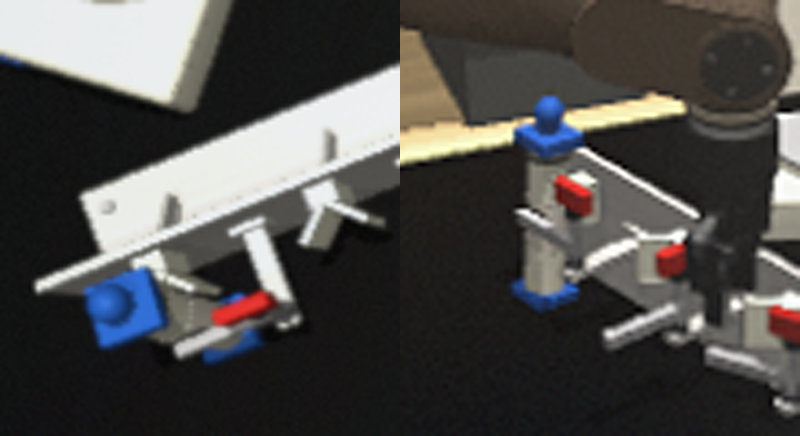

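Tube A stands upright behind its closed clamp, and its ball (top px ~(95,233)) agrees with the predicted racked position. Now tube B.

>>> arm_command:
  steps: [60, -0.23, -0.75, 0.3, -0.8, 60, -0.17, -0.77, 0.3, -0.8, 60, -0.11, -0.78, 0.3, -0.8, 60, -0.04, -0.79, 0.3, -0.8, 60, 0.02, -0.79, 0.3, -0.8, 60, 0.08, -0.78, 0.3, -0.8, 60, 0.14, -0.77, 0.3, -0.8, 60, 0, 0, 0, 0]

```text
time: 23.5
eef_pos: [0.4478, -0.1463, 0.1974]
tcp_rot: [0.088, 0.996, 0.0, -0.002]
contact_force: [-0.3, -0.3, -0.9]
opening: 0.599
finger_force: 0.0
```

Run:
```python
from h import *
im2=shot("side")
q=proj("side",[(.442,-.162,.025)])[0]; print("pred",q.round(1))
for k in blobs(masks(im2)["blue"],6):
    c=centroid(k)
    if np.linalg.norm(c-q)<25: print("  blob",c.round(1),cv2.boundingRect(k))
s=plan([(.442,-.162,.13,3.036)],60); plan([(.442,-.162,.008,3.036)],60,start=s)
```

```text
pred [260.9 253. ]
  blob [264.  252.2] (256, 243, 15, 19)
[60,0.05,-0.23,0.91,-0.25,60,0.05,-0.23,0.91,-0.25,60,0.06,-0.23,0.91,-0.25]
[60,0,0,0.81,0,60,0,0,0.81,0,60,0,0,0.81,0,60,0,0,0.81,0,60,0,0,0.81,0,60,0,0,0.81,0]
```

>>> arm_command:
  steps: [60, 0.05, -0.23, 0.9, -0.25, 60, 0.05, -0.23, 0.9, -0.25, 60, 0.06, -0.23, 0.9, -0.25, 60, 0, 0, 0.8, 0, 60, 0, 0, 0.8, 0, 60, 0, 0, 0.8, 0, 60, 0, 0, 0.8, 0, 60, 0, 0, 0, 0]

```text
time: 24.22
eef_pos: [0.4411, -0.1591, 0.0485]
tcp_rot: [0.051, 0.999, 0.002, -0.003]
contact_force: [-1.1, -0.7, -1.2]
opening: 0.601
finger_force: 0.0
```

>>> arm_command:
  steps: [60, 0, 0, 0, 0, 60, 0, 0, 0, 0]

```text
time: 24.38
eef_pos: [0.4444, -0.1617, 0.0531]
tcp_rot: [0.05, 0.999, -0.0, 0.001]
contact_force: [0.7, -0.3, 0.5]
opening: 0.601
finger_force: 0.0
```

>>> arm_command:
  steps: [60, 0.08, 0, 0.9, 0, 60, 0, 0, 0.9, 0, 60, 0, 0, 0, 0, 60, 0, 0, 0, 0, 25, 0, 0, 0, 0, 20, 0, 0, 0, 0, 20, 0, 0, 0, 0, 20, 0, 0, 0, 0]
  squeeze: 45

```text
time: 25.05
eef_pos: [0.4428, -0.1624, 0.0091]
tcp_rot: [0.05, 0.999, -0.001, 0.002]
contact_force: [-0.9, 0.7, 7.0]
opening: 0.32
finger_force: 43.9
```

>>> arm_command:
  steps: [20, 0, 0, 0, 0, 20, 0, 0, 0, 0]

```text
time: 25.22
eef_pos: [0.4428, -0.1624, 0.0091]
tcp_rot: [0.05, 0.999, -0.001, 0.002]
contact_force: [-1.3, 0.9, 5.9]
opening: 0.323
finger_force: 43.9
```

Run:
```python
from h import *
print(arc((-.995,.105),20))
```

```text
[20,-0.1,0,-0.61,0,20,-0.14,0,-0.6,0,20,-0.19,0,-0.59,0,20,-0.23,0,-0.57,0,20,-0.27,0,-0.55,0,20,-0.31,0,-0.53,0,20,-0.35,0,-0.51,0,20,-0.39,0,-0.48,0]
[20,-0.42,0,-0.45,0,20,-0.46,0,-0.42,0,20,-0.49,0,-0.38,0,20,-0.51,0,-0.34,0,20,-0.54,0,-0.3,0,20,-0.56,0,-0.26,0,20,-0.58,0,-0.22,0,20,-0.59,0,-0.18,0]
[20,-0.6,0,-0.13,0,20,-0.61,0,-0.09,0,20,-0.62,0,-0.04,0,20,-0.62,0,0.01,0,20,-0.62,0,0.05,0,20,0,0,-0.16,0]
(array([ 0.67152133, -0.18653233,  0.19307211]), np.float64(3.04073891261455))
```

>>> arm_command:
  steps: [20, -0.1, 0, -0.61, 0, 20, -0.14, 0, -0.6, 0, 20, -0.19, 0, -0.59, 0, 20, -0.23, 0, -0.57, 0, 20, -0.27, 0, -0.55, 0, 20, -0.31, 0, -0.53, 0, 20, -0.35, 0, -0.51, 0, 20, -0.39, 0, -0.48, 0]

```text
time: 25.88
eef_pos: [0.49, -0.1663, 0.1186]
tcp_rot: [0.05, 0.999, 0.0, -0.001]
contact_force: [-0.0, -0.9, -1.7]
opening: 0.322
finger_force: 46.8
```

>>> arm_command:
  steps: [20, -0.42, 0, -0.45, 0, 20, -0.46, 0, -0.42, 0, 20, -0.49, 0, -0.38, 0, 20, -0.51, 0, -0.34, 0, 20, -0.54, 0, -0.3, 0, 20, -0.56, 0, -0.26, 0, 20, -0.58, 0, -0.22, 0, 20, -0.59, 0, -0.18, 0]

```text
time: 26.55
eef_pos: [0.594, -0.1771, 0.1832]
tcp_rot: [0.05, 0.999, -0.0, -0.0]
contact_force: [-0.5, -0.1, -0.9]
opening: 0.326
finger_force: 45.5
```

>>> arm_command:
  steps: [20, -0.6, 0, -0.1, 0, 20, -0.61, 0, -0.06, 0, 20, -0.62, 0, -0.02, 0, 20, -0.62, 0, 0, 0, 20, -0.55, 0, 0, 0, 20, 0, 0, 0, 0, 20, 0, 0, -0.15, 0, 20, 0, 0, 0, 0]

```text
time: 27.22
eef_pos: [0.6675, -0.1843, 0.1894]
tcp_rot: [0.05, 0.999, 0.0, -0.001]
contact_force: [-0.4, -0.6, -4.2]
opening: 0.323
finger_force: 46.7
```

Run:
```python
from h import *
p,h,s=pose(); print(p.round(4),round(h,3),s["contact_force"].round(1),s["opening"])
im=shot("side"); q=proj("side",[(p[0],p[1],.1)])[0].astype(int); x,y=q
a=cv2.resize(im[y-60:y+60,x-80:x+80],(800,600),interpolation=cv2.INTER_CUBIC); cv2.imwrite("pics/b2.png",a[:,:,::-1])
for z in(.0,.05): print(plane("top",[(236,188),(240,172)],z))
```

```text
[ 0.6675 -0.1843  0.1894] 3.041 [-0.4 -0.6 -4.2] 0.32322261852960504
[[0.64338297 0.07285912 0.        ]
 [0.6967109  0.06012885 0.        ]]
[[0.63588142 0.06568303 0.05      ]
 [0.68711251 0.05345332 0.05      ]]
```

View pics/b2.png

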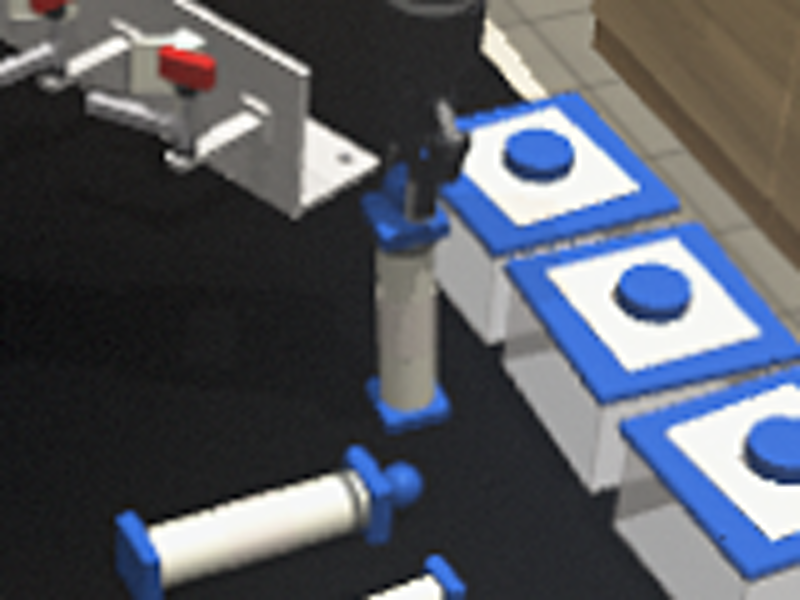

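Tube B hangs upright clear of the boxes. I'm carrying it around clamp 2's open arm to the front of bay 2.

Run:
```python
from h import *
z=.193
plan([(.50,-.03,z,3.2),(.42,.15,z,3.4),(.405,.2315,z,3.535)],20,step=.02)
```

```text
[20,0.61,0.46,-0.01,-0.13,20,0.6,0.46,-0.01,-0.13,20,0.59,0.47,-0.01,-0.13,20,0.59,0.48,-0.01,-0.13,20,0.58,0.49,-0.01,-0.13,20,0.58,0.49,-0.01,-0.13,20,0.57,0.5,-0.01,-0.13,20,0.56,0.51,-0.01,-0.13]
[20,0.56,0.52,-0.01,-0.13,20,0.55,0.52,-0.01,-0.13,20,0.54,0.53,-0.01,-0.13,20,0.53,0.54,-0.01,-0.13,20,0.28,0.74,0,-0.2,20,0.26,0.74,0,-0.2,20,0.25,0.75,0,-0.2,20,0.23,0.75,0,-0.2]
[20,0.22,0.76,0,-0.2,20,0.2,0.76,0,-0.2,20,0.19,0.77,0,-0.2,20,0.17,0.77,0,-0.2,20,0.16,0.77,0,-0.2,20,0.14,0.78,0,-0.2,20,-0.05,0.66,0,-0.27,20,-0.07,0.66,0,-0.27]
[20,-0.09,0.66,0,-0.27,20,-0.1,0.65,0,-0.27,20,-0.12,0.65,0,-0.27]
```

>>> arm_command:
  steps: [20, 0.61, 0.46, -0.03, -0.13, 20, 0.6, 0.46, -0.03, -0.13, 20, 0.59, 0.47, -0.03, -0.13, 20, 0.59, 0.48, -0.03, -0.13, 20, 0.58, 0.49, -0.01, -0.13, 20, 0.58, 0.49, -0.01, -0.13, 20, 0.57, 0.5, 0, -0.13, 20, 0.56, 0.51, 0, -0.13]

```text
time: 27.93
eef_pos: [0.5546, -0.0809, 0.1923]
tcp_rot: [-0.002, 1.0, 0.0, -0.001]
contact_force: [-0.1, -0.4, -3.6]
opening: 0.322
finger_force: 46.3
```

>>> arm_command:
  steps: [20, 0.56, 0.52, 0, -0.13, 20, 0.55, 0.52, 0, -0.13, 20, 0.54, 0.53, 0, -0.13, 20, 0.53, 0.54, 0, -0.13, 20, 0.28, 0.74, 0, -0.2, 20, 0.26, 0.74, 0, -0.2, 20, 0.25, 0.75, 0, -0.2, 20, 0.23, 0.75, 0, -0.2]

```text
time: 28.6
eef_pos: [0.4675, 0.0427, 0.1925]
tcp_rot: [-0.068, 0.998, 0.0, -0.001]
contact_force: [0.6, -0.7, -4.3]
opening: 0.318
finger_force: 46.3
```

>>> arm_command:
  steps: [20, 0.22, 0.76, 0, -0.2, 20, 0.2, 0.76, 0, -0.2, 20, 0.19, 0.77, 0, -0.2, 20, 0.17, 0.77, 0, -0.2, 20, 0.16, 0.77, 0, -0.2, 20, 0.14, 0.78, 0, -0.2, 20, -0.05, 0.66, 0, -0.27, 20, -0.07, 0.66, 0, -0.27]

```text
time: 29.27
eef_pos: [0.4137, 0.1833, 0.1924]
tcp_rot: [-0.155, 0.988, -0.0, -0.001]
contact_force: [-0.5, -0.0, -4.0]
opening: 0.321
finger_force: 46.3
```

>>> arm_command:
  steps: [20, -0.09, 0.66, 0, -0.27, 20, -0.1, 0.65, 0, -0.27, 20, -0.12, 0.65, 0, -0.27, 20, 0, 0, 0, 0, 20, 0, 0, 0, 0]

```text
time: 29.68
eef_pos: [0.4056, 0.2316, 0.1926]
tcp_rot: [-0.195, 0.981, -0.0, -0.001]
contact_force: [-0.1, -0.3, -4.0]
opening: 0.327
finger_force: 46.3
```

Run:
```python
from h import *
rel(2); q=bays[2]
plan([(*(q-.045*xb),.193,3.538),(*(q-.012*xb),.193,3.538)],20,step=.02)
```

```text
bay-frame x -149.3 y -0.2 mm z 0.1926 h -2.750 F bay [-0.2, -0.3] -4.0 open 0.327 ff 46 t 29.7
[20,-0.69,0,0,-0.01,20,-0.69,0,0,-0.01,20,-0.69,0,0,-0.01,20,-0.69,0,0,-0.01,20,-0.69,0,0,-0.01,20,-0.69,0,0,-0.01,20,-0.66,0,0,0,20,-0.66,0,0,0]
```

>>> arm_command:
  steps: [20, -0.69, 0, 0, 0, 20, -0.69, 0, 0, 0, 20, -0.69, 0, 0, 0, 20, -0.69, 0, 0, 0, 20, -0.69, 0, 0, 0, 20, -0.69, 0, 0, 0, 20, -0.5, 0, 0, 0, 20, -0.4, 0, 0, 0]

```text
time: 30.35
eef_pos: [0.5243, 0.2787, 0.1928]
tcp_rot: [-0.193, 0.981, -0.0, -0.0]
contact_force: [0.5, -0.3, -3.5]
opening: 0.322
finger_force: 46.4
```

>>> arm_command:
  steps: [20, -0.3, 0, 0, 0, 20, -0.2, 0, 0, 0, 20, -0.1, 0, 0, 0, 20, 0, 0, 0, 0, 20, 0, 0, 0, 0]

```text
time: 30.77
eef_pos: [0.5368, 0.2852, 0.1932]
tcp_rot: [-0.194, 0.981, -0.0, -0.0]
contact_force: [0.1, -0.4, -3.4]
opening: 0.325
finger_force: 46.3
```

```bash
python3 -c "
from h import *
rel(2)"
```

```text
bay-frame x -7.6 y -1.5 mm z 0.1932 h -2.751 F bay [-0.0, -0.4] -3.4 open 0.325 ff 46 t 30.8
```

>>> arm_command:
  steps: [20, -0.15, 0.06, 0, 0, 20, -0.15, 0, 0, 0, 20, -0.05, 0, 0, 0, 20, 0, 0, 0, 0, 20, 0, 0, 0.12, 0, 20, 0, 0, 0.12, 0, 20, 0, 0, 0, 0, 20, 0, 0, 0, 0]

```text
time: 31.43
eef_pos: [0.5452, 0.2901, 0.188]
tcp_rot: [-0.194, 0.981, 0.0, 0.001]
contact_force: [-0.3, -0.6, -0.7]
opening: 0.324
finger_force: 46.6
```

```bash
python3 -c "
from h import *
rel(2)"
```

```text
bay-frame x 2.1 y -0.1 mm z 0.1880 h -2.751 F bay [-0.5, -0.4] -0.7 open 0.324 ff 47 t 31.4
```

>>> arm_command:
  steps: [20, 0.03, 0, 0.05, 0, 20, 0, 0, 0, 0, 40, 0, 0, 0, 0, 55, 0, 0, 0, 0, 55, 0, 0, 0, 0, 55, 0, 0, -0.5, 0, 55, 0, 0, -0.8, 0, 55, 0, 0, -0.9, 0]

```text
time: 32.1
eef_pos: [0.5432, 0.2895, 0.2407]
tcp_rot: [-0.194, 0.981, -0.0, -0.002]
contact_force: [0.2, 0.0, 0.6]
opening: 0.553
finger_force: 0.0
```

>>> arm_command:
  steps: [55, 0, 0, -0.8, 0, 55, 0, 0, 0, 0]

```text
time: 32.27
eef_pos: [0.5464, 0.2907, 0.2677]
tcp_rot: [-0.194, 0.981, 0.001, 0.005]
contact_force: [-0.3, -0.1, 0.6]
opening: 0.55
finger_force: 0.0
```

Run:
```python
from h import *
rel(2); s=plan([(.5442,.208,.255,3.506)],40); plan([(.5442,.208,.152,3.506)],40,start=s)
```

```text
bay-frame x 3.4 y -0.1 mm z 0.2677 h -2.751 F bay [-0.3, 0.0] 0.6 open 0.550 ff 0 t 32.3
[40,0.33,-0.76,0.13,0.06,40,0.33,-0.76,0.13,0.06,40,0.32,-0.76,0.13,0.06,40,0.32,-0.76,0.13,0.06]
[40,0,0,0.82,0,40,0,0,0.82,0,40,0,0,0.82,0,40,0,0,0.82,0,40,0,0,0.82,0]
```

>>> arm_command:
  steps: [40, 0.33, -0.76, 0.1, 0.06, 40, 0.33, -0.76, 0.1, 0.06, 40, 0.32, -0.76, 0.1, 0.06, 40, 0.32, -0.76, 0.1, 0.06, 40, 0, 0, 0, 0, 40, 0, 0, 0, 0]

```text
time: 32.77
eef_pos: [0.5419, 0.2065, 0.2505]
tcp_rot: [-0.181, 0.983, 0.0, -0.0]
contact_force: [-0.4, -0.0, -0.2]
opening: 0.401
finger_force: 0.0
```

Run:
```python
from h import *
print(pose()[0]); plan([(.5442,.208,.152,3.506)],40)
im2=shot("side"); x,y=245,160
b=cv2.resize(im2[y-45:y+45,x-60:x+60],(800,600),interpolation=cv2.INTER_CUBIC); cv2.imwrite("pics/b5.png",b[:,:,::-1])
```

```text
[0.54192783 0.2065004  0.25051395]
[40,-0.02,0,0.79,0,40,-0.02,0,0.79,0,40,-0.02,0,0.79,0,40,-0.02,0,0.79,0,40,-0.02,0,0.79,0]
```

View pics/b5.png

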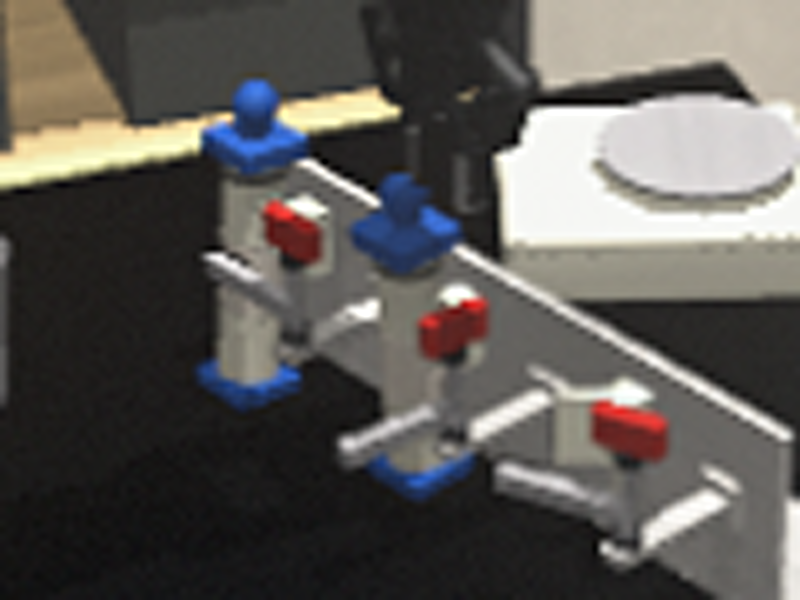

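Tubes A and B both stand upright in their bays (crop balls at (255,110) and (403,200)). I'm closing clamp 2.

>>> arm_command:
  steps: [40, -0.02, 0, 0.79, 0, 40, -0.02, 0, 0.79, 0, 40, -0.02, 0, 0.79, 0, 40, -0.02, 0, 0.79, 0, 40, -0.02, 0, 0.7, 0, 40, 0, 0, 0, 0, 40, 0, 0, 0, 0]

```text
time: 33.4
eef_pos: [0.5438, 0.2088, 0.1536]
tcp_rot: [-0.183, 0.983, 0.0, -0.001]
contact_force: [0.1, 0.1, 1.1]
opening: 0.398
finger_force: 0.0
```

>>> arm_command:
  steps: [0, 0, 0, 0, 0, 0, 0, 0, 0, 0, 0, 0, 0, 0, 0, 0, 0, 0, 0, 0, 0, 0, 0, 0, 0, 0, 0, 0, 0, 0]
  squeeze: 25

```text
time: 33.9
eef_pos: [0.5456, 0.2084, 0.1565]
tcp_rot: [-0.182, 0.983, 0.0, 0.002]
contact_force: [0.2, 1.3, 6.0]
opening: 0.158
finger_force: 26.2
```

>>> arm_command:
  steps: [0, 0, 0, 0, 0.6, 0, 0, 0, 0, 0.9, 0, 0, 0, 0, 0.9, 0, 0, 0, 0, 0.9, 0, 0, 0, 0, 0.9, 0, 0, 0, 0, 0.9, 0, 0, 0, 0, 0.9, 0, 0, 0, 0, 0.9]

```text
time: 34.57
eef_pos: [0.5456, 0.2072, 0.1564]
tcp_rot: [0.162, 0.987, -0.001, 0.002]
contact_force: [-0.2, -3.8, 7.2]
opening: 0.157
finger_force: 24.7
```

>>> arm_command:
  steps: [0, 0, 0, 0, 0.9, 0, 0, 0, 0, 0.9, 0, 0, 0, 0, 0.9, 0, 0, 0, 0, 0.9, 0, 0, 0, 0, 0.9, 0, 0, 0, 0, 0.9, 0, 0, 0, 0, 0.9, 0, 0, 0, 0, 0]

```text
time: 35.23
eef_pos: [0.5449, 0.2063, 0.1564]
tcp_rot: [0.459, 0.888, -0.002, 0.001]
contact_force: [-3.7, -5.2, 8.3]
opening: 0.158
finger_force: 24.9
```

```bash
python3 -c "
from h import *
rel(2); print(pose()[0],pose()[2]['wrist_torque'])"
```

```text
bay-frame x -30.6 y -77.3 mm z 0.1564 h 2.187 F bay [-5.4, -3.4] 8.3 open 0.158 ff 25 t 35.2
[0.54488369 0.20633833 0.15643133] [-0.85581916  0.40067197 -0.10735254]
```

>>> arm_command:
  steps: [0, 0.06, 0, 0, 0.7, 0, 0, 0, 0, 0.7, 0, 0, 0, 0, 0, 0, 0, 0, 0, 0]

```text
time: 35.57
eef_pos: [0.5446, 0.2063, 0.1564]
tcp_rot: [0.519, 0.855, -0.003, 0.002]
contact_force: [-1.4, -9.6, 7.3]
opening: 0.154
finger_force: 24.8
```

>>> arm_command:
  steps: [0, 0, 0, 0, 0.5, 0, 0, 0, 0, 0.5, 0, 0, 0, 0, 0, 0, 0, 0, 0, 0]

```text
time: 35.9
eef_pos: [0.5445, 0.2063, 0.1564]
tcp_rot: [0.56, 0.828, -0.003, 0.003]
contact_force: [-2.1, -9.0, 8.0]
opening: 0.156
finger_force: 25.7
```

```bash
python3 -c "
from h import *
rel(2); print(pose()[0],pose()[2]['wrist_torque'])"
```

```text
bay-frame x -31.0 y -77.2 mm z 0.1564 h 1.952 F bay [-5.4, -7.5] 8.0 open 0.156 ff 26 t 35.9
[0.54446807 0.20625133 0.15640914] [-1.37744657  0.24043664  0.34950352]
```

>>> arm_command:
  steps: [0, -0.1, 0, 0, 0.5, 0, 0, 0, 0, 0.4, 0, 0, 0, 0, 0, 0, 0, 0, 0, 0]

```text
time: 36.23
eef_pos: [0.5446, 0.2059, 0.1565]
tcp_rot: [0.595, 0.804, -0.002, 0.001]
contact_force: [-4.1, -2.4, 8.6]
opening: 0.154
finger_force: 57.6
```

```bash
python3 -c "
from h import *
rel(2); print(pose()[0],pose()[2]['wrist_torque'])"
```

```text
bay-frame x -31.0 y -77.6 mm z 0.1565 h 1.868 F bay [-4.7, -0.7] 8.6 open 0.154 ff 58 t 36.2
[0.54459254 0.20594259 0.1565199 ] [-0.47510796  0.54561865  1.50246567]
```

Clamp 2 is at its stop (1.5 N m). Next I open clamp 3.

>>> arm_command:
  steps: [40, 0, 0, 0, 0, 40, 0, 0, 0, 0, 40, 0, 0, -0.4, 0, 40, 0, 0, -0.9, 0, 40, 0, 0, -0.9, 0, 40, 0, 0, -0.9, 0, 40, 0, 0, -0.7, 0, 40, 0, 0, 0, 0]

```text
time: 36.9
eef_pos: [0.5467, 0.2075, 0.2549]
tcp_rot: [0.599, 0.801, 0.003, 0.003]
contact_force: [1.6, 0.3, 0.4]
opening: 0.399
finger_force: 0.0
```

Run:
```python
from h import *
rel(2); s=plan([(.6016,.0712,.25,2.26)],40); plan([(.6016,.0712,.155,2.26)],40,start=s)
im=shot("top")
for k in blobs(masks(im)["red"],8):
    r=cv2.minAreaRect(k); P=plane("top",cv2.boxPoints(r),.17)[:,:2]; e=max(P[1]-P[0],P[2]-P[1],key=np.linalg.norm); print("red",plane("top",[centroid(k)],.167)[0].round(3),"angle mod pi",round(float(np.arctan2(e[1],e[0])%np.pi),3),np.linalg.norm(e).round(3))
t,_=tubes(im)
for c,u,w,l,px in t: print(c.round(3),u.round(3),"w %.3f l %.3f"%(w,l))
```

```text
bay-frame x -28.4 y -77.0 mm z 0.2549 h 1.858 F bay [1.6, -0.4] 0.4 open 0.399 ff 0 t 36.9
[40,-0.84,0.08,0.03,-0.57,40,-0.84,0.03,0.03,-0.57,40,-0.84,-0.02,0.03,-0.57,40,-0.84,-0.06,0.03,-0.57,40,-0.83,-0.11,0.03,-0.57,40,-0.82,-0.16,0.03,-0.57,40,-0.81,-0.21,0.03,-0.57]
[40,0,0,0.95,0,40,0,0,0.95,0,40,0,0,0.95,0,40,0,0,0.95,0]
red [0.545 0.203 0.167] angle mod pi 1.931 0.039
red [0.601 0.069 0.167] angle mod pi 2.272 0.048
[ 0.515 -0.288] [-0.999 -0.035] w 0.041 l 0.157
[ 0.527 -0.39 ] [-0.993 -0.116] w 0.028 l 0.158
[ 0.486 -0.476] [-0.999  0.032] w 0.025 l 0.154
[ 0.502 -0.532] [-0.999  0.035] w 0.019 l 0.141
```

>>> arm_command:
  steps: [40, -0.84, 0.08, 0.03, -0.57, 40, -0.84, 0.03, 0.03, -0.57, 40, -0.84, -0.02, 0.03, -0.57, 40, -0.84, -0.06, 0.03, -0.57, 40, -0.83, -0.11, 0.03, -0.57, 40, -0.82, -0.16, 0.03, -0.57, 40, -0.81, -0.21, 0.03, -0.57, 40, 0, 0, 0, 0]

```text
time: 37.62
eef_pos: [0.5991, 0.0675, 0.2416]
tcp_rot: [0.429, 0.903, -0.001, -0.001]
contact_force: [-0.1, 0.8, -0.4]
opening: 0.401
finger_force: 0.0
```

>>> arm_command:
  steps: [40, 0, 0, 0.9, 0, 40, 0, 0, 0.9, 0, 40, 0, 0, 0.9, 0, 40, 0, 0, 0.9, 0, 40, 0, 0, 0, 0, 40, 0, 0, 0, 0]

```text
time: 38.12
eef_pos: [0.5971, 0.0712, 0.1517]
tcp_rot: [0.428, 0.904, -0.001, -0.003]
contact_force: [0.3, -0.4, 0.6]
opening: 0.402
finger_force: 0.0
```

```bash
python3 -c "
from h import *
rel(3); print(pose()[0])"
```

```text
bay-frame x -35.2 y -73.4 mm z 0.1517 h 2.257 F bay [0.1, -0.5] 0.6 open 0.402 ff 0 t 38.1
[0.59714992 0.0711562  0.15165898]
```

>>> arm_command:
  steps: [40, -0.1, 0.14, 0, 0, 40, 0, 0, 0, 0, 0, 0, 0, 0, 0, 0, 0, 0, 0, 0, 0, 0, 0, 0, 0, 0, 0, 0, 0, 0, 0, 0, 0, 0, 0, 0, 0, 0, 0, 0]

```text
time: 38.78
eef_pos: [0.6019, 0.069, 0.1563]
tcp_rot: [0.428, 0.904, -0.003, -0.001]
contact_force: [-8.6, -4.6, 6.8]
opening: 0.155
finger_force: 27.5
```

>>> arm_command:
  steps: [0, 0, 0, 0, 0, 0, 0, 0, 0, -0.6, 0, 0, 0, 0, -0.9, 0, 0, 0, 0, -0.9, 0, 0, 0, 0, -0.9, 0, 0, 0, 0, -0.9, 0, 0, 0, 0, -0.9, 0, 0, 0, 0, -0.9]

```text
time: 39.45
eef_pos: [0.6021, 0.0692, 0.1563]
tcp_rot: [0.14, 0.99, -0.002, -0.002]
contact_force: [-8.2, -4.5, 6.5]
opening: 0.159
finger_force: 27.5
```

>>> arm_command:
  steps: [0, 0, 0, 0, -0.9, 0, 0, 0, 0, -0.9, 0, 0, 0, 0, -0.9, 0, 0, 0, 0, -0.9, 0, 0, 0, 0, -0.9, 0, 0, 0, 0, -0.9, 0, 0, 0, 0, 0, 0, 0, 0, 0, 0]

```text
time: 40.12
eef_pos: [0.6021, 0.0695, 0.1563]
tcp_rot: [-0.128, 0.992, -0.001, -0.002]
contact_force: [-7.7, -3.6, 6.0]
opening: 0.155
finger_force: 27.5
```

```bash
python3 -c "
from h import *
rel(3); print(pose()[0],pose()[2]['wrist_torque'])"
```

```text
bay-frame x -31.2 y -76.9 mm z 0.1563 h -2.885 F bay [-8.5, -0.3] 6.0 open 0.155 ff 27 t 40.1
[0.60210902 0.06953028 0.15630327] [-0.64798347  1.11845806  0.05364157]
```

>>> arm_command:
  steps: [40, 0, 0, 0, 0, 40, 0, 0, 0, 0, 40, 0, 0, -0.4, 0, 40, 0, 0, -0.9, 0, 50, 0, 0, -0.9, 0, 60, 0, 0, -0.9, 0, 60, 0, 0, -0.3, 0, 60, 0, 0, 0, 0]

```text
time: 40.78
eef_pos: [0.6052, 0.0709, 0.2433]
tcp_rot: [-0.127, 0.992, -0.001, 0.003]
contact_force: [-0.5, 1.2, -0.0]
opening: 0.6
finger_force: 0.0
```

```bash
sed -i 's/^for k in bays: .*/&\nbays[1]=bays[1]+.0017*yb; bays[3]=bays[3]-.0019*yb/' h.py
python3 - <<'E'
from h import *
rel(3); plan([(.628,-.284,.20,3.177)],60)
E
```

```text
bay-frame x -27.8 y -74.9 mm z 0.2433 h -2.886 F bay [0.0, 1.3] -0.0 open 0.600 ff 0 t 40.8
[60,0.18,-0.93,0.12,0.15,60,0.17,-0.93,0.12,0.15,60,0.15,-0.94,0.12,0.15,60,0.14,-0.94,0.12,0.15,60,0.13,-0.94,0.12,0.15,60,0.11,-0.94,0.12,0.15,60,0.1,-0.94,0.12,0.15,60,0.08,-0.94,0.12,0.15]
[60,0.07,-0.95,0.12,0.15,60,0.06,-0.95,0.12,0.15,60,0.04,-0.95,0.12,0.15,60,0.03,-0.95,0.12,0.15,60,0.01,-0.95,0.12,0.15,60,0,-0.95,0.12,0.15,60,-0.01,-0.95,0.12,0.15]
```

>>> arm_command:
  steps: [60, 0.18, -0.93, 0.1, 0.15, 60, 0.17, -0.93, 0.1, 0.15, 60, 0.15, -0.94, 0.1, 0.15, 60, 0.14, -0.94, 0.1, 0.15, 60, 0.13, -0.94, 0.1, 0.15, 60, 0.11, -0.94, 0.1, 0.15, 60, 0.1, -0.94, 0.1, 0.15, 60, 0.08, -0.94, 0.1, 0.15]

```text
time: 41.45
eef_pos: [0.6144, -0.1191, 0.2171]
tcp_rot: [-0.067, 0.998, 0.001, -0.001]
contact_force: [0.2, -0.2, -0.4]
opening: 0.599
finger_force: 0.0
```

>>> arm_command:
  steps: [60, 0.07, -0.95, 0.1, 0.15, 60, 0.06, -0.95, 0.1, 0.15, 60, 0.04, -0.95, 0.1, 0.15, 60, 0.03, -0.95, 0.1, 0.15, 60, 0.01, -0.95, 0.1, 0.15, 60, 0, -0.95, 0.1, 0.15, 60, 0, -0.95, 0.1, 0.15, 60, 0, 0, 0, 0]

```text
time: 42.12
eef_pos: [0.6237, -0.288, 0.1988]
tcp_rot: [-0.013, 1.0, 0.0, -0.002]
contact_force: [-0.3, 0.8, 1.2]
opening: 0.601
finger_force: 0.0
```

```bash
cat >> h.py <<'E'
def racked():
    """ball centres of racked tubes: fit circle to the ball's outline in side view and top view"""
    ims={n:shot(n) for n in("top","side")}
    for b in bays:
        P=(*bays[b],.205); o=[]
        for n in ims:
            q=proj(n,[P])[0]; m=masks(ims[n])["blue"].astype(np.uint8)
            r=abs(proj(n,[(P[0],P[1],.205+.015)])-q).max() if n=="side" else np.linalg.norm(proj(n,[(P[0]+.015,P[1],.205)])-q)
            x0,y0=(q-14).astype(int); g=cv2.cvtColor(ims[n],cv2.COLOR_RGB2GRAY)[y0:y0+28,x0:x0+28]; mm=m[y0:y0+28,x0:x0+28]
            if n=="side": # top-most rows of blob are the ball
                ys,xs=np.nonzero(mm)
                if len(ys)==0: o.append("none"); continue
                t=ys.min(); w=[xs[ys==y] for y in range(t+1,t+6)]; cx=np.mean([(v.min()+v.max())/2 for v in w if len(v)]); o.append((n,"pred",q.round(1),"ball x",round(cx+x0,2),"top y",t+y0,"r",round(float(r),1)))
            else:
                M=masks(ims[n])["blue"]; o.append((n,"pred",q.round(1)))
        print(b,o)
    return ims
E
python3 - <<'E'
from h import *
p,h,s=pose(); print(p,h)
ims=racked(); t,_=tubes(ims["top"])
for c,u,w,l,px in t: print(c.round(3),u.round(3),"w %.3f l %.3f"%(w,l))
a=cv2.resize(ims["top"][175:265,80:200],(800,600),interpolation=cv2.INTER_CUBIC); cv2.imwrite("pics/c0.png",a[:,:,::-1])
q=proj("side",[(.628,-.284,.025)])[0]; print("pred ball C",q)
for k in blobs(masks(ims["side"])["blue"],6):
    if np.linalg.norm(centroid(k)-q)<25: print("  blob",centroid(k).round(1),cv2.boundingRect(k))
s=plan([(.628,-.284,.12,3.177)],60); plan([(.628,-.284,.053,3.177)],60,start=s)
E
```

```text
[ 0.62366357 -0.28804468  0.19881341] -3.115517597241238
1 [('top', 'pred', array([ 95.1, 234.4])), ('side', 'pred', array([223. , 130.4]), 'ball x', np.float64(222.3), 'top y', np.int64(129), 'r', 3.2)]
2 [('top', 'pred', array([146.5, 213.2])), ('side', 'pred', array([246.5, 143.5]), 'ball x', np.float64(245.3), 'top y', np.int64(141), 'r', 3.3)]
3 [('top', 'pred', array([197.2, 191.9])), 'none']
[ 0.486 -0.476] [-0.999  0.032] w 0.025 l 0.154
[ 0.502 -0.532] [-0.999  0.035] w 0.019 l 0.141
pred ball C [323.19308142 262.53139335]
  blob [331.  282.2] (327, 277, 8, 14)
  blob [318.7 262.7] (311, 255, 16, 19)
[60,-0.04,0.01,0.8,-0.02,60,-0.04,0,0.8,-0.02,60,-0.04,0,0.8,-0.02,60,-0.04,0,0.8,-0.02]
[60,0,0,0.89,0,60,0,0,0.89,0,60,0,0,0.89,0]
```

View pics/c0.png

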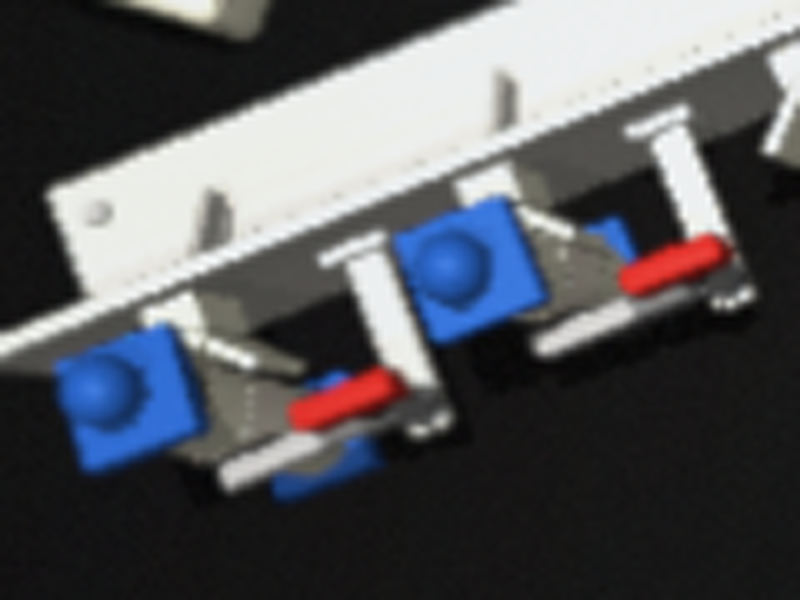

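Both racked tubes look alike, with balls at crop (102,390) and (448,264). I'll check tube A's lean numerically against B while starting on C.

Run:
```python
from h import *
for b in (1,2):
    c=bays[b]; 
    for nm,z,s in(("foot front-left z0",0,(-.025,.025)),("foot front-right z0",0,(-.025,-.025)),("head front-left top",.186,(-.025,.025)),("head front-right top",.186,(-.025,-.025)),("head back-right",.186,(.025,-.025)),("ball",.205,(0,0))):
        P=c+s[0]*xb+s[1]*yb; q=proj("top",[(*P,z)])[0]; print(b,nm,"crop",((q-(80,175)+.5)*6.667).round(0), "px/mm-x",((proj("top",[(*(P+.01*xb),z)])[0]-q)*.6667).round(2))
    g=bays[b]-.031*xb-.075*yb; print(b,"grip crop",((proj("top",[(*g,.173)])[0]-(79.5,174.5))*6.667).round(0))
```

```text
1 foot front-left z0 crop [285. 479.] px/mm-x [-0.72 -1.9 ]
1 foot front-right z0 crop [381. 439.] px/mm-x [-0.72 -1.89]
1 head front-left top crop [ 91. 479.] px/mm-x [-0.83 -2.22]
1 head front-right top crop [204. 432.] px/mm-x [-0.83 -2.21]
1 head back-right crop [163. 322.] px/mm-x [-0.83 -2.2 ]
1 ball crop [104. 399.] px/mm-x [-0.84 -2.25]
1 grip crop [335. 400.]
2 foot front-left z0 crop [572. 360.] px/mm-x [-0.73 -1.88]
2 foot front-right z0 crop [667. 320.] px/mm-x [-0.74 -1.87]
2 head front-left top crop [429. 340.] px/mm-x [-0.85 -2.2 ]
2 head front-right top crop [540. 294.] px/mm-x [-0.86 -2.19]
2 head back-right crop [498. 185.] px/mm-x [-0.85 -2.17]
2 ball crop [447. 258.] px/mm-x [-0.86 -2.22]
2 grip crop [665. 263.]
```

>>> arm_command:
  steps: [60, -0.04, 0, 0.8, -0.06, 60, -0.04, 0, 0.8, 0, 60, -0.04, 0, 0.8, 0, 60, -0.04, 0, 0.8, 0, 60, 0, 0, 0.8, 0, 60, 0, 0, 0.8, 0, 60, 0, 0, 0.8, 0, 60, 0, 0, 0, 0]

```text
time: 42.88
eef_pos: [0.6258, -0.2806, 0.0558]
tcp_rot: [-0.019, 1.0, 0.003, -0.004]
contact_force: [-1.2, 0.6, -0.5]
opening: 0.602
finger_force: 0.0
```

>>> arm_command:
  steps: [60, 0, 0, 0, 0, 60, 0, 0, 0, 0]

```text
time: 43.05
eef_pos: [0.6296, -0.2838, 0.0629]
tcp_rot: [-0.019, 1.0, -0.0, 0.001]
contact_force: [1.5, -0.2, 1.0]
opening: 0.596
finger_force: 0.0
```

Tube A leans: its foot sits about 5 mm too far forward, caused by a sideways offset of about 4 mm in the cradle, and the clamp arm pushes its head in. I'll reopen and re-seat it after tube C, aligned to the corrected bay 1 position. First, grasping C.

>>> arm_command:
  steps: [60, 0.06, 0, 0.9, 0, 60, 0, 0, 0.9, 0, 60, 0, 0, 0.37, 0, 60, 0, 0, 0, 0, 60, 0, 0, 0, 0, 20, 0, 0, 0, 0, 20, 0, 0, 0, 0, 20, 0, 0, 0, 0]
  squeeze: 45

```text
time: 43.72
eef_pos: [0.629, -0.285, 0.0101]
tcp_rot: [-0.018, 1.0, -0.001, 0.002]
contact_force: [-0.6, 1.0, 5.2]
opening: 0.325
finger_force: 44.0
```

>>> arm_command:
  steps: [20, 0, 0, 0, 0, 20, 0, 0, 0, 0, 20, 0, 0, 0, 0]

```text
time: 43.97
eef_pos: [0.629, -0.285, 0.0101]
tcp_rot: [-0.018, 1.0, -0.001, 0.002]
contact_force: [-0.6, 0.9, 5.7]
opening: 0.321
finger_force: 44.1
```

Run:
```python
from h import *
print(pose()[:2]); print(arc((.999,.035),20))
```

```text
(array([ 0.62895601, -0.28503878,  0.01011898]), np.float64(-3.1055086607169033))
[20,0.1,0,-0.61,0,20,0.14,0,-0.6,0,20,0.19,0,-0.59,0,20,0.23,0,-0.57,0,20,0.27,0,-0.55,0,20,0.31,0,-0.53,0,20,0.35,0,-0.51,0,20,0.39,0,-0.48,0]
[20,0.42,0,-0.45,0,20,0.46,0,-0.42,0,20,0.49,0,-0.38,0,20,0.51,0,-0.34,0,20,0.54,0,-0.3,0,20,0.56,0,-0.26,0,20,0.58,0,-0.22,0,20,0.59,0,-0.18,0]
[20,0.6,0,-0.13,0,20,0.61,0,-0.09,0,20,0.62,0,-0.04,0,20,0.62,0,0.01,0,20,0.62,0,0.05,0,20,0,0,-0.16,0]
(array([ 0.39909703, -0.29309189,  0.19411898]), np.float64(-3.1055086607169033))
```

>>> arm_command:
  steps: [20, 0.1, 0, -0.61, 0, 20, 0.14, 0, -0.6, 0, 20, 0.19, 0, -0.59, 0, 20, 0.23, 0, -0.57, 0, 20, 0.27, 0, -0.55, 0, 20, 0.31, 0, -0.53, 0, 20, 0.35, 0, -0.51, 0, 20, 0.39, 0, -0.48, 0]

```text
time: 44.63
eef_pos: [0.5777, -0.286, 0.1189]
tcp_rot: [-0.018, 1.0, -0.0, 0.0]
contact_force: [0.7, -0.1, -1.9]
opening: 0.323
finger_force: 44.4
```

>>> arm_command:
  steps: [20, 0.42, 0, -0.45, 0, 20, 0.46, 0, -0.42, 0, 20, 0.49, 0, -0.38, 0, 20, 0.51, 0, -0.34, 0, 20, 0.54, 0, -0.3, 0, 20, 0.56, 0, -0.26, 0, 20, 0.58, 0, -0.22, 0, 20, 0.59, 0, -0.18, 0]

```text
time: 45.3
eef_pos: [0.4745, -0.2902, 0.1836]
tcp_rot: [-0.018, 1.0, -0.001, 0.002]
contact_force: [1.5, 0.4, 1.0]
opening: 0.325
finger_force: 44.9
```

>>> arm_command:
  steps: [20, 0.6, 0, -0.1, 0, 20, 0.61, 0, -0.06, 0, 20, 0.62, 0, -0.02, 0, 20, 0.62, 0, 0, 0, 20, 0.55, 0, 0, 0, 20, 0, 0, 0, 0, 20, 0, 0, -0.15, 0, 20, 0, 0, 0, 0]

```text
time: 45.97
eef_pos: [0.399, -0.2924, 0.1907]
tcp_rot: [-0.018, 1.0, 0.0, -0.0]
contact_force: [-1.8, -0.9, -2.6]
opening: 0.321
finger_force: 48.2
```

Run:
```python
from h import *
p,h,s=pose(); print(p.round(4),round(h,3),s["contact_force"].round(1),s["opening"],bays[3],bays[3]-.15*xb)
z=.1945
plan([(.435,-.12,z,3.3),(.47,.02,z,3.4),(*(bays[3]-.15*xb),z,3.538)],20,step=.02)
```

```text
[ 0.399  -0.2924  0.1907] -3.105 [-1.8 -0.9 -2.6] 0.3208245778522071 [0.6019838 0.1506816] [0.4635338 0.0927816]
[20,-0.19,0.76,-0.02,-0.14,20,-0.2,0.76,-0.02,-0.14,20,-0.21,0.75,-0.02,-0.14,20,-0.22,0.75,-0.02,-0.14,20,-0.23,0.75,-0.02,-0.14,20,-0.24,0.75,-0.02,-0.14,20,-0.25,0.74,-0.02,-0.14,20,-0.26,0.74,-0.02,-0.14]
[20,-0.27,0.74,-0.02,-0.14,20,-0.28,0.66,0,-0.12,20,-0.29,0.66,0,-0.12,20,-0.3,0.66,0,-0.12,20,-0.31,0.65,0,-0.12,20,-0.32,0.65,0,-0.12,20,-0.32,0.64,0,-0.12,20,-0.33,0.64,0,-0.12]
[20,-0.34,0.64,0,-0.12,20,-0.12,0.72,0,-0.34,20,-0.15,0.72,0,-0.34,20,-0.17,0.71,0,-0.34,20,-0.2,0.7,0,-0.34]
```

>>> arm_command:
  steps: [20, -0.19, 0.76, -0.04, -0.14, 20, -0.2, 0.76, -0.04, -0.14, 20, -0.21, 0.75, -0.04, -0.14, 20, -0.22, 0.75, -0.02, -0.14, 20, -0.23, 0.75, -0.02, -0.14, 20, -0.24, 0.75, 0, -0.14, 20, -0.25, 0.74, 0, -0.14, 20, -0.26, 0.74, 0, -0.14]

```text
time: 46.63
eef_pos: [0.431, -0.1377, 0.1933]
tcp_rot: [-0.075, 0.997, 0.001, -0.001]
contact_force: [0.2, -0.3, -3.3]
opening: 0.324
finger_force: 47.0
```

>>> arm_command:
  steps: [20, -0.27, 0.74, 0, -0.14, 20, -0.28, 0.66, 0, -0.12, 20, -0.29, 0.66, 0, -0.12, 20, -0.3, 0.66, 0, -0.12, 20, -0.31, 0.65, 0, -0.12, 20, -0.32, 0.65, 0, -0.12, 20, -0.32, 0.64, 0, -0.12, 20, -0.33, 0.64, 0, -0.12]

```text
time: 47.3
eef_pos: [0.4651, 0.0037, 0.1933]
tcp_rot: [-0.123, 0.992, 0.0, -0.001]
contact_force: [0.6, -0.7, -3.6]
opening: 0.324
finger_force: 47.0
```

>>> arm_command:
  steps: [20, -0.34, 0.64, 0, -0.12, 20, -0.12, 0.72, 0, -0.34, 20, -0.15, 0.72, 0, -0.34, 20, -0.17, 0.71, 0, -0.34, 20, -0.2, 0.7, 0, -0.34, 20, 0, 0, 0, 0, 20, 0, 0, 0, 0]

```text
time: 47.88
eef_pos: [0.4629, 0.0936, 0.1934]
tcp_rot: [-0.197, 0.98, -0.0, -0.001]
contact_force: [0.3, -0.3, -2.7]
opening: 0.32
finger_force: 47.0
```

Run:
```python
from h import *
rel(3); q=bays[3]
plan([(*(q-.045*xb),.1935,3.538)],20,step=.02)
```

```text
bay-frame x -150.4 y 1.0 mm z 0.1934 h -2.745 F bay [0.1, -0.3] -2.7 open 0.320 ff 47 t 47.9
[20,-0.7,-0.01,0,0,20,-0.7,-0.01,0,0,20,-0.7,-0.01,0,0,20,-0.7,-0.01,0,0,20,-0.7,-0.01,0,0,20,-0.7,-0.01,0,0]
```

>>> arm_command:
  steps: [20, -0.7, -0.01, 0, 0, 20, -0.7, -0.01, 0, 0, 20, -0.7, -0.01, 0, 0, 20, -0.7, -0.01, 0, 0, 20, -0.7, 0, 0, 0, 20, -0.7, 0, 0, 0, 20, -0.5, 0, 0, 0, 20, -0.4, 0, 0, 0]

```text
time: 48.55
eef_pos: [0.5826, 0.1403, 0.1936]
tcp_rot: [-0.195, 0.981, -0.0, -0.001]
contact_force: [-0.1, 0.6, -3.2]
opening: 0.318
finger_force: 47.0
```

>>> arm_command:
  steps: [20, -0.3, 0, 0, 0, 20, -0.2, 0, 0, 0, 20, -0.1, 0, 0, 0, 20, 0, 0, 0, 0, 20, 0, 0, 0, 0]

```text
time: 48.97
eef_pos: [0.5952, 0.1465, 0.1945]
tcp_rot: [-0.196, 0.981, -0.0, -0.0]
contact_force: [-0.8, -0.6, -3.0]
opening: 0.32
finger_force: 47.0
```

```bash
python3 -c "
from h import *
rel(3)"
```

```text
bay-frame x -7.9 y -1.3 mm z 0.1945 h -2.747 F bay [-0.9, -0.3] -3.0 open 0.320 ff 47 t 49.0
```

>>> arm_command:
  steps: [20, -0.1, 0.05, 0, 0, 20, -0.1, 0, 0, 0, 20, -0.07, 0, 0, 0, 20, 0, 0, 0, 0, 20, 0, 0, 0, 0]

```text
time: 49.38
eef_pos: [0.6013, 0.1505, 0.1946]
tcp_rot: [-0.196, 0.981, -0.0, -0.0]
contact_force: [-0.3, 0.5, -3.1]
opening: 0.323
finger_force: 47.0
```

```bash
python3 -c "
from h import *
rel(3)"
```

```text
bay-frame x -0.7 y 0.0 mm z 0.1946 h -2.747 F bay [-0.1, 0.5] -3.1 open 0.323 ff 47 t 49.4
```

Position is good (−0.7, 0.0 mm). Lowering and releasing.

>>> arm_command:
  steps: [20, 0, 0, 0.1, 0, 20, 0, 0, 0.1, 0, 20, 0, 0, 0.02, 0, 20, 0, 0, 0, 0, 40, 0, 0, 0, 0, 55, 0, 0, 0, 0, 55, 0, 0, 0, 0, 55, 0, 0, -0.5, 0]

```text
time: 50.05
eef_pos: [0.5997, 0.1502, 0.1991]
tcp_rot: [-0.196, 0.981, 0.0, -0.003]
contact_force: [-0.7, -0.1, -0.1]
opening: 0.545
finger_force: 0.0
```

>>> arm_command:
  steps: [55, 0, 0, -0.8, 0, 55, 0, 0, -0.9, 0, 55, 0, 0, -0.8, 0, 55, 0, 0, 0, 0]

```text
time: 50.38
eef_pos: [0.6039, 0.1506, 0.2713]
tcp_rot: [-0.196, 0.981, -0.001, 0.005]
contact_force: [0.0, 0.6, 1.2]
opening: 0.548
finger_force: 0.0
```

Run:
```python
from h import *
rel(3); s=plan([(.6025,.0695,.25,3.40)],40); plan([(.6025,.0695,.155,3.40)],40,start=s)
```

```text
bay-frame x 1.7 y -0.8 mm z 0.2713 h -2.747 F bay [0.2, 0.5] 1.2 open 0.548 ff 0 t 50.4
[40,0.32,-0.74,0.21,0.34,40,0.3,-0.75,0.21,0.34,40,0.27,-0.76,0.21,0.34,40,0.25,-0.77,0.21,0.34]
[40,0,0,0.95,0,40,0,0,0.95,0,40,0,0,0.95,0,40,0,0,0.95,0]
```

>>> arm_command:
  steps: [40, 0.32, -0.74, 0.2, 0.34, 40, 0.3, -0.75, 0.2, 0.34, 40, 0.27, -0.76, 0.2, 0.34, 40, 0.25, -0.77, 0.2, 0.34, 40, 0, 0, 0, 0, 40, 0, 0, 0.85, 0, 40, 0, 0, 0.85, 0, 40, 0, 0, 0.85, 0]

```text
time: 51.05
eef_pos: [0.6002, 0.07, 0.1803]
tcp_rot: [-0.129, 0.992, 0.0, 0.001]
contact_force: [-1.0, -0.2, -0.7]
opening: 0.399
finger_force: 0.0
```

>>> arm_command:
  steps: [40, 0, 0, 0.85, 0, 40, 0, 0, 0.2, 0, 40, 0, 0, 0, 0, 40, 0, 0, 0, 0]

```text
time: 51.38
eef_pos: [0.6002, 0.07, 0.1548]
tcp_rot: [-0.129, 0.992, 0.0, 0.0]
contact_force: [0.2, 0.0, 0.4]
opening: 0.399
finger_force: 0.0
```

```bash
python3 -c "
from h import *
rel(3); print(pose()[0])"
```

```text
bay-frame x -32.8 y -73.8 mm z 0.1548 h -2.883 F bay [0.2, -0.1] 0.4 open 0.399 ff 0 t 51.4
[0.60023199 0.07000147 0.15479656]
```

>>> arm_command:
  steps: [40, -0.07, -0.04, 0, 0, 0, 0, 0, 0, 0, 0, 0, 0, 0, 0, 0, 0, 0, 0, 0, 0, 0, 0, 0, 0, 0, 0, 0, 0, 0, 0, 0, 0, 0, 0]
  squeeze: 25

```text
time: 51.97
eef_pos: [0.6028, 0.0696, 0.156]
tcp_rot: [-0.129, 0.992, 0.0, 0.002]
contact_force: [-0.9, 2.8, 5.3]
opening: 0.158
finger_force: 27.1
```

>>> arm_command:
  steps: [0, 0, 0, 0, 0.6, 0, 0, 0, 0, 0.9, 0, 0, 0, 0, 0.9, 0, 0, 0, 0, 0.9, 0, 0, 0, 0, 0.9, 0, 0, 0, 0, 0.9, 0, 0, 0, 0, 0.9, 0, 0, 0, 0, 0.9]

```text
time: 52.63
eef_pos: [0.6027, 0.0687, 0.156]
tcp_rot: [0.216, 0.976, -0.0, 0.001]
contact_force: [-0.7, 0.5, 5.9]
opening: 0.158
finger_force: 27.2
```

>>> arm_command:
  steps: [0, 0, 0, 0, 0.9, 0, 0, 0, 0, 0.9, 0, 0, 0, 0, 0.9, 0, 0, 0, 0, 0.9, 0, 0, 0, 0, 0.9, 0, 0, 0, 0, 0.9, 0, 0, 0, 0, 0.9, 0, 0, 0, 0, 0]

```text
time: 53.3
eef_pos: [0.6022, 0.0681, 0.156]
tcp_rot: [0.507, 0.862, -0.001, 0.001]
contact_force: [-2.6, -2.0, 7.3]
opening: 0.158
finger_force: 27.3
```

```bash
python3 -c "
from h import *
rel(3); print(pose()[0],pose()[2]['wrist_torque'])"
```

```text
bay-frame x -31.7 y -76.3 mm z 0.1560 h 2.077 F bay [-3.2, -0.8] 7.3 open 0.158 ff 27 t 53.3
[0.60215791 0.06808876 0.15601686] [-0.29792903  0.47910355 -0.0331294 ]
```

>>> arm_command:
  steps: [0, 0, 0, 0, 0.7, 0, 0, 0, 0, 0.6, 0, 0, 0, 0, 0, 0, 0, 0, 0, 0]

```text
time: 53.63
eef_pos: [0.602, 0.068, 0.156]
tcp_rot: [0.56, 0.828, -0.001, 0.001]
contact_force: [-2.2, -2.2, 7.2]
opening: 0.157
finger_force: 28.0
```

>>> arm_command:
  steps: [0, 0, 0, 0, 0.4, 0, 0, 0, 0, 0.4, 0, 0, 0, 0, 0, 0, 0, 0, 0, 0]

```text
time: 53.97
eef_pos: [0.6021, 0.0678, 0.1561]
tcp_rot: [0.591, 0.807, -0.002, 0.002]
contact_force: [-2.8, -2.0, 6.5]
opening: 0.156
finger_force: 55.7
```

```bash
python3 -c "
from h import *
rel(3); print(pose()[0],pose()[2]['wrist_torque'])"
```

```text
bay-frame x -31.9 y -76.6 mm z 0.1561 h 1.878 F bay [-3.4, -0.8] 6.5 open 0.156 ff 56 t 54.0
[0.60210766 0.06779493 0.15613327] [-0.36836727  0.46111112  1.43539515]
```

Clamp 3 is at its stop (1.4 N m). Now I reopen clamp 1 to re-seat tube A.

>>> arm_command:
  steps: [40, 0, 0, 0, 0, 40, 0, 0, 0, 0, 40, 0, 0, -0.4, 0, 40, 0, 0, -0.9, 0, 40, 0, 0, -0.9, 0, 40, 0, 0, -0.9, 0, 40, 0, 0, -0.7, 0, 40, 0, 0, 0, 0]

```text
time: 54.63
eef_pos: [0.604, 0.0691, 0.2546]
tcp_rot: [0.594, 0.804, 0.003, 0.004]
contact_force: [-0.2, -0.6, 0.6]
opening: 0.397
finger_force: 0.0
```

Run:
```python
from h import *
ims=racked()
for k in blobs(masks(ims["top"])["red"],8):
    r=cv2.minAreaRect(k); P=plane("top",cv2.boxPoints(r),.17)[:,:2]; e=max(P[1]-P[0],P[2]-P[1],key=np.linalg.norm); print("red",plane("top",[centroid(k)],.167)[0].round(3),"angle mod pi",round(float(np.arctan2(e[1],e[0])%np.pi),3),np.linalg.norm(e).round(3))
rel(3); s=plan([(.485,.3475,.262,1.92)],40); plan([(.485,.3475,.155,1.92)],40,start=s)
```

```text
1 [('top', 'pred', array([ 95.1, 234.4])), ('side', 'pred', array([223. , 130.4]), 'ball x', np.float64(222.7), 'top y', np.int64(127), 'r', 3.2)]
2 [('top', 'pred', array([146.5, 213.2])), ('side', 'pred', array([246.5, 143.5]), 'ball x', np.float64(245.0), 'top y', np.int64(137), 'r', 3.3)]
3 [('top', 'pred', array([197.2, 191.9])), ('side', 'pred', array([272.3, 157.8]), 'ball x', np.float64(270.33), 'top y', np.int64(154), 'r', 3.3)]
red [0.486 0.343 0.167] angle mod pi 1.894 0.049
red [0.605 0.055 0.167] angle mod pi 2.037 0.022
bay-frame x -31.5 y -75.2 mm z 0.2495 h 1.870 F bay [0.4, -0.7] 0.8 open 0.401 ff 0 t 54.7
[40,0.92,-0.09,-0.04,-0.04,40,0.92,-0.09,-0.04,-0.04,40,0.93,-0.08,-0.04,-0.04,40,0.93,-0.08,-0.04,-0.04,40,0.93,-0.08,-0.04,-0.04,40,0.93,-0.07,-0.04,-0.04,40,0.93,-0.07,-0.04,-0.04,40,0.93,-0.07,-0.04,-0.04]
[40,0.93,-0.06,-0.04,-0.04,40,0.93,-0.06,-0.04,-0.04,40,0.93,-0.06,-0.04,-0.04,40,0.93,-0.05,-0.04,-0.04,40,0.93,-0.05,-0.04,-0.04]
[40,0,0,0.86,0,40,0,0,0.86,0,40,0,0,0.86,0,40,0,0,0.86,0,40,0,0,0.86,0]
```

>>> arm_command:
  steps: [40, 0.92, -0.09, -0.06, -0.04, 40, 0.92, -0.09, -0.06, -0.04, 40, 0.93, -0.08, -0.06, -0.04, 40, 0.93, -0.08, -0.06, -0.04, 40, 0.93, -0.08, -0.06, -0.04, 40, 0.93, -0.07, 0, -0.04, 40, 0.93, -0.07, 0, -0.04, 40, 0.93, -0.07, 0, -0.04]

```text
time: 55.4
eef_pos: [0.528, 0.2415, 0.2539]
tcp_rot: [0.581, 0.814, -0.002, -0.001]
contact_force: [0.5, -0.3, -0.9]
opening: 0.4
finger_force: 0.0
```

>>> arm_command:
  steps: [40, 0.93, -0.06, 0, -0.04, 40, 0.93, -0.06, 0, -0.04, 40, 0.93, -0.06, 0, -0.04, 40, 0.93, -0.05, 0, -0.04, 40, 0.93, -0.05, 0, -0.04, 40, 0, 0, 0, 0, 40, 0, 0, 0, 0]

```text
time: 55.98
eef_pos: [0.4831, 0.3484, 0.2542]
tcp_rot: [0.572, 0.82, -0.002, -0.001]
contact_force: [-0.6, -0.3, -1.2]
opening: 0.399
finger_force: 0.0
```

Run:
```python
from h import *
print(pose()[0]); rel(1); plan([(.485,.3475,.155,1.92)],40)
```

```text
[0.48307158 0.3484137  0.25416685]
bay-frame x -33.1 y -72.5 mm z 0.2542 h 1.924 F bay [-0.6, -0.0] -1.2 open 0.399 ff 0 t 56.0
[40,-0.01,0.01,0.79,0.01,40,-0.01,0.01,0.79,0.01,40,-0.01,0.01,0.79,0.01,40,-0.01,0.01,0.79,0.01,40,-0.01,0.01,0.79,0.01]
```

>>> arm_command:
  steps: [40, -0.03, 0.02, 0.79, 0, 40, -0.03, 0.01, 0.79, 0, 40, 0, 0.01, 0.79, 0, 40, 0, 0.01, 0.79, 0, 40, 0, 0.01, 0.7, 0, 40, 0, 0, 0, 0, 40, 0, 0, 0, 0]

```text
time: 56.57
eef_pos: [0.4857, 0.3457, 0.1581]
tcp_rot: [0.573, 0.819, -0.002, -0.001]
contact_force: [0.7, -0.5, -0.4]
opening: 0.401
finger_force: 0.0
```

>>> arm_command:
  steps: [0, 0, 0, 0, 0, 0, 0, 0, 0, 0, 0, 0, 0, 0, 0, 0, 0, 0, 0, 0, 0, 0, 0, 0, 0, 0, 0, 0, 0, -0.3, 0, 0, 0, 0, -0.6, 0, 0, 0, 0, -0.9]

```text
time: 57.23
eef_pos: [0.4856, 0.3473, 0.1613]
tcp_rot: [0.496, 0.869, -0.0, -0.001]
contact_force: [-5.9, -1.8, 2.4]
opening: 0.156
finger_force: 24.6
```

>>> arm_command:
  steps: [0, 0, 0, 0, -0.9, 0, 0, 0, 0, -0.9, 0, 0, 0, 0, -0.9, 0, 0, 0, 0, -0.9, 0, 0, 0, 0, -0.9, 0, 0, 0, 0, -0.9, 0, 0, 0, 0, -0.9, 0, 0, 0, 0, -0.9]

```text
time: 57.9
eef_pos: [0.4851, 0.3467, 0.1613]
tcp_rot: [0.157, 0.988, -0.001, -0.002]
contact_force: [-6.6, -3.4, 4.8]
opening: 0.155
finger_force: 24.7
```

>>> arm_command:
  steps: [0, 0, 0, 0, -0.9, 0, 0, 0, 0, -0.9, 0, 0, 0, 0, -0.9, 0, 0, 0, 0, -0.9, 0, 0, 0, 0, 0, 0, 0, 0, 0, 0]

```text
time: 58.4
eef_pos: [0.485, 0.3463, 0.1613]
tcp_rot: [-0.02, 1.0, -0.001, -0.002]
contact_force: [-7.1, -3.9, 5.4]
opening: 0.156
finger_force: 24.8
```

Run:
```python
from h import *
rel(1); print(pose()[2]["wrist_torque"])
```

```text
bay-frame x -32.1 y -75.2 mm z 0.1613 h -3.101 F bay [-8.0, -0.8] 5.4 open 0.156 ff 25 t 58.4
[-0.74552892  1.24223054  0.06053172]
```

>>> arm_command:
  steps: [40, 0, 0, 0, 0, 40, 0, 0, 0, 0, 40, 0, 0, -0.4, 0, 40, 0, 0, -0.9, 0, 50, 0, 0, -0.9, 0, 60, 0, 0, -0.9, 0, 60, 0, 0, -0.9, 0, 60, 0, 0, 0, 0]

```text
time: 59.07
eef_pos: [0.4893, 0.3487, 0.2677]
tcp_rot: [-0.02, 1.0, 0.003, 0.006]
contact_force: [0.5, 0.4, 0.3]
opening: 0.601
finger_force: 0.0
```

Run:
```python
from h import *
rel(1); ims=racked()
q=bays[1]-.004*xb-.003*yb; print(q)
s=plan([(*q,.268,3.538)],60); plan([(*q,.1885,3.538)],60,start=s)
```

```text
bay-frame x -27.2 y -74.7 mm z 0.2677 h -3.101 F bay [0.6, 0.1] 0.3 open 0.601 ff 0 t 59.1
1 [('top', 'pred', array([ 95.1, 234.4])), ('side', 'pred', array([223. , 130.4]), 'ball x', np.float64(220.2), 'top y', np.int64(129), 'r', 3.2)]
2 [('top', 'pred', array([146.5, 213.2])), ('side', 'pred', array([246.5, 143.5]), 'ball x', np.float64(245.7), 'top y', np.int64(141), 'r', 3.3)]
3 [('top', 'pred', array([197.2, 191.9])), ('side', 'pred', array([272.3, 157.8]), 'ball x', np.float64(272.3), 'top y', np.int64(154), 'r', 3.3)]
[0.4830602 0.4236914]
[60,0.01,0.76,-0.06,-0.89,60,-0.06,0.76,-0.06,-0.89,60,-0.12,0.75,-0.06,-0.89,60,-0.19,0.74,-0.06,-0.89]
[60,0,0,0.8,0,60,0,0,0.8,0,60,0,0,0.8,0,60,0,0,0.8,0]
```

>>> arm_command:
  steps: [60, 0.01, 0.76, 0, -0.89, 60, -0.06, 0.76, 0, -0.89, 60, -0.12, 0.75, 0, -0.89, 60, -0.19, 0.74, 0, -0.89, 60, 0, 0, 0, 0, 60, 0, 0, 0, 0]

```text
time: 59.67
eef_pos: [0.4815, 0.4234, 0.2582]
tcp_rot: [-0.197, 0.98, -0.001, -0.001]
contact_force: [0.4, -0.6, 0.4]
opening: 0.597
finger_force: 0.0
```

Run:
```python
from h import *
rel(1); q=bays[1]-.004*xb-.003*yb; plan([(*q,.1885,3.538)],60)
```

```text
bay-frame x -5.6 y -2.7 mm z 0.2582 h -2.745 F bay [0.1, -0.7] 0.4 open 0.597 ff 0 t 59.7
[60,-0.02,0,0.93,0,60,-0.02,0,0.93,0,60,-0.02,0,0.93,0]
```

>>> arm_command:
  steps: [60, 0, 0, 0.9, 0, 60, 0, 0, 0.9, 0, 60, 0, 0, 0.9, 0, 60, 0, 0, 0, 0, 60, 0, 0, 0, 0]

```text
time: 60.08
eef_pos: [0.4813, 0.4218, 0.1904]
tcp_rot: [-0.196, 0.981, -0.001, -0.002]
contact_force: [0.3, 0.1, -0.5]
opening: 0.598
finger_force: 0.0
```

>>> arm_command:
  steps: [20, 0, 0, 0, 0, 20, 0, 0, 0, 0, 20, 0, 0, 0, 0, 20, 0, 0, 0, 0, 20, 0, 0, 0, 0, 20, 0, 0, 0, 0]
  squeeze: 45

```text
time: 60.58
eef_pos: [0.4831, 0.424, 0.195]
tcp_rot: [-0.197, 0.98, 0.001, 0.002]
contact_force: [0.3, -0.0, 6.0]
opening: 0.32
finger_force: 44.5
```

Run:
```python
from h import *
rel(1)
```

```text
bay-frame x -3.9 y -2.8 mm z 0.1950 h -2.745 F bay [0.3, -0.2] 6.0 open 0.320 ff 45 t 60.6
```

>>> arm_command:
  steps: [55, 0, 0, 0, 0, 55, 0, 0, 0.3, 0, 55, 0, 0, 0, 0, 20, 0, 0, 0, 0, 20, 0, 0, 0, 0, 20, 0, 0, 0, 0, 20, 0, 0, 0, 0, 20, 0, 0, 0, 0]

```text
time: 61.25
eef_pos: [0.4826, 0.4239, 0.1867]
tcp_rot: [-0.197, 0.98, 0.001, 0.001]
contact_force: [-0.1, 0.4, 7.5]
opening: 0.323
finger_force: 43.8
```

>>> arm_command:
  steps: [20, 0, 0, -0.1, 0, 20, 0, 0, -0.12, 0, 20, 0, 0, 0, 0, 20, 0, 0, 0, 0]

```text
time: 61.58
eef_pos: [0.4814, 0.4226, 0.1887]
tcp_rot: [-0.197, 0.98, -0.001, -0.002]
contact_force: [-0.2, -0.0, -3.0]
opening: 0.325
finger_force: 44.5
```

Run:
```python
from h import *
rel(1)
```

```text
bay-frame x -6.0 y -3.4 mm z 0.1887 h -2.745 F bay [-0.1, 0.0] -3.0 open 0.325 ff 45 t 61.6
```

>>> arm_command:
  steps: [20, 0, 0.07, -0.08, 0, 20, 0, 0.07, 0, 0, 20, 0, 0, 0, 0, 20, -0.1, 0, 0, 0, 20, -0.1, 0, 0, 0, 20, 0, 0, 0, 0, 20, 0, 0, 0, 0]

```text
time: 62.17
eef_pos: [0.4858, 0.4284, 0.1926]
tcp_rot: [-0.197, 0.98, 0.0, 0.0]
contact_force: [0.7, 0.6, -3.3]
opening: 0.325
finger_force: 44.6
```

Run:
```python
from h import *
rel(1)
```

```text
bay-frame x 0.3 y 0.3 mm z 0.1926 h -2.746 F bay [0.9, 0.3] -3.3 open 0.325 ff 45 t 62.2
```

>>> arm_command:
  steps: [20, 0.03, 0, 0.1, 0, 20, 0, 0, 0.1, 0, 20, 0, 0, 0.04, 0, 20, 0, 0, 0, 0, 40, 0, 0, 0, 0, 55, 0, 0, 0, 0, 55, 0, 0, 0, 0, 55, 0, 0, -0.5, 0]

```text
time: 62.83
eef_pos: [0.4836, 0.4273, 0.1969]
tcp_rot: [-0.197, 0.98, -0.001, -0.002]
contact_force: [-0.6, -0.3, 0.2]
opening: 0.551
finger_force: 0.0
```

>>> arm_command:
  steps: [55, 0, 0, -0.8, 0, 55, 0, 0, -0.9, 0, 55, 0, 0, -0.8, 0, 55, 0, 0, 0, 0]

```text
time: 63.17
eef_pos: [0.487, 0.4296, 0.2692]
tcp_rot: [-0.197, 0.98, 0.002, 0.005]
contact_force: [-0.6, -0.0, 0.7]
opening: 0.553
finger_force: 0.0
```

Run:
```python
from h import *
rel(1); s=plan([(.485,.3465,.262,3.18)],40); plan([(.485,.3465,.155,3.18)],40,start=s)
```

```text
bay-frame x 1.9 y 0.9 mm z 0.2692 h -2.745 F bay [-0.6, 0.2] 0.7 open 0.553 ff 0 t 63.2
[40,0.34,-0.76,0.07,0.89,40,0.27,-0.79,0.07,0.89,40,0.2,-0.81,0.07,0.89,40,0.13,-0.82,0.07,0.89]
[40,0,0,0.86,0,40,0,0,0.86,0,40,0,0,0.86,0,40,0,0,0.86,0,40,0,0,0.86,0]
```

>>> arm_command:
  steps: [40, 0.34, -0.76, 0.05, 0.89, 40, 0.27, -0.79, 0.05, 0.89, 40, 0.2, -0.81, 0.05, 0.89, 40, 0.13, -0.82, 0.05, 0.89, 40, 0, 0, 0, 0, 40, 0, 0, 0, 0]

```text
time: 63.67
eef_pos: [0.4828, 0.3443, 0.2566]
tcp_rot: [-0.02, 1.0, 0.0, 0.0]
contact_force: [0.6, 0.0, -0.1]
opening: 0.401
finger_force: 0.0
```

Run:
```python
from h import *
rel(1); racked(); plan([(.485,.3465,.155,3.18)],40)
```

```text
bay-frame x -34.9 y -76.2 mm z 0.2566 h -3.102 F bay [0.6, -0.2] -0.1 open 0.401 ff 0 t 63.7
1 [('top', 'pred', array([ 95.1, 234.4])), ('side', 'pred', array([223. , 130.4]), 'ball x', np.float64(219.8), 'top y', np.int64(128), 'r', 3.2)]
2 [('top', 'pred', array([146.5, 213.2])), ('side', 'pred', array([246.5, 143.5]), 'ball x', np.float64(245.7), 'top y', np.int64(141), 'r', 3.3)]
3 [('top', 'pred', array([197.2, 191.9])), ('side', 'pred', array([272.3, 157.8]), 'ball x', np.float64(271.88), 'top y', np.int64(154), 'r', 3.3)]
[40,-0.02,0.01,0.81,0.01,40,-0.02,0.01,0.81,0.01,40,-0.02,0.01,0.81,0.01,40,-0.02,0.01,0.81,0.01,40,-0.02,0.01,0.81,0.01]
```

```bash
cat >> h.py <<'E'
def lean(n="side",im=None):
    """measured minus predicted bounding edges (px) of foot cap and head cap+ball blobs"""
    im=shot(n) if im is None else im; bl=[cv2.boundingRect(k) for k in blobs(masks(im)["blue"],8)]
    hh=[(a*.025*xb+b*.025*yb) for a in(-1,1) for b in(-1,1)]
    for b in bays:
        for nm,z0,z1 in(("foot",0,.014),("head",.170,.186)):
            P=[(*(bays[b]+v),z) for v in hh for z in(z0,z1)]
            if nm=="head": P+=[(*bays[b],.220)]
            q=proj(n,P); lo,hi=q.min(0),q.max(0); c=(lo+hi)/2
            for x,y,w,h in bl:
                if np.linalg.norm(np.array([x+w/2,y+h/2])-c)<9: print(n,b,nm,"left %.1f right %.1f top %.1f bottom %.1f"%(x-.5-lo[0],x+w-.5-hi[0],y-.5-lo[1],y+h-.5-hi[1]))
    q=lambda v:(proj(n,[(*(bays[1]+.01*v),.1)])-proj(n,[(*bays[1],.1)]))[0].round(2)
    print(n,"px per 10mm xb",q(xb),"yb",q(yb))
E
python3 - <<'E'
from h import *
lean("side"); lean("top")
E
```

```text
side 1 foot left -3.3 right -3.4 top 4.0 bottom -0.4
side 1 head left -2.3 right -3.1 top 0.2 bottom -0.4
side 2 foot left 0.6 right -0.1 top 3.3 bottom -0.8
side 2 head left -0.3 right -1.8 top 0.2 bottom -1.0
side 3 foot left -3.6 right -4.0 top 3.5 bottom -0.5
side 3 head left 0.3 right -0.9 top 5.0 bottom -2.9
side 3 head left 5.3 right -5.9 top -1.0 bottom -11.9
side px per 10mm xb [ 1.8  -0.81] yb [-1.46 -0.87]
top 2 foot left 9.1 right -4.1 top -1.6 bottom -15.0
top 2 head left 1.0 right -0.9 top 2.3 bottom 0.7
top 3 foot left 12.1 right -3.6 top 5.4 bottom -10.0
top 3 head left -0.9 right -3.1 top 1.2 bottom -1.6
top px per 10mm xb [-1.16 -3.07] yb [-3.13  1.3 ]
```

Numbers from the side view show that tubes 1 and 3 were set down with the foot about 12 mm too far forward. The ball's friction kept a slight tilt while hanging. Tube 1 now stands flat, so I'll regrasp it upright and shift it in by that amount, then do the same for tube 3.

Run:
```python
from h import *
q=bays[1]-.012*xb; print(q)
s=plan([(*q,.262,3.538)],60); plan([(*q,.188,3.538)],60,start=s)
```

```text
[0.4745182 0.4233724]
[60,0.05,0.78,-0.05,-0.89,60,-0.02,0.78,-0.05,-0.89,60,-0.09,0.78,-0.05,-0.89,60,-0.16,0.77,-0.05,-0.89]
[60,0,0,0.74,0,60,0,0,0.74,0,60,0,0,0.74,0,60,0,0,0.74,0]
```

>>> arm_command:
  steps: [60, 0.05, 0.78, -0.1, -0.89, 60, -0.02, 0.78, -0.1, -0.89, 60, -0.09, 0.78, -0.1, -0.89, 60, -0.16, 0.77, -0.1, -0.89, 60, 0, 0, 0, 0, 60, 0, 0, 0, 0]

```text
time: 64.37
eef_pos: [0.4742, 0.424, 0.2664]
tcp_rot: [-0.198, 0.98, -0.0, -0.0]
contact_force: [0.7, -0.3, 0.4]
opening: 0.605
finger_force: 0.0
```

>>> arm_command:
  steps: [60, 0, 0, 0.8, 0, 60, 0, 0, 0.8, 0, 60, 0, 0, 0.8, 0, 60, 0, 0, 0.4, 0, 60, 0, 0, 0, 0, 60, 0, 0, 0, 0, 60, 0, 0, 0, 0]

```text
time: 64.95
eef_pos: [0.4754, 0.4229, 0.1981]
tcp_rot: [-0.197, 0.98, 0.0, 0.001]
contact_force: [-0.9, -0.5, -0.3]
opening: 0.6
finger_force: 0.0
```

Run:
```python
from h import *
rel(1); lean("side"); lean("top")
```

```text
bay-frame x -11.4 y -0.7 mm z 0.1981 h -2.746 F bay [-1.0, -0.2] -0.3 open 0.600 ff 0 t 65.0
side 1 foot left -3.3 right -3.4 top 4.0 bottom -0.4
side 1 head left -2.3 right -3.1 top 6.2 bottom -0.4
side 2 foot left 0.6 right -0.1 top 3.3 bottom -0.8
side 2 head left -0.3 right -1.8 top 0.2 bottom -1.0
side 3 foot left -3.6 right -5.0 top 3.5 bottom -0.5
side 3 head left 0.3 right -0.9 top 5.0 bottom -2.9
side 3 head left 5.3 right -5.9 top -1.0 bottom -11.9
side px per 10mm xb [ 1.8  -0.81] yb [-1.46 -0.87]
top 2 foot left 9.1 right -4.1 top -1.6 bottom -15.0
top 2 head left 1.0 right -0.9 top 2.3 bottom 0.7
top 3 foot left 12.1 right -3.6 top 5.4 bottom -10.0
top 3 head left -0.9 right -3.1 top 1.2 bottom -1.6
top px per 10mm xb [-1.16 -3.07] yb [-3.13  1.3 ]
```

>>> arm_command:
  steps: [60, 0, 0.03, 0.4, 0, 60, 0, 0, 0, 0, 60, 0, 0, 0, 0, 20, 0, 0, 0, 0, 20, 0, 0, 0, 0, 20, 0, 0, 0, 0, 20, 0, 0, 0, 0, 20, 0, 0, 0, 0]
  squeeze: 45

```text
time: 65.72
eef_pos: [0.4744, 0.4237, 0.187]
tcp_rot: [-0.197, 0.98, 0.0, 0.0]
contact_force: [-0.7, 0.1, 0.9]
opening: 0.325
finger_force: 44.3
```

>>> arm_command:
  steps: [20, 0, 0, -0.15, 0, 20, 0, 0, -0.15, 0, 20, 0, 0, 0, 0, 20, -0.15, 0, 0, 0, 20, -0.15, 0, 0, 0, 20, -0.15, 0, 0, 0, 20, 0, 0, 0, 0, 20, 0, 0, 0, 0]

```text
time: 66.38
eef_pos: [0.4848, 0.4275, 0.1935]
tcp_rot: [-0.197, 0.98, -0.0, -0.001]
contact_force: [-0.3, -1.5, -3.8]
opening: 0.327
finger_force: 44.8
```

Run:
```python
from h import *
rel(1); lean("side")
```

```text
bay-frame x -1.0 y -0.2 mm z 0.1935 h -2.745 F bay [-0.9, -1.2] -3.8 open 0.327 ff 45 t 66.4
side 1 foot left -2.3 right -2.4 top 2.0 bottom -1.4
side 1 head left 0.7 right -8.1 top 5.2 bottom -2.4
side 2 foot left 0.6 right -0.1 top 3.3 bottom -0.8
side 2 head left -0.3 right -1.8 top 0.2 bottom -1.0
side 3 foot left -3.6 right -5.0 top 3.5 bottom -0.5
side 3 head left 0.3 right -0.9 top 5.0 bottom -2.9
side 3 head left 5.3 right -5.9 top -1.0 bottom -11.9
side px per 10mm xb [ 1.8  -0.81] yb [-1.46 -0.87]
```

>>> arm_command:
  steps: [20, 0.15, 0, 0, 0, 20, 0, 0, 0, 0, 20, 0, 0, 0, 0, 20, 0, 0, 0.12, 0, 20, 0, 0, 0.12, 0, 20, 0, 0, 0.08, 0, 20, 0, 0, 0, 0, 20, 0, 0, 0, 0]

```text
time: 67.1
eef_pos: [0.4816, 0.4266, 0.187]
tcp_rot: [-0.197, 0.98, 0.0, 0.001]
contact_force: [-1.0, -0.8, 1.1]
opening: 0.324
finger_force: 44.9
```

Run:
```python
from h import *
rel(1); im=shot("side"); lean("side",im); 
a=cv2.resize(im[100:200,190:310],(800,600),interpolation=cv2.INTER_CUBIC) if 0 else cv2.resize(im[110:200,195:315],(800,600),interpolation=cv2.INTER_CUBIC); cv2.imwrite("pics/d0.png",a[:,:,::-1])
```

```text
bay-frame x -4.2 y 0.3 mm z 0.1870 h -2.745 F bay [-1.2, -0.3] 1.1 open 0.324 ff 45 t 67.1
side 1 foot left -1.3 right -2.4 top 4.0 bottom -0.4
side 1 head left -0.3 right -8.1 top 6.2 bottom -0.4
side 2 foot left 0.6 right -0.1 top 3.3 bottom -0.8
side 2 head left -0.3 right -1.8 top 0.2 bottom -2.0
side 3 foot left -3.6 right -5.0 top 3.5 bottom -0.5
side 3 head left 0.3 right -0.9 top -1.0 bottom -2.9
side px per 10mm xb [ 1.8  -0.81] yb [-1.46 -0.87]
```

View pics/d0.png

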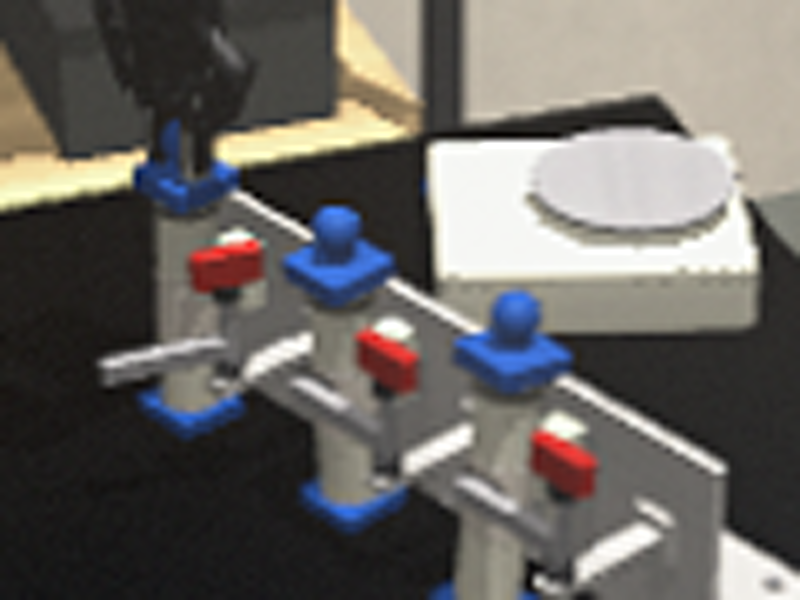

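Tube 3 clearly leans (foot at crop (485,590), head (515,355)). Tube 2 looks upright, and tube 1 is close to it. I'll press tube 1 flat, release, back off and measure centroids at sub-pixel level.

>>> arm_command:
  steps: [20, 0, 0, 0.06, 0, 20, 0, 0, 0, 0, 40, 0, 0, 0, 0, 55, 0, 0, 0, 0, 55, 0, 0, 0, 0, 55, 0, 0, -0.5, 0, 55, 0, 0, -0.8, 0, 55, 0, 0, -0.9, 0]

```text
time: 67.82
eef_pos: [0.4806, 0.4259, 0.2391]
tcp_rot: [-0.197, 0.98, -0.001, -0.001]
contact_force: [1.3, 0.1, -0.1]
opening: 0.55
finger_force: 0.0
```

>>> arm_command:
  steps: [55, 0.2, 0.3, -0.8, 0, 55, 0.9, 0, 0, 0, 55, 0.9, 0, 0, 0, 55, 0.9, 0, 0, 0, 55, 0.9, 0, 0, 0, 55, 0.9, 0, 0, 0, 55, 0, 0, 0, 0]

```text
time: 68.4
eef_pos: [0.3671, 0.3871, 0.2602]
tcp_rot: [-0.197, 0.98, 0.0, -0.001]
contact_force: [0.7, 0.2, 0.0]
opening: 0.547
finger_force: 0.0
```

```bash
cat >> h.py <<'E'
def cent(n):
    """blue centroid of each racked tube's foot / head blobs minus centroid of the projected cap (and ball) outline"""
    im=shot(n); h=cv2.cvtColor(im,cv2.COLOR_RGB2HSV); m=((h[...,0]>100)&(h[...,0]<125)&(h[...,1]>120)&(h[...,2]>40)).astype(np.uint8)
    hh=[(a*.025*xb+b*.025*yb) for a in(-1,1) for b in(-1,1)]; S=8
    for b in bays:
        r=[]
        for nm,z0,z1 in(("foot",0,.014),("head",.170,.186)):
            q=proj(n,[(*(bays[b]+v),z) for v in hh for z in(z0,z1)]); A=np.zeros((420*S,560*S),np.uint8)
            cv2.fillConvexPoly(A,cv2.convexHull(((q+.5)*S).astype(np.int32)),1)
            if nm=="head":
                c=proj(n,[(*bays[b],.205)])[0]; rad=cv2.norm(proj(n,[(*(bays[b]+.015*yb),.205)])[0]-c) if n=="top" else abs(proj(n,[(*bays[b],.22)])[0]-c).max()*1.25
                cv2.circle(A,tuple(((c+.5)*S).astype(int)),int(rad*S),1,-1)
            else:
                c2=[proj(n,[(*(bays[b]+.02*np.array([np.cos(t),np.sin(t)])),z))])[0] for t in np.linspace(0,6.28,24) for z in(.014,.16)]
                cv2.fillConvexPoly(A,cv2.convexHull(((np.array(c2)+.5)*S).astype(np.int32)),0)
            p=centroid(A)/S if 0 else np.array([np.nonzero(A)[1].mean(),np.nonzero(A)[0].mean()])/S-.5
            k,lab,st,ce=cv2.connectedComponentsWithStats(m); j=[i for i in range(1,k) if np.linalg.norm(ce[i]-p)<9 and st[i,4]>15]
            r.append((nm,[((ce[i]-p).round(2).tolist(),int(st[i,4]),round(A.sum()/S/S)) for i in j]))
        print(n,b,r)
E
python3 - <<'E'
from h import *
rel(1); cent("side"); cent("top")
for v in(xb,yb): print(*[(n,z,((proj(n,[(*(bays[1]+.01*v),z)])-proj(n,[(*bays[1],z)]))[0]).round(2)) for n in("side","top") for z in(.01,.18)])
E
```

```text
Traceback (most recent call last):
  File "h.py", line 106
    c2=[proj(n,[(*(bays[b]+.02*np.array([np.cos(t),np.sin(t)])),z))])[0] for t in np.linspace(0,6.28,24) for z in(.014,.16)]
                                                                  ^
SyntaxError: closing parenthesis ')' does not match opening parenthesis '['
```

```bash
sed -i 's/np.sin(t)\])),z))\])\[0\]/np.sin(t)])),z)])[0]/' h.py
python3 - <<'E'
from h import *
rel(1); cent("side"); cent("top")
for v in(xb,yb): print(*[(n,z,((proj(n,[(*(bays[1]+.01*v),z)])-proj(n,[(*bays[1],z)]))[0]).round(2)) for n in("side","top") for z in(.01,.18)])
E
```

```text
bay-frame x -125.2 y 8.0 mm z 0.2602 h -2.744 F bay [0.8, -0.1] 0.0 open 0.547 ff 0 t 68.4
side 1 [('foot', [([-1.65, 0.34], 57, 68)]), ('head', [([-1.32, 0.14], 122, 155)])]
side 2 [('foot', [([-0.04, 0.15], 58, 74)]), ('head', [([-1.15, 0.33], 145, 168)])]
side 3 [('foot', [([-4.53, 0.65], 71, 80)]), ('head', [([-0.62, -0.93], 147, 185)])]
top 1 [('foot', []), ('head', [([-1.32, 1.5], 381, 390)])]
top 2 [('foot', []), ('head', [([0.07, 1.31], 344, 370)])]
top 3 [('foot', [([1.35, -4.27], 23, 100), ([-1.2, 8.64], 72, 100)]), ('head', [([-2.06, -0.09], 329, 351)])]
('side', 0.01, array([ 1.75, -0.83])) ('side', 0.18, array([ 1.83, -0.78])) ('top', 0.01, array([-1.08, -2.85])) ('top', 0.18, array([-1.24, -3.29]))
('side', 0.01, array([-1.44, -0.9 ])) ('side', 0.18, array([-1.49, -0.84])) ('top', 0.01, array([-2.9,  1.2])) ('top', 0.18, array([-3.37,  1.39]))
```

Tube 1 now stands flat and level with tube 2 in depth to within a few mm. Tube 3 had its foot about 20 mm forward. I'll close clamp 1 and check that it doesn't push the tube.

Run:
```python
from h import *
s=plan([(.487,.3475,.262,3.18)],40); plan([(.487,.3475,.155,3.18)],40,start=s)
```

```text
[40,-0.62,-0.55,-0.01,0.6,40,-0.65,-0.51,-0.01,0.6,40,-0.68,-0.47,-0.01,0.6,40,-0.7,-0.43,-0.01,0.6,40,-0.73,-0.39,-0.01,0.6,40,-0.75,-0.35,-0.01,0.6]
[40,0,0,0.86,0,40,0,0,0.86,0,40,0,0,0.86,0,40,0,0,0.86,0,40,0,0,0.86,0]
```

>>> arm_command:
  steps: [40, -0.62, -0.55, -0.02, 0.6, 40, -0.65, -0.51, -0.02, 0.6, 40, -0.68, -0.47, -0.02, 0.6, 40, -0.7, -0.43, -0.02, 0.6, 40, -0.73, -0.39, -0.02, 0.6, 40, -0.75, -0.35, 0, 0.6, 40, 0, 0, 0, 0, 40, 0, 0, 0, 0]

```text
time: 69.17
eef_pos: [0.4887, 0.3471, 0.262]
tcp_rot: [-0.017, 1.0, 0.0, -0.0]
contact_force: [-0.2, 0.6, 0.7]
opening: 0.402
finger_force: 0.0
```

>>> arm_command:
  steps: [40, 0, 0, 0.86, 0, 40, 0, 0, 0.86, 0, 40, 0, 0, 0.86, 0, 40, 0, 0, 0.86, 0, 40, 0, 0, 0.8, 0, 40, 0, 0, 0, 0, 40, 0, 0, 0, 0]

```text
time: 69.75
eef_pos: [0.4859, 0.3476, 0.155]
tcp_rot: [-0.019, 1.0, -0.001, -0.001]
contact_force: [0.3, -1.3, 0.2]
opening: 0.397
finger_force: 0.0
```

Run:
```python
from h import *
rel(1); print(pose()[0])
```

```text
bay-frame x -30.7 y -74.4 mm z 0.1550 h -3.104 F bay [-0.2, -1.3] 0.2 open 0.397 ff 0 t 69.8
[0.4859261  0.3475628  0.15504389]
```

>>> arm_command:
  steps: [0, 0, 0, 0, 0, 0, 0, 0, 0, 0, 0, 0, 0, 0, 0, 0, 0, 0, 0, 0, 0, 0, 0, 0, 0, 0, 0, 0, 0, 0, 0, 0, 0, 0, 0.5, 0, 0, 0, 0, 0.9]
  squeeze: 25

```text
time: 70.42
eef_pos: [0.4879, 0.3462, 0.1583]
tcp_rot: [0.053, 0.999, -0.001, 0.001]
contact_force: [-1.5, -6.8, 2.7]
opening: 0.155
finger_force: 28.4
```

>>> arm_command:
  steps: [0, 0, 0, 0, 0.9, 0, 0, 0, 0, 0.9, 0, 0, 0, 0, 0.9, 0, 0, 0, 0, 0.9, 0, 0, 0, 0, 0.9, 0, 0, 0, 0, 0.9, 0, 0, 0, 0, 0.9, 0, 0, 0, 0, 0.9]

```text
time: 71.08
eef_pos: [0.4874, 0.3451, 0.1582]
tcp_rot: [0.402, 0.916, -0.003, 0.001]
contact_force: [-3.7, -10.6, 4.8]
opening: 0.154
finger_force: 28.6
```

>>> arm_command:
  steps: [0, 0, 0, 0, 0.9, 0, 0, 0, 0, 0.9, 0, 0, 0, 0, 0.6, 0, 0, 0, 0, 0.5, 0, 0, 0, 0, 0.5, 0, 0, 0, 0, 0, 0, 0, 0, 0, 0]

```text
time: 71.67
eef_pos: [0.4869, 0.3447, 0.1582]
tcp_rot: [0.549, 0.836, -0.003, 0.001]
contact_force: [-4.6, -9.9, 6.0]
opening: 0.156
finger_force: 28.8
```

Run:
```python
from h import *
rel(1); print(pose()[2]["wrist_torque"]); cent("side")
```

```text
bay-frame x -30.9 y -77.4 mm z 0.1582 h 1.979 F bay [-8.1, -7.3] 6.0 open 0.156 ff 29 t 71.7
[-1.67543992  0.66162857 -0.07423338]
side 1 [('foot', [([-2.12, 0.45], 54, 68)]), ('head', [])]
side 2 [('foot', [([-0.04, 0.15], 58, 74)]), ('head', [([-1.14, 0.36], 143, 168)])]
side 3 [('foot', [([-4.44, 0.72], 71, 80)]), ('head', [([-0.61, -0.92], 145, 185)])]
```

>>> arm_command:
  steps: [0, 0, 0, 0, 0.5, 0, 0, 0, 0, 0.5, 0, 0, 0, 0, 0, 0, 0, 0, 0, 0]

```text
time: 72.05
eef_pos: [0.4866, 0.3452, 0.1583]
tcp_rot: [0.589, 0.808, -0.003, 0.001]
contact_force: [-5.0, -9.1, 6.4]
opening: 0.157
finger_force: 50.3
```

Run:
```python
from h import *
rel(1); print(pose()[2]["wrist_torque"]); cent("side")
```

```text
bay-frame x -31.0 y -76.8 mm z 0.1583 h 1.883 F bay [-8.2, -6.5] 6.4 open 0.157 ff 50 t 72.0
[-1.406053    0.84172406  0.79607615]
side 1 [('foot', [([-2.12, 0.45], 54, 68)]), ('head', [])]
side 2 [('foot', [([-0.17, 0.09], 59, 74)]), ('head', [([-1.18, 0.3], 146, 168)])]
side 3 [('foot', [([-4.6, 0.67], 72, 80)]), ('head', [([-0.6, -0.99], 147, 185)])]
```

>>> arm_command:
  steps: [40, 0, 0, 0, 0, 40, 0, 0, 0, 0, 40, 0, 0, -0.4, 0, 40, 0, 0, -0.9, 0, 40, 0, 0, -0.9, 0, 40, 0, 0, -0.9, 0, 40, 0, 0, -0.7, 0, 40, 0, 0, 0, 0]

```text
time: 72.77
eef_pos: [0.4896, 0.349, 0.258]
tcp_rot: [0.591, 0.807, 0.005, 0.002]
contact_force: [0.6, 0.8, 0.4]
opening: 0.402
finger_force: 0.0
```

Run:
```python
from h import *
rel(1); plan([(.6025,.0685,.262,1.92)],40)
```

```text
bay-frame x -26.8 y -74.4 mm z 0.2580 h 1.878 F bay [0.8, 0.5] 0.4 open 0.402 ff 0 t 72.8
[40,-0.93,0.07,-0.01,-0.03,40,-0.93,0.07,-0.01,-0.03,40,-0.93,0.06,-0.01,-0.03,40,-0.93,0.06,-0.01,-0.03,40,-0.93,0.06,-0.01,-0.03,40,-0.93,0.06,-0.01,-0.03,40,-0.93,0.05,-0.01,-0.03,40,-0.93,0.05,-0.01,-0.03]
[40,-0.93,0.05,-0.01,-0.03,40,-0.93,0.04,-0.01,-0.03,40,-0.93,0.04,-0.01,-0.03,40,-0.93,0.04,-0.01,-0.03,40,-0.93,0.03,-0.01,-0.03]
```

>>> arm_command:
  steps: [40, -0.93, 0.07, -0.03, -0.03, 40, -0.93, 0.07, -0.03, -0.03, 40, -0.93, 0.06, -0.03, -0.03, 40, -0.93, 0.06, -0.03, -0.03, 40, -0.93, 0.06, 0, -0.03, 40, -0.93, 0.06, 0, -0.03, 40, -0.93, 0.05, 0, -0.03, 40, -0.93, 0.05, 0, -0.03]

```text
time: 73.43
eef_pos: [0.5567, 0.1736, 0.2535]
tcp_rot: [0.581, 0.814, 0.0, -0.0]
contact_force: [-1.1, 0.9, 0.1]
opening: 0.398
finger_force: 0.0
```

>>> arm_command:
  steps: [40, -0.93, 0.05, 0, -0.03, 40, -0.93, 0.04, 0, -0.03, 40, -0.93, 0.04, 0, -0.03, 40, -0.93, 0.04, 0, -0.03, 40, -0.93, 0.03, 0, -0.03, 40, 0, 0, 0, 0, 40, 0, 0, 0, 0]

```text
time: 74.02
eef_pos: [0.5998, 0.0657, 0.2534]
tcp_rot: [0.576, 0.818, 0.0, -0.001]
contact_force: [0.2, 0.3, -0.5]
opening: 0.401
finger_force: 0.0
```

Run:
```python
from h import *
print(pose()[0]); rel(3); cent("side"); cent("top"); plan([(.6025,.0685,.156,1.92)],40)
```

```text
[0.59982405 0.06569559 0.25337292]
bay-frame x -34.8 y -77.6 mm z 0.2534 h 1.915 F bay [0.3, 0.2] -0.5 open 0.401 ff 0 t 74.0
side 1 [('foot', [([-1.7, 0.35], 57, 68)]), ('head', [([-1.37, 0.16], 123, 155)])]
side 2 [('foot', [([-0.13, 0.14], 60, 74)]), ('head', [([-1.14, 0.29], 147, 168)])]
side 3 [('foot', [([-4.75, 0.77], 70, 80)]), ('head', [([-0.8, -0.15], 119, 185)])]
top 1 [('foot', [([-0.89, -7.08], 28, 119), ([-1.28, 7.27], 32, 119)]), ('head', [([-1.31, 1.48], 382, 390)])]
top 2 [('foot', []), ('head', [([0.07, 1.31], 344, 370)])]
top 3 [('foot', []), ('head', [([-2.85, 3.03], 187, 351)])]
[40,0,0.03,0.78,-0.01,40,0,0.03,0.78,-0.01,40,0,0.03,0.78,-0.01,40,0,0.03,0.78,-0.01,40,0,0.03,0.78,-0.01]
```

>>> arm_command:
  steps: [40, 0.03, 0.08, 0.78, 0, 40, 0.03, 0.06, 0.78, 0, 40, 0, 0, 0.78, 0, 40, 0, 0, 0.78, 0, 40, 0, 0, 0.75, 0, 40, 0, 0, 0, 0, 40, 0, 0, 0, 0]

```text
time: 74.7
eef_pos: [0.6014, 0.0702, 0.1562]
tcp_rot: [0.574, 0.819, -0.001, -0.001]
contact_force: [-0.0, 0.3, 1.1]
opening: 0.395
finger_force: 0.0
```

>>> arm_command:
  steps: [0, 0, 0, 0, 0, 0, 0, 0, 0, 0, 0, 0, 0, 0, 0, 0, 0, 0, 0, 0, 0, 0, 0, 0, 0, 0, 0, 0, 0, -0.3, 0, 0, 0, 0, -0.6, 0, 0, 0, 0, -0.9]

```text
time: 75.37
eef_pos: [0.6016, 0.0692, 0.1592]
tcp_rot: [0.497, 0.868, -0.001, -0.001]
contact_force: [-5.6, -0.1, 2.4]
opening: 0.155
finger_force: 24.4
```

>>> arm_command:
  steps: [0, 0, 0, 0, -0.9, 0, 0, 0, 0, -0.9, 0, 0, 0, 0, -0.9, 0, 0, 0, 0, -0.9, 0, 0, 0, 0, -0.9, 0, 0, 0, 0, -0.9, 0, 0, 0, 0, -0.9, 0, 0, 0, 0, -0.9]

```text
time: 76.03
eef_pos: [0.6016, 0.0693, 0.1592]
tcp_rot: [0.159, 0.987, -0.0, -0.001]
contact_force: [-5.3, 0.2, 2.3]
opening: 0.159
finger_force: 24.4
```

>>> arm_command:
  steps: [0, 0, 0, 0, -0.9, 0, 0, 0, 0, -0.9, 0, 0, 0, 0, -0.9, 0, 0, 0, 0, -0.9, 0, 0, 0, 0, 0, 0, 0, 0, 0, 0]

```text
time: 76.53
eef_pos: [0.6016, 0.0693, 0.1592]
tcp_rot: [-0.018, 1.0, 0.0, -0.001]
contact_force: [-5.1, -0.7, 3.2]
opening: 0.158
finger_force: 24.4
```

>>> arm_command:
  steps: [40, 0, 0, 0, 0, 40, 0, 0, 0, 0, 40, 0, 0, -0.4, 0, 40, 0, 0, -0.9, 0, 50, 0, 0, -0.9, 0, 60, 0, 0, -0.9, 0, 60, 0, 0, -0.9, 0, 60, 0, 0, 0, 0]

```text
time: 77.2
eef_pos: [0.6057, 0.0689, 0.2653]
tcp_rot: [-0.018, 1.0, -0.0, 0.006]
contact_force: [-0.3, 0.4, 0.8]
opening: 0.598
finger_force: 0.0
```

Run:
```python
from h import *
rel(3); cent("side"); cent("top")
q=bays[3]-.019*xb; s=plan([(*q,.265,3.538)],60); plan([(*q,.188,3.538)],60,start=s)
```

```text
bay-frame x -28.2 y -76.9 mm z 0.2653 h -3.106 F bay [-0.1, 0.5] 0.8 open 0.598 ff 0 t 77.2
side 1 [('foot', [([-1.7, 0.35], 57, 68)]), ('head', [([-1.32, 0.14], 122, 155)])]
side 2 [('foot', [([-0.17, 0.09], 59, 74)]), ('head', [([-1.14, 0.29], 147, 168)])]
side 3 [('foot', [([-4.22, 1.58], 73, 80)]), ('head', [([-4.67, 1.26], 141, 185)])]
top 1 [('foot', [([-0.89, -7.08], 28, 119), ([-1.28, 7.27], 32, 119)]), ('head', [([-1.33, 1.5], 383, 390)])]
top 2 [('foot', []), ('head', [([-0.09, 1.28], 339, 370)])]
top 3 [('foot', []), ('head', [([-0.34, 3.72], 195, 351)])]
[60,0.16,0.75,-0.05,-0.9,60,0.1,0.76,-0.05,-0.9,60,0.03,0.77,-0.05,-0.9,60,-0.04,0.77,-0.05,-0.9]
[60,0,0,0.77,0,60,0,0,0.77,0,60,0,0,0.77,0,60,0,0,0.77,0]
```

>>> arm_command:
  steps: [60, 0.16, 0.76, 0, -0.9, 60, 0.1, 0.77, 0, -0.9, 60, 0.03, 0.78, 0, -0.9, 60, -0.06, 0.78, 0, -0.9, 60, 0, 0, 0, 0, 60, 0, 0, 0, 0]

```text
time: 77.8
eef_pos: [0.5829, 0.1451, 0.2559]
tcp_rot: [-0.197, 0.981, -0.0, -0.001]
contact_force: [-0.5, 0.0, 0.9]
opening: 0.597
finger_force: 0.0
```

>>> arm_command:
  steps: [60, 0, 0, 0.75, 0, 60, 0, 0, 0.75, 0, 60, 0, 0, 0.75, 0, 60, 0, 0, 0.4, 0, 60, 0, 0, 0, 0, 60, 0, 0, 0, 0, 60, 0, 0, 0, 0]

```text
time: 78.38
eef_pos: [0.5845, 0.1442, 0.1922]
tcp_rot: [-0.196, 0.981, -0.0, 0.001]
contact_force: [0.4, 0.2, -0.5]
opening: 0.602
finger_force: 0.0
```

Run:
```python
from h import *
rel(3)
```

```text
bay-frame x -18.7 y 0.8 mm z 0.1922 h -2.747 F bay [0.4, 0.1] -0.5 open 0.602 ff 0 t 78.4
```

>>> arm_command:
  steps: [60, 0, 0, 0.2, 0, 60, 0, 0, 0, 0, 20, 0, 0, 0, 0, 20, 0, 0, 0, 0, 20, 0, 0, 0, 0, 20, 0, 0, 0, 0, 20, 0, 0, 0, 0, 20, 0, 0, 0, 0]
  squeeze: 45

```text
time: 79.05
eef_pos: [0.584, 0.1447, 0.1868]
tcp_rot: [-0.196, 0.981, 0.0, 0.001]
contact_force: [0.3, 1.8, 2.2]
opening: 0.326
finger_force: 44.3
```

>>> arm_command:
  steps: [20, 0, 0, -0.12, 0, 20, 0, 0, -0.1, 0, 20, 0, 0, 0, 0, 20, -0.16, 0, 0, 0, 20, -0.16, 0, 0, 0, 20, -0.16, 0, 0, 0, 20, -0.1, 0, 0, 0, 20, 0, 0, 0, 0]

```text
time: 79.72
eef_pos: [0.5975, 0.1503, 0.1913]
tcp_rot: [-0.196, 0.981, -0.0, -0.0]
contact_force: [0.6, 0.1, -2.4]
opening: 0.323
finger_force: 44.5
```

Run:
```python
from h import *
rel(3); cent("side")
```

```text
bay-frame x -4.3 y 1.3 mm z 0.1913 h -2.746 F bay [0.6, -0.1] -2.4 open 0.323 ff 44 t 79.7
side 1 [('foot', [([-1.7, 0.35], 57, 68)]), ('head', [([-1.37, 0.16], 123, 155)])]
side 2 [('foot', [([-0.4, 0.2], 55, 74)]), ('head', [([-1.14, 0.24], 146, 168)])]
side 3 [('foot', [([-2.42, 0.17], 54, 80)]), ('head', [([-1.7, 0.18], 101, 185)])]
```

>>> arm_command:
  steps: [20, 0, -0.05, -0.06, 0, 20, -0.1, 0, 0, 0, 20, -0.1, 0, 0, 0, 20, -0.1, 0, 0, 0, 20, 0, 0, 0, 0, 20, 0, 0, 0, 0]

```text
time: 80.27
eef_pos: [0.6043, 0.1515, 0.193]
tcp_rot: [-0.196, 0.981, -0.0, -0.0]
contact_force: [-0.7, -2.0, -2.1]
opening: 0.328
finger_force: 46.5
```

Run:
```python
from h import *
rel(3); cent("side")
```

```text
bay-frame x 2.5 y -0.2 mm z 0.1930 h -2.746 F bay [-1.4, -1.5] -2.1 open 0.328 ff 46 t 80.3
side 1 [('foot', [([-1.7, 0.35], 57, 68)]), ('head', [([-1.37, 0.16], 123, 155)])]
side 2 [('foot', [([-0.49, 0.22], 56, 74)]), ('head', [([-1.14, 0.24], 146, 168)])]
side 3 [('foot', [([-2.56, 0.09], 53, 80)]), ('head', [([-0.07, -0.9], 106, 185)])]
```

```bash
cat >> h.py <<'E'
def favg(n,k=8):
    F=[]
    for i in range(k): ctrl.read_camera("side"); F.append(pose()[2]["contact_force"])
    F=np.array(F); f=F.mean(0); print("Favg bay x %.2f y %.2f z %.2f  sd %.2f"%(f[:2]@xb,f[:2]@yb,f[2],F.std(0).mean()/np.sqrt(k)))
E
python3 -c "
from h import *
favg(3); rel(3)"
```

```text
Favg bay x -1.71 y -1.88 z -2.44  sd 0.18
bay-frame x 2.6 y -0.0 mm z 0.1931 h -2.746 F bay [-2.0, -2.3] -1.7 open 0.326 ff 47 t 80.7
```

>>> arm_command:
  steps: [20, 0.1, 0, 0, 0, 20, 0.1, 0, 0, 0, 20, 0, 0, 0, 0, 20, 0, 0, 0, 0]

```text
time: 81.05
eef_pos: [0.5997, 0.1504, 0.1932]
tcp_rot: [-0.196, 0.981, 0.001, 0.0]
contact_force: [-0.8, -0.1, -3.2]
opening: 0.32
finger_force: 44.8
```

```bash
python3 -c "
from h import *
favg(3); rel(3); cent('side')"
```

```text
Favg bay x -0.45 y -0.12 z -3.08  sd 0.15
bay-frame x -2.2 y 0.3 mm z 0.1931 h -2.746 F bay [-0.2, -0.4] -2.5 open 0.323 ff 45 t 81.5
side 1 [('foot', [([-1.7, 0.35], 57, 68)]), ('head', [([-1.37, 0.16], 123, 155)])]
side 2 [('foot', [([-0.4, 0.2], 55, 74)]), ('head', [([-1.14, 0.24], 146, 168)])]
side 3 [('foot', [([-2.31, -0.1], 52, 80)]), ('head', [([-1.0, -0.28], 105, 185)])]
```

>>> arm_command:
  steps: [20, 0, -0.06, 0, 0, 20, 0, -0.06, 0, 0, 20, 0, 0, 0, 0, 20, -0.1, 0, 0, 0, 20, -0.05, 0, 0, 0, 20, 0, 0, 0, 0, 20, 0, 0, 0, 0]

```text
time: 82.08
eef_pos: [0.6042, 0.1487, 0.1929]
tcp_rot: [-0.196, 0.981, 0.0, -0.001]
contact_force: [-1.3, 0.3, -2.9]
opening: 0.324
finger_force: 46.1
```

```bash
python3 -c "
from h import *
favg(3); rel(3); cent('side')"
```

```text
Favg bay x -1.40 y 0.97 z -2.91  sd 0.16
bay-frame x 1.3 y -2.7 mm z 0.1929 h -2.746 F bay [-1.2, 1.6] -3.4 open 0.324 ff 46 t 82.5
side 1 [('foot', [([-1.7, 0.35], 57, 68)]), ('head', [([-1.42, 0.22], 123, 155)])]
side 2 [('foot', [([-0.4, 0.2], 55, 74)]), ('head', [([-1.14, 0.24], 146, 168)])]
side 3 [('foot', [([-1.98, 0.06], 54, 80)]), ('head', [([0.29, -0.18], 109, 185)])]
```

>>> arm_command:
  steps: [20, -0.1, 0, 0, 0, 20, 0, 0, 0, 0, 20, 0, 0, 0, 0]

```text
time: 82.78
eef_pos: [0.6063, 0.1497, 0.193]
tcp_rot: [-0.196, 0.981, 0.0, -0.001]
contact_force: [-3.7, -0.7, -1.9]
opening: 0.319
finger_force: 48.9
```

```bash
python3 -c "
from h import *
favg(3); rel(3)"
```

```text
Favg bay x -3.51 y 1.76 z -1.63  sd 0.14
bay-frame x 3.8 y -2.6 mm z 0.1930 h -2.746 F bay [-2.7, 1.8] -1.4 open 0.324 ff 49 t 83.2
```

>>> arm_command:
  steps: [20, 0, 0.05, 0.12, 0, 20, 0, 0, 0.12, 0, 20, 0.12, 0, 0, 0, 20, 0.12, 0, 0.02, 0, 20, 0.12, 0, 0.02, 0, 20, 0.1, 0, 0.02, 0, 20, 0, 0, 0, 0, 20, 0, 0, 0, 0]

```text
time: 83.85
eef_pos: [0.5967, 0.1462, 0.1868]
tcp_rot: [-0.196, 0.981, -0.0, 0.002]
contact_force: [0.6, -0.4, 3.3]
opening: 0.325
finger_force: 45.3
```

>>> arm_command:
  steps: [50, 0, 0, 0, 0, 55, 0, 0, 0, 0, 55, 0, 0, 0, 0, 20, 0, 0, 0, 0, 20, 0, 0, 0, 0, 20, 0, 0, 0, 0, 20, 0, 0, 0, 0, 20, 0, 0, 0, 0]

```text
time: 84.52
eef_pos: [0.5959, 0.1466, 0.1864]
tcp_rot: [-0.196, 0.981, 0.0, 0.0]
contact_force: [-1.1, 1.4, 5.7]
opening: 0.321
finger_force: 45.4
```

```bash
python3 -c "
from h import *
rel(3); cent('side')"
```

```text
bay-frame x -7.2 y -1.4 mm z 0.1864 h -2.746 F bay [-0.4, 1.7] 5.7 open 0.321 ff 45 t 84.5
side 1 [('foot', [([-1.7, 0.35], 57, 68)]), ('head', [([-1.37, 0.16], 123, 155)])]
side 2 [('foot', [([-0.36, 0.25], 56, 74)]), ('head', [([-1.14, 0.24], 146, 168)])]
side 3 [('foot', [([-1.88, 1.07], 66, 80)]), ('head', [([-1.02, 1.73], 100, 185)])]
```

>>> arm_command:
  steps: [20, 0, 0, -0.16, 0, 20, 0, 0, -0.16, 0, 20, 0, 0, 0, 0, 20, -0.1, 0, 0, 0, 20, -0.1, 0, 0, 0, 20, -0.08, 0, 0, 0, 20, 0, 0, 0, 0, 20, 0, 0, 0, 0]

```text
time: 85.23
eef_pos: [0.6013, 0.1491, 0.1926]
tcp_rot: [-0.196, 0.981, 0.0, -0.001]
contact_force: [-1.9, 0.5, -3.6]
opening: 0.324
finger_force: 47.7
```

```bash
python3 -c "
from h import *
favg(3); rel(3); cent('side')"
```

```text
Favg bay x -2.09 y 1.21 z -4.35  sd 0.16
bay-frame x -0.9 y -1.2 mm z 0.1932 h -2.746 F bay [-2.2, 2.4] -4.2 open 0.321 ff 49 t 85.6
side 1 [('foot', [([-1.57, 0.31], 58, 68)]), ('head', [([-1.4, 0.2], 124, 155)])]
side 2 [('foot', [([-0.36, 0.25], 56, 74)]), ('head', [([-1.14, 0.24], 146, 168)])]
side 3 [('foot', [([-2.12, -0.07], 54, 80)]), ('head', [([0.14, -0.34], 100, 185)])]
```

Moving in from this spot gives cradle contact straight away, so tube 3 was flat and practically home there. I'm setting it down at that depth and centring it sideways.

>>> arm_command:
  steps: [20, 0.1, 0.02, 0, 0, 20, 0.08, 0, 0, 0, 20, 0, 0, 0, 0, 20, 0, 0, 0.12, 0, 20, 0, 0, 0.12, 0, 20, 0, 0, 0.06, 0, 20, 0, 0, 0, 0, 20, 0, 0, 0, 0]

```text
time: 86.35
eef_pos: [0.5982, 0.1477, 0.1864]
tcp_rot: [-0.196, 0.981, -0.0, 0.001]
contact_force: [0.3, 0.3, -1.1]
opening: 0.319
finger_force: 45.0
```

>>> arm_command:
  steps: [40, 0, 0, 0, 0, 55, 0, 0, 0, 0, 55, 0, 0, 0, 0, 55, 0, 0, -0.5, 0, 55, 0, 0, -0.8, 0, 55, 0, 0, -0.9, 0, 55, 0, 0, -0.8, 0, 40, 0, 0, 0, 0]

```text
time: 87.02
eef_pos: [0.6004, 0.148, 0.2684]
tcp_rot: [-0.196, 0.981, -0.001, 0.006]
contact_force: [1.4, 0.1, 0.5]
opening: 0.425
finger_force: 0.0
```

Run:
```python
from h import *
rel(3); cent('side'); s=plan([(.6025,.0695,.262,3.18)],40); plan([(.6025,.0695,.155,3.18)],40,start=s)
```

```text
bay-frame x -2.4 y -1.9 mm z 0.2684 h -2.746 F bay [1.3, -0.4] 0.5 open 0.425 ff 0 t 87.0
side 1 [('foot', [([-1.7, 0.35], 57, 68)]), ('head', [([-1.32, 0.14], 122, 155)])]
side 2 [('foot', [([-0.52, 0.23], 54, 74)]), ('head', [([-1.19, 0.25], 145, 168)])]
side 3 [('foot', [([-1.41, 0.91], 60, 80)]), ('head', [([-0.39, 0.26], 147, 185)])]
[40,0.27,-0.73,0.04,0.89,40,0.21,-0.76,0.04,0.89,40,0.14,-0.77,0.04,0.89,40,0.07,-0.78,0.04,0.89]
[40,0,0,0.86,0,40,0,0,0.86,0,40,0,0,0.86,0,40,0,0,0.86,0,40,0,0,0.86,0]
```

Tube 3 now matches tube 2 (mean residual −0.9 px against −0.8). Closing clamp 3.

>>> arm_command:
  steps: [40, 0.27, -0.73, 0.02, 0.89, 40, 0.21, -0.76, 0.02, 0.89, 40, 0.14, -0.77, 0.02, 0.89, 40, 0.07, -0.78, 0.02, 0.89, 40, 0, 0, 0, 0, 40, 0, 0, 0, 0]

```text
time: 87.57
eef_pos: [0.6003, 0.0689, 0.2579]
tcp_rot: [-0.019, 1.0, 0.0, -0.001]
contact_force: [-0.0, 0.9, 0.0]
opening: 0.399
finger_force: 0.0
```

>>> arm_command:
  steps: [40, -0.05, 0, 0.83, 0, 40, 0, 0, 0.83, 0, 40, 0, 0, 0.83, 0, 40, 0, 0, 0.83, 0, 40, 0, 0, 0.7, 0, 40, 0, 0, 0, 0, 40, 0, 0, 0, 0]

```text
time: 88.15
eef_pos: [0.601, 0.0705, 0.1571]
tcp_rot: [-0.02, 1.0, 0.0, -0.002]
contact_force: [0.1, -0.5, 1.0]
opening: 0.398
finger_force: 0.0
```

```bash
python3 -c "
from h import *
rel(3); print(pose()[0])"
```

```text
bay-frame x -31.9 y -73.6 mm z 0.1571 h -3.101 F bay [-0.1, -0.5] 1.0 open 0.398 ff 0 t 88.2
[0.60095739 0.07047422 0.15712694]
```

>>> arm_command:
  steps: [0, -0.04, -0.04, 0, 0, 0, 0, 0, 0, 0, 0, 0, 0, 0, 0, 0, 0, 0, 0, 0, 0, 0, 0, 0, 0, 0, 0, 0, 0, 0, 0, 0, 0, 0, 0.5, 0, 0, 0, 0, 0.9]
  squeeze: 25

```text
time: 88.82
eef_pos: [0.6042, 0.0689, 0.1605]
tcp_rot: [0.052, 0.999, 0.0, 0.002]
contact_force: [0.1, 4.1, 5.5]
opening: 0.153
finger_force: 29.5
```

>>> arm_command:
  steps: [0, 0, 0, 0, 0.9, 0, 0, 0, 0, 0.9, 0, 0, 0, 0, 0.9, 0, 0, 0, 0, 0.9, 0, 0, 0, 0, 0.9, 0, 0, 0, 0, 0.9, 0, 0, 0, 0, 0.9, 0, 0, 0, 0, 0.9]

```text
time: 89.48
eef_pos: [0.6034, 0.0673, 0.1605]
tcp_rot: [0.401, 0.916, -0.001, 0.001]
contact_force: [-2.4, -0.7, 7.1]
opening: 0.156
finger_force: 29.7
```

>>> arm_command:
  steps: [0, 0, 0, 0, 0.9, 0, 0, 0, 0, 0.9, 0, 0, 0, 0, 0.7, 0, 0, 0, 0, 0.6, 0, 0, 0, 0, 0.6, 0, 0, 0, 0, 0.6, 0, 0, 0, 0, 0, 0, 0, 0, 0, 0]

```text
time: 90.15
eef_pos: [0.6027, 0.0665, 0.1605]
tcp_rot: [0.583, 0.812, -0.003, 0.001]
contact_force: [-5.6, -2.0, 8.8]
opening: 0.15
finger_force: 44.3
```

```bash
python3 -c "
from h import *
rel(3); print(pose()[2]['wrist_torque']); cent('side')"
```

```text
bay-frame x -31.9 y -78.0 mm z 0.1605 h 1.896 F bay [-6.0, 0.3] 8.8 open 0.150 ff 44 t 90.2
[-0.45054914  0.75459548  0.82022497]
side 1 [('foot', [([-1.7, 0.35], 57, 68)]), ('head', [([-1.37, 0.16], 123, 155)])]
side 2 [('foot', [([-0.17, 0.09], 59, 74)]), ('head', [([-1.14, 0.29], 147, 168)])]
side 3 [('foot', [([-1.86, 0.74], 60, 80)]), ('head', [])]
```

Clamp 3 is at its stop. Releasing, retreating and checking.

>>> arm_command:
  steps: [40, 0, 0, 0, 0, 40, 0, 0, 0, 0, 40, 0, 0, -0.4, 0, 40, 0, 0, -0.9, 0, 40, 0, 0, -0.9, 0, 40, 0, 0, -0.9, 0, 40, 0, 0, -0.9, 0, 40, 0, 0, -0.5, 0]

```text
time: 90.87
eef_pos: [0.604, 0.0684, 0.2747]
tcp_rot: [0.586, 0.811, 0.001, 0.002]
contact_force: [0.4, 0.2, 0.2]
opening: 0.399
finger_force: 0.0
```

>>> arm_command:
  steps: [40, -0.9, -0.3, 0, 0, 40, -0.9, -0.3, 0, 0, 40, -0.9, -0.3, 0, 0, 40, -0.9, -0.3, 0, 0, 40, -0.9, -0.3, 0, 0, 40, -0.9, -0.3, 0, 0, 40, 0, 0, 0, 0, 40, 0, 0, 0, 0]

```text
time: 91.53
eef_pos: [0.6025, -0.0747, 0.2706]
tcp_rot: [0.586, 0.81, -0.0, -0.001]
contact_force: [-0.3, 0.5, -1.0]
opening: 0.403
finger_force: 0.0
```

Run:
```python
from h import *
print(pose()[0]); cent('side'); cent('top')
im=shot("top")
for k in blobs(masks(im)["red"],8):
    r=cv2.minAreaRect(k); P=plane("top",cv2.boxPoints(r),.17)[:,:2]; e=max(P[1]-P[0],P[2]-P[1],key=np.linalg.norm); print("red",plane("top",[centroid(k)],.167)[0].round(3),"angle",round(float(np.arctan2(e[1],e[0])%np.pi),3),np.linalg.norm(e).round(3))
```

```text
[ 0.60251747 -0.0746752   0.27056107]
side 1 [('foot', [([-1.7, 0.32], 57, 68)]), ('head', [([-1.35, 0.15], 121, 155)])]
side 2 [('foot', [([-0.17, 0.09], 59, 74)]), ('head', [([-1.11, 0.33], 146, 168)])]
side 3 [('foot', [([-1.76, 0.7], 62, 80)]), ('head', [([-0.4, 0.17], 149, 185)])]
top 1 [('foot', [([-0.89, -7.08], 28, 119), ([-1.28, 7.27], 32, 119)]), ('head', [([-1.31, 1.48], 382, 390)])]
top 2 [('foot', []), ('head', [([0.09, 1.33], 345, 370)])]
top 3 [('foot', [([2.31, -6.75], 29, 100)]), ('head', [([-0.68, 0.25], 329, 351)])]
red [0.486 0.344 0.167] angle 1.932 0.048
red [0.543 0.206 0.167] angle 1.893 0.047
red [0.598 0.078 0.167] angle 2.037 0.032
```

```bash
python3 -c "
from h import *
print(ctrl.sign_off())"
```

```text
the job is handed in; nothing more can be done
None
```

I handed the job in with all three thick tubes standing in bays 1 to 3 and all three clamps turned to their stops, but the small final depth and any slight lean of tubes 1 and 3 were checked only by camera (good to a few mm), and tubes 1 and 3 had to be unclamped and re-seated after first standing with their feet too far forward.

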